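Load the connector clamps and lock the jig

ROBOT

A 6-joint arm with a two-finger parallel gripper is mounted at the origin on the work surface. World frame = base frame: x ahead of the robot, y to its left, z up, the work surface at z = 0. Lengths are in mm, angles in rad, forces in N, time in s.
With the tool pointing down it reaches from about 250 to 725 mm from the base axis. Payload 9.7 kg.
Tool frame: the origin (TCP) lies on the centre line of the jaws, within the pads' length; the fingertips stand 19 mm ahead of it and the grasp point (between the pads) is the TCP (arm.finger_overhang is the distance from the TCP to the fingertips, in mm); z points along the fingers, y is the direction in which the jaws open and shut (so a half turn about z gives the same grasp; the last joint's range is limited). The gripper opens to 85 mm and grips with 20 to 120 N. Pads are 22 mm wide; open, the fingers measure 114 mm over their backs; the gripper's body (76 mm by 85 mm) begins 54 mm behind the grasp point. The pads swing forward as they close: fully open they stand 13 mm farther back than shut.
Start: joints at [1.219, 0.087, 0.176, 1.66, 0, 1.571], TCP at [189.521, 516.313, 250.284] pointing down, gripper open.
Joint ranges: [-3.13, 3.13], [-0.85, 1.81], [-1.15, 1.24], [-2.2, 2.28], [-1.44, 1.52], [-3.14, 3.14]. Speed limits (rad/s): [2.22, 2.22, 2.57, 3.14, 3.14, 3.14].

INTERFACE

Orientations are given as a unit quaternion [w, x, y, z].
In Python, from rig import state, vision, order, arm gives the robot as it stands.
- The arm moves only by the tool carry_out, never from a script. Its argument "increments" is a list of rows, each an object of numbers: "wx", "wy", "wz": the turn, a rotation vector about the tool's x, y, z as a fraction of full scale; "dx", "dy", "dz": the shift along the tool's x, y, z as a fraction of full scale; "gripper": the opening, from 0 (shut) to 1 (fully open). A call has 1 to 10 rows; each row is the pose to reach, as a shift and turn from the pose commanded when the call began, along the tool's axes at that moment; what a row does not reach only later rows make up. Full scale, the value 1, is 200 mm for a shift and 45 degrees for a turn. A row lasts 1/10 s, in which the tool goes at most 50 mm and 8.59 degrees, less where a joint would pass 70% of its speed; a pose out of reach is approached as far as the arm can. A call with a number of a shift or a turn outside -1 to 1 is refused whole. A call with a gripper value outside its range is refused whole. The fingers move at their own pace and stop on an object; "force" is the grip in N (left out, the last holds). Time passes only in rows, so rows that repeat a pose let the fingers close. It gives the time, the measured TCP pose, the force and the opening at its end, in the units of the state.
- state(): the state, without advancing time (a new reading comes with each control period).
- vision.camera(name): name is "scene" or "top" or "wrist"; returns a dict with "image" (480x640x3 uint8, blue, green, red), "mtx" (3x3 intrinsics, pixels), "T" (4x4, takes a point from camera to world coordinates); the wrist camera has in their place "tool_from_camera" (4x4, takes a point from camera to tool coordinates, whose origin is the TCP and whose axes are the flange's). Camera axes: x right, y down, z forward; pixel columns grow to the right and rows downward; lengths in mm; the calibration is good to about 2 mm. The wrist camera is an equidistant fisheye: a pixel r from the principal point sees the ray r / f radians off the axis. A picture is of the moment at which its call begins: read the wrist's pose just before it. There is no depth.
- order.close_job(): hands the job in, once; it reports no verdict.
The state is a dict: "t": time; "joints": joint angles; "qvel": joint speeds; "effort": joint torques, N m; "ee_pos": TCP position; "ee_rot": TCP orientation; "wrist_force": force on the tool from outside, world axes, zero at the start; "ft_torque": the same for the moment, N m; "finger_gap": opening from 0.0 (shut) to 1.0 (fully open).
Only numpy, scipy, OpenCV 4.12 (cv2) and the standard library are available. Lean on these libraries where they do the work, as an engineer would, in place of code of your own. Each camera call takes 0.05 s, during which the arm holds its last target.

TASK

Press every brass connector body on the mat down into a clamp of its own on the jig, any free clamp, keeping hold of each one until the sprung jaws have snapped shut round its neck. When all are clamped, turn the lock nut clockwise with the fingers to the thin finger-tight mark, then put the box spanner on it and turn it the rest of the way to its stop. Finally stand the spanner upright in its grey tray, and leave the other things on the bench where they are.

Things in the scene. Friction and masses are not known exactly. Their poses are not given: they have to be found in the camera images.
- plug_a_mid (a point): centre, half-way up, of one of the identical loose brass connector bodies (two or three are present, standing upright on the blue mat), z up its axis. 54 mm tall, about 0.11 kg, so the underside is 27 mm below this point. From the underside up: foot of 38 mm diameter, 7 mm high, its lower edge bevelled to 32 mm; neck of 26 mm diameter up to 15 mm; straight barrel of 24 mm diameter to the top. Grip the upper 20 mm of the barrel, so that the fingers stay clear of the clamp.
- plug_b_mid (a point): centre, half-way up, of one of the identical loose brass connector bodies (two or three are present, standing upright on the blue mat), z up its axis. 54 mm tall, about 0.11 kg, so the underside is 27 mm below this point. From the underside up: foot of 38 mm diameter, 7 mm high, its lower edge bevelled to 32 mm; neck of 26 mm diameter up to 15 mm; straight barrel of 24 mm diameter to the top. Grip the upper 20 mm of the barrel, so that the fingers stay clear of the clamp.
- plug_c_mid (a point): centre, half-way up, of one of the identical loose brass connector bodies (two or three are present, standing upright on the blue mat), z up its axis. 54 mm tall, about 0.11 kg, so the underside is 27 mm below this point. From the underside up: foot of 38 mm diameter, 7 mm high, its lower edge bevelled to 32 mm; neck of 26 mm diameter up to 15 mm; straight barrel of 24 mm diameter to the top. Grip the upper 20 mm of the barrel, so that the fingers stay clear of the clamp.
- k1_seat (a point): clamp 1 of 3 on the jig: point on its axis on the plate (15 mm above the bench), where a connector's underside ends. Axes as the jig: x across the jig, y along its row, z up. The two jaws slide along y, the guides (12 mm high) stand 20.5 mm off the axis in x. Sloping 45 degree tops lead the foot in from 22 mm above the plate; pushing straight down with 10 to 20 N spreads the jaws, and they snap into the neck in the last 1.5 mm, when the underside meets the plate.
- k1_jaw (a joint): opening of either jaw of clamp 1 (m, self-centring pair with springs): 0 empty, about 0.008 while the foot passes, about 0.002 when shut on a neck
- k2_seat (a point): clamp 2 of 3 on the jig: point on its axis on the plate (15 mm above the bench), where a connector's underside ends. Axes as the jig: x across the jig, y along its row, z up. The two jaws slide along y, the guides (12 mm high) stand 20.5 mm off the axis in x. Sloping 45 degree tops lead the foot in from 22 mm above the plate; pushing straight down with 10 to 20 N spreads the jaws, and they snap into the neck in the last 1.5 mm, when the underside meets the plate.
- k2_jaw (a joint): opening of either jaw of clamp 2 (m, self-centring pair with springs): 0 empty, about 0.008 while the foot passes, about 0.002 when shut on a neck
- k3_seat (a point): clamp 3 of 3 on the jig: point on its axis on the plate (15 mm above the bench), where a connector's underside ends. Axes as the jig: x across the jig, y along its row, z up. The two jaws slide along y, the guides (12 mm high) stand 20.5 mm off the axis in x. Sloping 45 degree tops lead the foot in from 22 mm above the plate; pushing straight down with 10 to 20 N spreads the jaws, and they snap into the neck in the last 1.5 mm, when the underside meets the plate.
- k3_jaw (a joint): opening of either jaw of clamp 3 (m, self-centring pair with springs): 0 empty, about 0.008 while the foot passes, about 0.002 when shut on a neck
- jig: aluminium clamping jig, fixed, 110 mm (x) by 360 mm (y), plate 15 mm thick; origin under the plate's centre, z up. It carries the three clamps at y = -130, -50 and 30 mm, with dark spring blocks (33 mm above the bench) between them, a low lock bar and the lock nut at y = 140 mm.
- nut_mid (a point): centre, half-way up, of the steel hex lock nut: upright axis, 24 mm across flats, 30 mm tall (25 to 55 mm above the bench), top 3 mm tapered, standing on a 20 mm boss. Two of its flats face along this point's y axis, in both directions; the black pointer is along its x. It stays at its height as it turns.
- nut (a joint): turn of the lock nut, rad, growing clockwise seen from above: starts at 0 to 0.4, the thin finger-tight mark is at 1.5, the stop (thick mark) at 2.4. It stays where it is left; about 0.12 N m turns it. The lock bar slides with it.
- spanner_grip (a point): grip point of the loose box spanner, 80 mm above its rim on its axis, in the middle of its black paddle handle: 48 mm (this point's x) by 20 mm (y) by 44 mm tall (from 56 to 100 mm above the rim); pinch it across the 20 mm. z up. About 0.22 kg.
- spanner_mouth (a point): centre of the spanner's open lower rim, z up its axis. Hex socket 26 mm across flats and 24 mm deep, about 39 mm over the outside; two of its flats face along this point's y. On the nut it drops 24 mm until its roof rests on the nut, with about 0.17 rad of play either way.
- tray: grey tray for the spanner, fixed, 130 mm square, 12 mm tall rim 4 mm thick, floor 4 mm; origin under its centre, axes along its sides. The spanner starts standing in it, anywhere inside counts.
- spool: bare metal solder spool, 54 mm diameter, 42 mm tall, not part of the job: leave it. Origin at its underside
- driver: screwdriver lying down, about 160 mm long, not part of the job: leave it. Origin at its underside (screwdriver: on its axis's line)
- flux: small jar, 44 mm diameter, 75 mm tall, not part of the job: leave it. Origin at its underside
- tin: small steel bowl, 64 mm diameter, 35 mm tall, not part of the job: leave it. Origin at its underside
- meter: bench meter lying flat, 150 by 80 by 35 mm, not part of the job: leave it. Origin at its underside
- plug_a: the same connector body, its origin at the centre of its underside, z up its axis
- plug_b: the same connector body, its origin at the centre of its underside, z up its axis
- plug_c: the same connector body, its origin at the centre of its underside, z up its axis
- spanner: the same spanner, origin at the centre of its rim, z up its axis

How it is judged:
By the outcome, as a careful person would: the job done as asked, in the order asked, and still so for the second after the job is handed in, with the robot touching nothing.
Of plug_a, plug_b, plug_c only 2 to 3 are there at a start; the rules pass over those that are not, and their reading is None.
At some moment in a run one of plug_a, plug_b, plug_c may be knocked a few centimetres aside while the robot is not near it.
It also fails if it takes over 210 s, if anything falls off the work surface, if the arm or the gripper's body presses on something with over 40 N, if the wrist force passes 120 N, or if a joint passes its speed limit or range.

## Working session

There is one attempt and no reset: what is moved stays moved. The work goes in short steps, Python scripts to look and compute and a tool call to move; the robot and the scene stay as the last step left them, time stands still between calls to the robot, and variables do not carry over. Pictures are saved under pics/ and viewed, and the job is handed in when it is done.

Besides the shell and the picture viewer there is one more tool, called after ">>>" as name(argument=value, ...) on one line, values as JSON. carry_out: Moves the arm, as the interface text tells. Its arguments: {"type":"object","properties":{"increments":{"type":"array"},"force":{"type":"number"}},"required":["increments"]}

```bash
mkdir -p pics; ls; python3 - <<'E'
from rig import state, vision, order, arm
import cv2, numpy as np
s=state(); print(s)
for n in("scene","top","wrist"):
    c=vision.camera(n); cv2.imwrite(f"pics/{n}0.png",c["image"]); print(n,np.round(c["mtx"],1).tolist(),np.round(c.get("T",c.get("tool_from_camera")),3).tolist())
E
```

```text
pics
{'t': 0.0, 'joints': array([ 1.21902326e+00,  8.75025716e-02,  1.75149671e-01,  1.65980857e+00,
       -3.51166827e-06,  1.57082360e+00]), 'qvel': array([-0.00221518, -0.00184358, -0.00079185,  0.00011867, -0.00106727,
        0.0002409 ]), 'effort': array([ 3.58359648e-03, -5.20388818e+01,  4.64802074e+01,  1.65407202e-02,
        6.48153446e-05, -1.30396845e-06]), 'ee_pos': array([189.44199632, 516.1330023 , 249.5676658 ]), 'ee_rot': array([-1.17699366e-04,  1.74994445e-01,  9.84569184e-01, -6.72350579e-04]), 'wrist_force': array([0.38720427, 0.19566098, 0.25187451]), 'ft_torque': array([-0.02509575,  0.0146291 , -0.01561695]), 'finger_gap': 1.0005047939043006}
scene [[474.9, 0.0, 318.3], [0.0, 474.9, 237.5], [0.0, 0.0, 1.0]] [[-0.665, 0.616, -0.422, 1025.429], [0.747, 0.554, -0.368, 352.292], [0.007, -0.56, -0.829, 894.686], [0.0, 0.0, 0.0, 1.0]]
top [[505.7, 0.0, 322.5], [0.0, 505.7, 249.1], [0.0, 0.0, 1.0]] [[0.005, -0.986, 0.169, 403.83], [-1.0, -0.002, 0.018, -11.077], [-0.017, -0.169, -0.985, 1118.953], [0.0, 0.0, 0.0, 1.0]]
wrist [[371.6, 0.0, 314.5], [0.0, 371.6, 242.6], [0.0, 0.0, 1.0]] [[0.001, -0.965, -0.262, 66.162], [1.0, 0.001, 0.0, -0.374], [0.0, -0.262, 0.965, -123.496], [0.0, 0.0, 0.0, 1.0]]
```

View pics/top0.png

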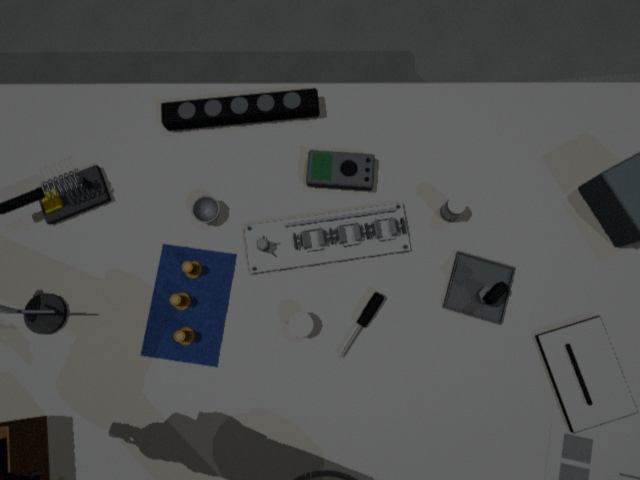

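View pics/scene0.png

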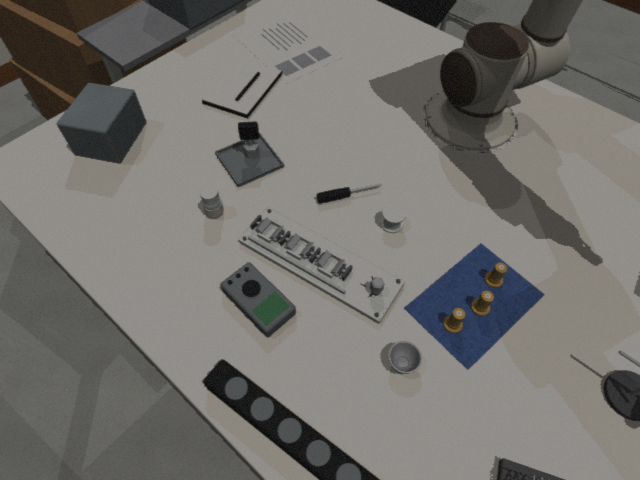

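View pics/wrist0.png

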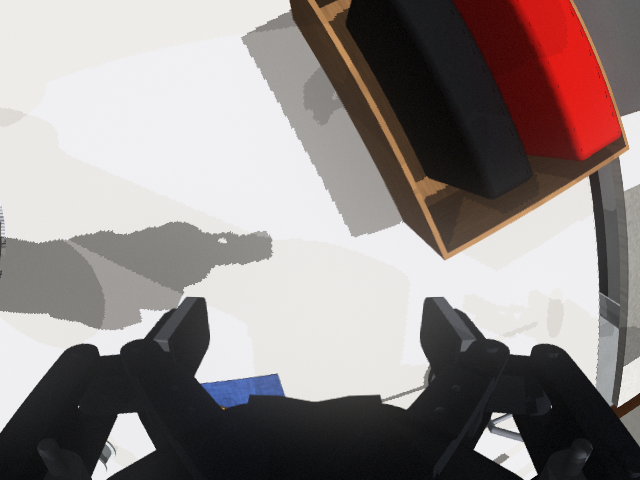

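```bash
cat > h.py <<'E'
from rig import state, vision, order, arm
import cv2, numpy as np
from scipy.spatial.transform import Rotation as R
def rot(q): return R.from_quat([q[1],q[2],q[3],q[0]]).as_matrix()
def cam(n,save=None):
    s=state(); c=vision.camera(n)
    if n=="wrist":
        T=np.eye(4);T[:3,:3]=rot(s["ee_rot"]);T[:3,3]=s["ee_pos"]; c["T"]=T@c["tool_from_camera"]
    c["fish"]= n=="wrist"
    if save: cv2.imwrite(f"pics/{save}.png",c["image"])
    return c
def ray(c,u,v):
    K=c["mtx"];x=(u-K[0,2])/K[0,0];y=(v-K[1,2])/K[1,1]
    if c["fish"]:
        r=np.hypot(x,y)+1e-12; d=np.array([x/r*np.sin(r),y/r*np.sin(r),np.cos(r)])
    else: d=np.array([x,y,1.])
    d=c["T"][:3,:3]@d; return c["T"][:3,3],d/np.linalg.norm(d)
def onz(c,u,v,z):
    o,d=ray(c,u,v); return o+d*(z-o[2])/d[2]
def proj(c,p):
    q=np.linalg.inv(c["T"])@np.r_[p,1]; K=c["mtx"];x,y,z=q[:3]
    if c["fish"]:
        r=np.hypot(x,y)+1e-12;t=np.arctan2(r,z);return np.array([K[0,2]+K[0,0]*t*x/r,K[1,2]+K[1,1]*t*y/r])
    return np.array([K[0,2]+K[0,0]*x/z,K[1,2]+K[1,1]*y/z])
def crop(c,x0,x1,y0,y1,f,name):
    im=c["image"][y0:y1,x0:x1]; cv2.imwrite(f"pics/{name}.png",cv2.resize(im,None,fx=f,fy=f,interpolation=cv2.INTER_CUBIC))
def incr(target,yawdeg=None):
    """shift in tool axes (fraction of 200) from current measured pose to target"""
    s=state(); Rm=rot(s["ee_rot"]); d=Rm.T@(np.array(target)-s["ee_pos"]); return np.round(d/200,4)
E
python3 - <<'E'
from h import *
c=cam("top"); crop(c,240,420,190,290,4,"topjig"); crop(c,130,240,240,370,5,"topmat"); crop(c,420,540,180,340,4,"toptray")
c=cam("scene");crop(c,230,410,190,330,4,"scjig"); crop(c,400,550,230,360,4,"scmat"); crop(c,180,300,110,220,5,"sctray")
E
```

```text
(no output)
```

View pics/topjig.png

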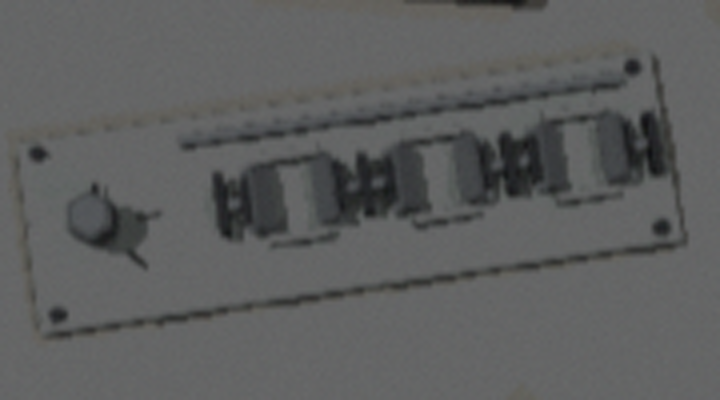

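View pics/topmat.png

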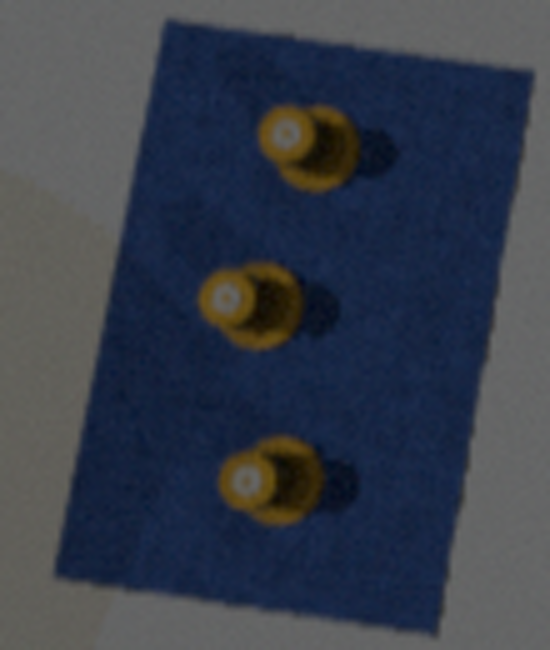

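View pics/scjig.png

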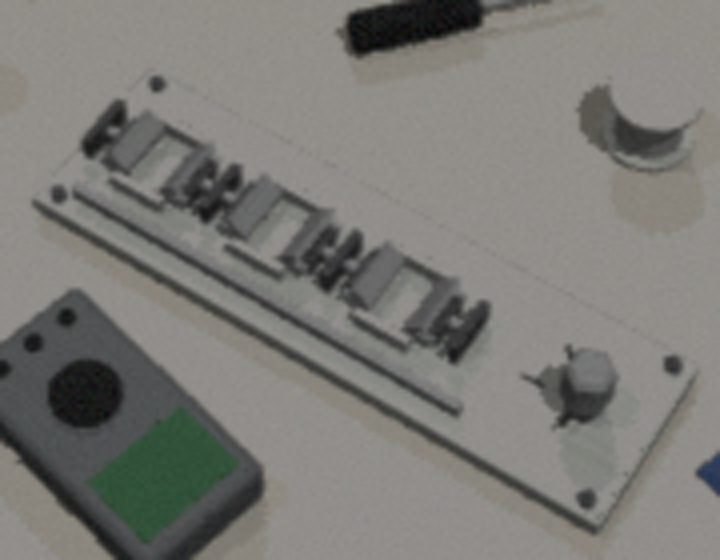

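View pics/scmat.png

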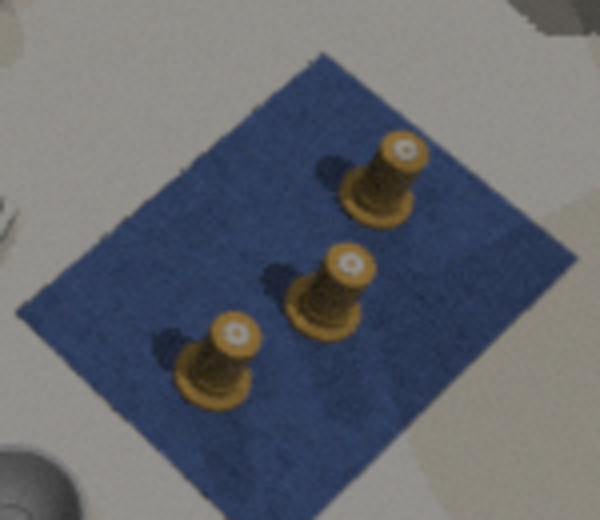

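View pics/toptray.png

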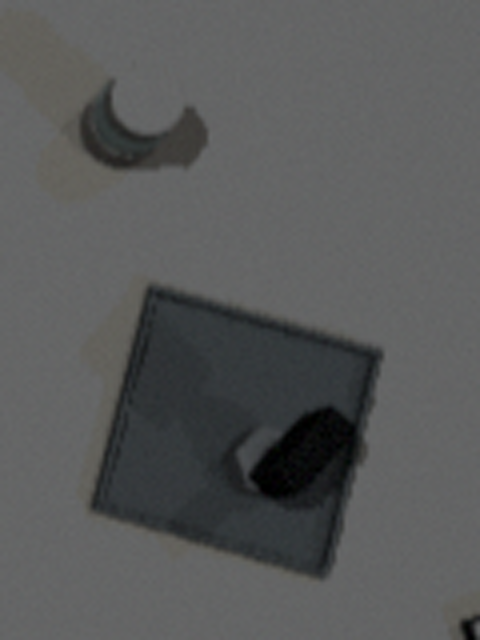

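View pics/sctray.png

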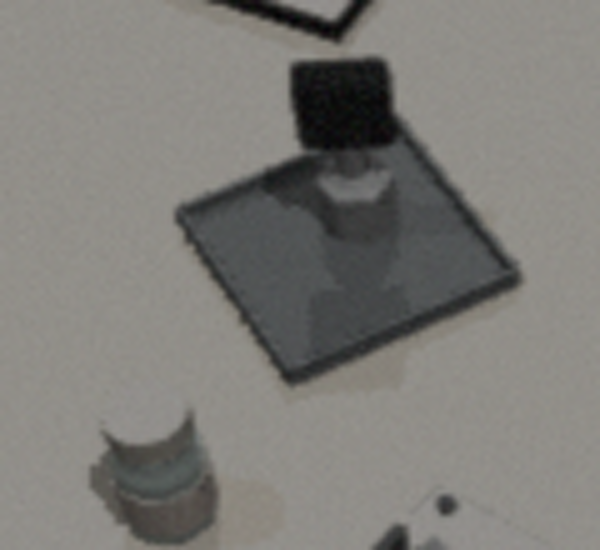

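```bash
python3 - <<'E'
from h import *
t=cam("top"); s=cam("scene")
# white ring plug tops
def tops(c):
    im=c["image"]; hsv=cv2.cvtColor(im,cv2.COLOR_BGR2HSV)
    m=cv2.inRange(hsv,(100,120,20),(125,255,255)); k=cv2.morphologyEx(m,cv2.MORPH_CLOSE,np.ones((25,25)))
    L=[]
    br=((im.min(axis=2)>np.percentile(im[...,1],50)*0.9)&(k>0)).astype(np.uint8)
    n,l,st,ce=cv2.connectedComponentsWithStats(br)
    return [(ce[i],st[i,4]) for i in range(1,n) if 4<st[i,4]<80]
for c,nm in((t,"t"),(s,"s")):
    for ce,a in tops(c): print(nm,ce.round(1),a,onz(c,*ce,54)[:2].round(1))
T=lambda px,py:(240+px/4,190+py/4)
S=lambda px,py:(230+px/4,190+py/4)
print("jig top screws",[onz(t,*T(*p),15)[:2].round(1).tolist() for p in((38,154),(58,315),(632,67),(661,228))])
print("jig scene screws",[onz(s,*S(*p),15)[:2].round(1).tolist() for p in((586,498),(673,364),(58,193),(157,84))])
print("nut",onz(t,*T(92,215),55)[:2].round(1),onz(s,*S(597,364),55)[:2].round(1))
A=lambda px,py:(420+px/4,180+py/4)
B=lambda px,py:(180+px/5,110+py/5)
print("span",[onz(t,*A(*p),104)[:2].round(1).tolist() for p in((252,481),(280,498),(330,408),(355,425),(306,452))],onz(s,*B(340,62),104)[:2].round(1),[onz(s,*B(*p),104)[:2].round(1).tolist() for p in((293,62),(384,60))])
print("tray",[onz(t,*A(*p),12)[:2].round(1).tolist() for p in((150,288),(382,350),(327,578),(95,510))],[onz(s,*B(*p),12)[:2].round(1).tolist() for p in((180,213),(398,117),(518,280),(290,382))])
E
```

```text
t [173.6 299.8] 5 [477.2 321.7]
t [180.3 335.5] 6 [403.  303.5]
s [487.3 295.5] 15 [477.3 319.6]
s [458.9 313. ] 16 [547.3 298. ]
jig top screws [[639.6, 172.1], [548.9, 158.3], [690.0, -160.3], [598.4, -174.4]]
jig scene screws [[639.1, 173.3], [547.6, 160.3], [689.3, -159.7], [598.5, -172.7]]
nut [597.7 135.4] [594.9 140.5]
span [[475.4, -313.3], [467.0, -326.7], [512.0, -353.9], [503.5, -365.8], [489.9, -340.8]] [ 487.  -346.3] [[502.1, -363.0], [471.9, -331.6]]
tray [[588.0, -289.8], [553.8, -415.0], [430.0, -378.3], [465.8, -255.2]] [[555.6, -407.3], [432.8, -374.6], [473.4, -247.7], [594.7, -283.3]]
```

```bash
cat >> h.py <<'E'
def yaw():  # angle of tool y axis, deg
    Rm=rot(state()["ee_rot"]); return np.degrees(np.arctan2(Rm[1,1],Rm[0,1]))
def plan(target,yawdeg=None):
    s=state(); Rm=rot(s["ee_rot"]); d=Rm.T@(np.array(target,float)-s["ee_pos"])/200
    y=yaw() if yawdeg is None else yawdeg
    a=np.radians(y); ya=np.array([np.cos(a),np.sin(a),0]); za=np.array([0,0,-1.]); xa=np.cross(ya,za)
    w=np.degrees(R.from_matrix(Rm.T@np.c_[xa,ya,za]).as_rotvec())/45
    print("t",round(s["t"],2),"pos",s["ee_pos"].round(1),"yaw",round(yaw(),2),"gap",round(s["finger_gap"],3),"q",s["joints"].round(2),"F",s["wrist_force"].round(1))
    print(" d",d.round(4)," w",w.round(4), "rows",max(np.ceil(np.linalg.norm(d)*4),np.ceil(np.linalg.norm(w)*45/8.59)))
E
python3 -c "
from h import *
plan([477,300,260],8.6)"
```

```text
t 0.35 pos [189.5 516.3 250.2] yaw 69.85 gap 1.0 q [1.22 0.09 0.18 1.66 0.   1.57] F [ 0.3  0.2 -0.1]
 d [-1.7222 -0.52   -0.0492]  w [-3.000e-04  1.000e-04  1.361e+00] rows 8.0
```

>>> carry_out(increments=[{"dx": -0.25, "dy": -0.08, "wz": 0.19, "gripper": 0.7}, {"dx": -0.5, "dy": -0.15, "wz": 0.38, "gripper": 0.7}, {"dx": -0.74, "dy": -0.22, "wz": 0.57, "gripper": 0.7}, {"dx": -0.95, "dy": -0.29, "dz": -0.04, "wz": 0.75, "gripper": 0.7}, {"dx": -0.95, "dy": -0.29, "dz": -0.04, "wz": 0.75, "gripper": 0.7}, {"dx": -0.95, "dy": -0.29, "dz": -0.04, "wz": 0.75, "gripper": 0.7}])

```text
invalid input at $.increments[0]: expected keys wx, wy, wz, dx, dy, dz, gripper
```

```bash
python3 -c "
from h import *
plan([477,300,260],8.6)"
```

```text
t 0.35 pos [189.5 516.3 250.2] yaw 69.85 gap 1.0 q [1.22 0.09 0.18 1.66 0.   1.57] F [ 0.3  0.2 -0.1]
 d [-1.7222 -0.52   -0.0492]  w [-3.000e-04  1.000e-04  1.361e+00] rows 8.0
```

>>> carry_out(increments=[{"wx": 0, "wy": 0, "wz": 0.19, "dx": -0.25, "dy": -0.08, "dz": 0, "gripper": 0.7}, {"wx": 0, "wy": 0, "wz": 0.38, "dx": -0.5, "dy": -0.15, "dz": 0, "gripper": 0.7}, {"wx": 0, "wy": 0, "wz": 0.57, "dx": -0.74, "dy": -0.22, "dz": -0.02, "gripper": 0.7}, {"wx": 0, "wy": 0, "wz": 0.75, "dx": -0.95, "dy": -0.29, "dz": -0.04, "gripper": 0.7}, {"wx": 0, "wy": 0, "wz": 0.75, "dx": -0.95, "dy": -0.29, "dz": -0.04, "gripper": 0.7}, {"wx": 0, "wy": 0, "wz": 0.75, "dx": -0.95, "dy": -0.29, "dz": -0.04, "gripper": 0.7}])

```text
t: 0.95
ee_pos: [348.8, 395.7, 258.3]
ee_rot: [-0.0, 0.454, 0.891, 0.0]
wrist_force: [-0.2, 0.5, -0.1]
finger_gap: 0.705
```

```bash
python3 -c "
from h import *
plan([477,300,260],8.6)"
```

```text
t 0.95 pos [348.8 395.7 258.3] yaw 35.98 gap 0.705 q [0.85 0.04 0.14 1.67 0.   1.79] F [-0.2  0.5 -0.1]
 d [-0.7637  0.2378 -0.0084]  w [ 1.000e-04 -3.000e-04  6.084e-01] rows 4.0
```

>>> carry_out(increments=[{"wx": 0, "wy": 0, "wz": 0.19, "dx": -0.2, "dy": 0.06, "dz": 0, "gripper": 0.6}, {"wx": 0, "wy": 0, "wz": 0.38, "dx": -0.4, "dy": 0.12, "dz": 0, "gripper": 0.6}, {"wx": 0, "wy": 0, "wz": 0.57, "dx": -0.6, "dy": 0.18, "dz": -0.01, "gripper": 0.6}, {"wx": 0, "wy": 0, "wz": 0.608, "dx": -0.764, "dy": 0.238, "dz": -0.01, "gripper": 0.6}, {"wx": 0, "wy": 0, "wz": 0.608, "dx": -0.764, "dy": 0.238, "dz": -0.01, "gripper": 0.6}])

```text
t: 1.45
ee_pos: [478.1, 300.0, 259.5]
ee_rot: [0.0, 0.652, 0.758, -0.0]
wrist_force: [0.1, -0.2, -0.3]
finger_gap: 0.603
```

```bash
python3 -c "
from h import *
plan([477,300,260],8.6)
c=cam('wrist','w1')
for p in ((547,298,54),(477,320,54),(403,303.5,54)): print(proj(c,p))"
```

```text
t 1.45 pos [478.1 300.  259.5] yaw 8.64 gap 0.603 q [ 0.56  0.13  0.24  1.68 -0.    1.98] F [ 0.1 -0.2 -0.3]
 d [ 0.0008 -0.0056 -0.0027]  w [-0.0005  0.0009  0.0008] rows 1.0
[388.09635138 230.6645834 ]
[316.69596621 195.26063972]
[233.37946994 201.58663241]
```

View pics/w1.png

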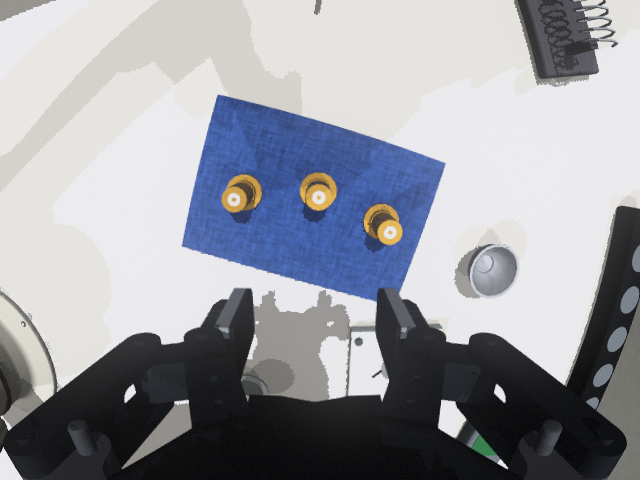

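```bash
cat >> h.py <<'E'
def brass_tops(c,z=54):
    im=c["image"]; hsv=cv2.cvtColor(im,cv2.COLOR_BGR2HSV)
    br=cv2.inRange(hsv,(8,130,60),(32,255,255))
    out=[]
    w=cv2.inRange(hsv,(0,0,150),(180,70,255)); w=cv2.dilate(w,np.ones((2,2)))
    n,l,st,ce=cv2.connectedComponentsWithStats(w)
    for i in range(1,n):
        x,y,ww,hh,a=st[i]
        if a<15 or a>3000 or max(ww,hh)>70: continue
        ring=cv2.dilate((l==i).astype(np.uint8),np.ones((7,7)))-(l==i)
        if br[ring>0].mean()/255>0.6:
            u=x+ww/2-.5; v=y+hh/2-.5; out.append((u,v,ww,hh,onz(c,u,v,z)[:2].round(1)))
    return out
E
python3 -c "
from h import *
c=cam('wrist')
for o in brass_tops(c): print(o)
c=cam('scene')
hsv=cv2.cvtColor(c['image'],cv2.COLOR_BGR2HSV)
print(hsv[313,459],hsv[267,501])
plan([403,304,150],8.6)
"
```

```text
(np.float64(320.5), np.float64(199.0), np.int32(14), np.int32(15), array([479.4, 318.2]))
(np.float64(235.5), np.float64(200.5), np.int32(14), np.int32(14), array([403.3, 305.7]))
(np.float64(391.5), np.float64(234.0), np.int32(14), np.int32(13), array([549.4, 296.5]))
[ 18  89 138] [ 19  89 129]
t 1.6 pos [475.5 301.9 260. ] yaw 8.85 gap 0.596 q [0.57 0.12 0.24 1.68 0.   1.98] F [-0.2 -0.1  0.6]
 d [ 0.066  -0.3563  0.5504]  w [-0.001  -0.0001  0.0057] rows 3.0
```

>>> carry_out(increments=[{"wx": 0, "wy": 0, "wz": 0, "dx": 0.02, "dy": -0.12, "dz": 0.18, "gripper": 0.6}, {"wx": 0, "wy": 0, "wz": 0, "dx": 0.05, "dy": -0.25, "dz": 0.38, "gripper": 0.6}, {"wx": 0, "wy": 0, "wz": 0, "dx": 0.073, "dy": -0.355, "dz": 0.55, "gripper": 0.6}, {"wx": 0, "wy": 0, "wz": 0, "dx": 0.073, "dy": -0.355, "dz": 0.55, "gripper": 0.6}, {"wx": 0, "wy": 0, "wz": 0, "dx": 0.073, "dy": -0.355, "dz": 0.55, "gripper": 0.6}])

```text
t: 2.1
ee_pos: [402.9, 305.6, 150.8]
ee_rot: [0.0, 0.65, 0.76, 0.0]
wrist_force: [0.3, -1.3, 1.8]
finger_gap: 0.599
```

```bash
python3 -c "
from h import *
plan([403,304,150],8.6)
for i in range(3):
  c=cam('wrist','w2'); print(state()['ee_pos'].round(2),yaw())
  for o in brass_tops(c): print(o)
plan([403,304,150],8.6)
"
```

```text
t 2.1 pos [402.9 305.6 150.8] yaw 8.92 gap 0.599 q [ 0.65 -0.03 -0.14  1.46  0.    2.06] F [ 0.3 -1.3  1.8]
 d [-0.0079 -0.0008  0.0041]  w [ 0.0004 -0.0002  0.0071] rows 1.0
[404.14 305.84 152.1 ] 8.858817196266003
(np.float64(435.0), np.float64(250.5), np.int32(19), np.int32(20), array([479.2, 318.3]))
(np.float64(314.5), np.float64(252.0), np.int32(20), np.int32(19), array([403. , 305.5]))
(np.float64(514.5), np.float64(293.0), np.int32(16), np.int32(17), array([549.3, 296.9]))
[404.86 305.88 152.62] 8.809817898773241
(np.float64(432.0), np.float64(250.0), np.int32(19), np.int32(19), array([479. , 318.3]))
(np.float64(312.5), np.float64(251.5), np.int32(20), np.int32(20), array([403.2, 305.7]))
(np.float64(512.0), np.float64(293.0), np.int32(15), np.int32(17), array([549.6, 296.4]))
[405.13 305.75 152.58] 8.773997296132325
(np.float64(431.0), np.float64(249.5), np.int32(19), np.int32(20), array([479.3, 318.5]))
(np.float64(311.5), np.float64(251.5), np.int32(20), np.int32(20), array([403.4, 305.5]))
(np.float64(510.5), np.float64(292.0), np.int32(16), np.int32(17), array([549.3, 296.7]))
t 2.25 pos [405.1 305.8 152.6] yaw 8.77 gap 0.604 q [ 0.65 -0.03 -0.13  1.46 -0.    2.06] F [-0.4  0.8  0.9]
 d [-0.0071 -0.0119  0.0128]  w [ 0.0042 -0.0023  0.0039] rows 1.0
```

View pics/w2.png

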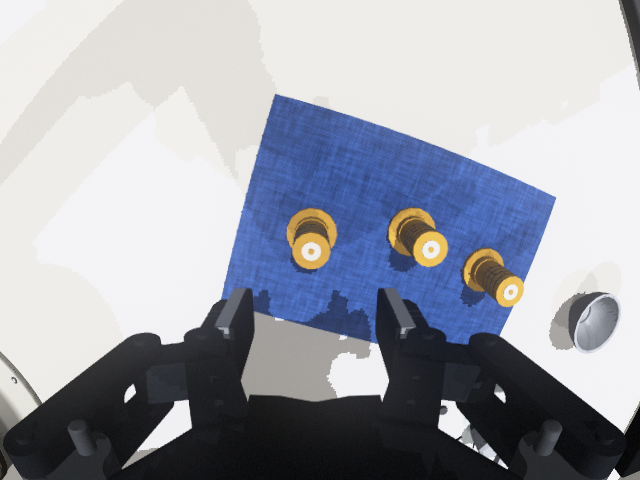

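>>> carry_out(increments=[{"wx": 0, "wy": 0, "wz": 0, "dx": 0, "dy": -0.009, "dz": 0.16, "gripper": 0.6}, {"wx": 0, "wy": 0, "wz": 0, "dx": 0, "dy": -0.009, "dz": 0.34, "gripper": 0.6}, {"wx": 0, "wy": 0, "wz": 0, "dx": 0, "dy": -0.009, "dz": 0.48, "gripper": 0.6}, {"wx": 0, "wy": 0, "wz": 0, "dx": 0, "dy": -0.009, "dz": 0.533, "gripper": 0.6}, {"wx": 0, "wy": 0, "wz": 0, "dx": 0, "dy": -0.009, "dz": 0.533, "gripper": 0.6}, {"wx": 0, "wy": 0, "wz": 0, "dx": 0, "dy": -0.009, "dz": 0.533, "gripper": 0.6}, {"wx": 0, "wy": 0, "wz": 0, "dx": 0, "dy": -0.009, "dz": 0.533, "gripper": 0.6}])

```text
t: 2.95
ee_pos: [403.3, 305.1, 45.7]
ee_rot: [0.0, 0.651, 0.759, 0.001]
wrist_force: [0.1, -1.1, -0.1]
finger_gap: 0.601
```

```bash
python3 -c "
from h import *
c=cam('wrist','w3');plan([403.2,305.6,46],8.6)
"
```

```text
t 3.0 pos [403.1 305.   45.5] yaw 8.73 gap 0.598 q [ 0.65 -0.   -0.31  1.26 -0.    2.07] F [-0.2 -0.6  0.6]
 d [ 0.003   0.0008 -0.0026]  w [ 0.003  -0.0016  0.0029] rows 1.0
```

View pics/w3.png

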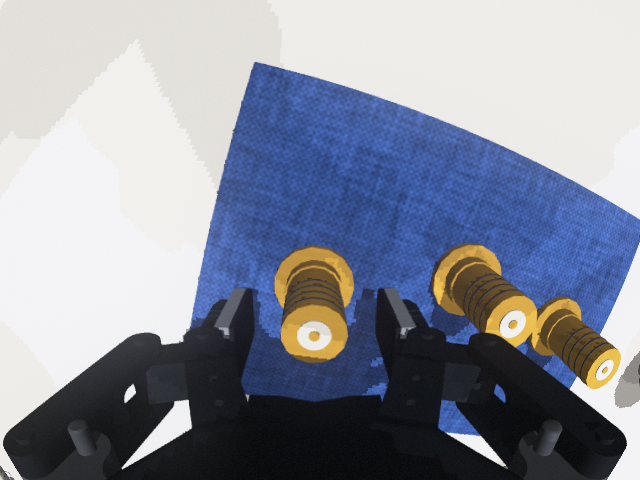

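Plug is centred between the pads (ring at 314,336). Close.

>>> carry_out(increments=[{"wx": 0, "wy": 0, "wz": 0, "dx": 0, "dy": 0, "dz": 0, "gripper": 0.15}, {"wx": 0, "wy": 0, "wz": 0, "dx": 0, "dy": 0, "dz": 0, "gripper": 0.15}, {"wx": 0, "wy": 0, "wz": 0, "dx": 0, "dy": 0, "dz": 0, "gripper": 0.15}, {"wx": 0, "wy": 0, "wz": 0, "dx": 0, "dy": 0, "dz": 0, "gripper": 0.15}, {"wx": 0, "wy": 0, "wz": 0, "dx": 0, "dy": 0, "dz": 0, "gripper": 0.15}, {"wx": 0, "wy": 0, "wz": 0, "dx": 0, "dy": 0, "dz": -0.2, "gripper": 0.15}, {"wx": 0, "wy": 0, "wz": 0, "dx": 0, "dy": 0, "dz": -0.45, "gripper": 0.15}, {"wx": 0, "wy": 0, "wz": 0, "dx": 0, "dy": 0, "dz": -0.45, "gripper": 0.15}], force=80)

```text
t: 3.8
ee_pos: [404.2, 305.9, 140.1]
ee_rot: [0.001, 0.651, 0.759, 0.004]
wrist_force: [0.8, 0.5, -1.6]
finger_gap: 0.254
```

```bash
python3 -c "
from h import *
c=cam('wrist','w4');plan([614.5,29,140],8.6);plan([638.5,-129,140],8.6)
s=state();print([o[:4] for o in brass_tops(c,s['ee_pos'][2]+8)],[o[4] for o in brass_tops(c,s['ee_pos'][2]+8)])
"
```

```text
t 3.85 pos [403.5 305.3 136.9] yaw 8.74 gap 0.253 q [ 0.65 -0.04 -0.17  1.43  0.    2.07] F [-0.4  0.6 -2.2]
 d [-1.5259  0.833  -0.0156]  w [ 0.0062 -0.0034  0.003 ] rows 7.0
t 3.85 pos [403.5 305.3 136.9] yaw 8.74 gap 0.253 q [ 0.65 -0.04 -0.17  1.43  0.    2.07] F [-0.4  0.6 -2.2]
 d [-2.325   0.8317 -0.0177]  w [ 0.0062 -0.0034  0.003 ] rows 10.0
[(np.float64(437.5), np.float64(255.5), np.int32(20), np.int32(20)), (np.float64(518.5), np.float64(299.0), np.int32(16), np.int32(17)), (np.float64(314.5), np.float64(336.0), np.int32(36), np.int32(31))] [array([442.2, 340.9]), array([481.7, 328.5]), array([404.4, 304.3])]
```

View pics/w4.png

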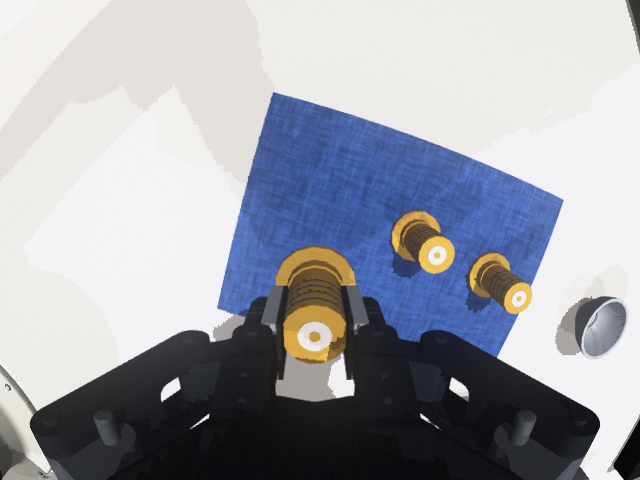

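```bash
python3 -c "
from h import *
plan([603,100,160],8.6)
"
```

```text
t 3.85 pos [403.5 305.3 136.9] yaw 8.74 gap 0.253 q [ 0.65 -0.04 -0.17  1.43  0.    2.07] F [-0.4  0.6 -2.2]
 d [-1.166   0.8306 -0.1146]  w [ 0.0062 -0.0034  0.003 ] rows 6.0
```

>>> carry_out(increments=[{"wx": 0, "wy": 0, "wz": 0, "dx": -0.15, "dy": 0.1, "dz": -0.05, "gripper": 0.15}, {"wx": 0, "wy": 0, "wz": 0, "dx": -0.34, "dy": 0.22, "dz": -0.1, "gripper": 0.15}, {"wx": 0, "wy": 0, "wz": 0, "dx": -0.53, "dy": 0.36, "dz": -0.11, "gripper": 0.15}, {"wx": 0, "wy": 0, "wz": 0, "dx": -0.72, "dy": 0.5, "dz": -0.11, "gripper": 0.15}, {"wx": 0, "wy": 0, "wz": 0, "dx": -0.88, "dy": 0.64, "dz": -0.11, "gripper": 0.15}, {"wx": 0, "wy": 0, "wz": 0, "dx": -1.0, "dy": 0.74, "dz": -0.11, "gripper": 0.15}, {"wx": 0, "wy": 0, "wz": 0, "dx": -1.0, "dy": 0.83, "dz": -0.11, "gripper": 0.15}, {"wx": 0, "wy": 0, "wz": 0, "dx": -1.0, "dy": 0.83, "dz": -0.11, "gripper": 0.15}, {"wx": 0, "wy": 0, "wz": 0, "dx": -1.0, "dy": 0.83, "dz": -0.11, "gripper": 0.15}])

```text
t: 4.75
ee_pos: [596.0, 131.7, 154.1]
ee_rot: [-0.001, 0.651, 0.759, -0.001]
wrist_force: [0.1, 0.8, -1.7]
finger_gap: 0.254
```

```bash
python3 -c "
from h import *
c=cam('wrist');c=cam('wrist','w5')
plan([603,100,160],8.6)
for p in ((614.5,29,15),(626.5,-49.8,15),(638.5,-129,15),(598,138,55),(639.3,172.7,15),(548.2,159.3,15),(689.6,-160,15),(598.4,-173.5,15)): print(proj(c,p).round(1))
"
```

```text
t 4.85 pos [595.7 132.2 155. ] yaw 8.77 gap 0.255 q [0.22 0.22 0.14 1.49 0.   1.64] F [ 0.7  0.7 -1.6]
 d [-0.1646  0.0114 -0.025 ]  w [-0.0018  0.0001  0.0038] rows 1.0
[318.1 357.6]
[317.4 426.4]
[316.8 477.7]
[319.8 242. ]
[383.4 190. ]
[255.1 188.8]
[357.2 496.4]
[275.6 496.1]
```

View pics/w5.png

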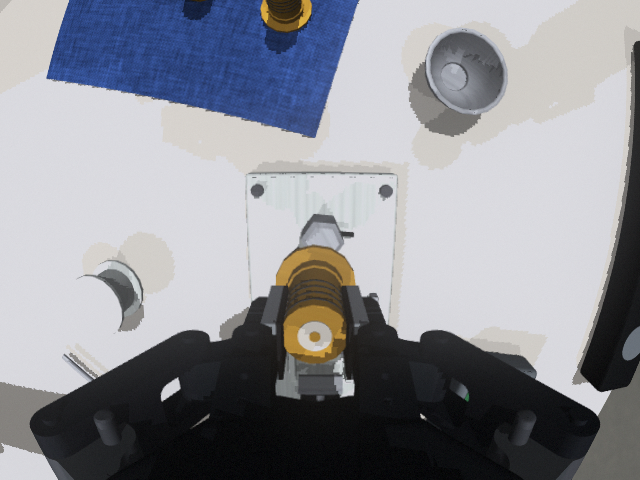

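>>> carry_out(increments=[{"wx": 0, "wy": 0, "wz": 0, "dx": -0.2, "dy": 0, "dz": 0, "gripper": 0.15}, {"wx": 0, "wy": 0, "wz": 0, "dx": -0.42, "dy": 0, "dz": 0, "gripper": 0.15}, {"wx": 0, "wy": 0, "wz": 0, "dx": -0.64, "dy": 0, "dz": 0, "gripper": 0.15}, {"wx": 0, "wy": 0, "wz": 0, "dx": -0.84, "dy": 0, "dz": 0, "gripper": 0.15}, {"wx": 0, "wy": 0, "wz": 0, "dx": -1.0, "dy": 0, "dz": 0, "gripper": 0.15}, {"wx": 0, "wy": 0, "wz": 0, "dx": -1.0, "dy": 0, "dz": 0, "gripper": 0.15}])

```text
t: 5.45
ee_pos: [626.6, -68.8, 155.6]
ee_rot: [0.0, 0.652, 0.758, -0.0]
wrist_force: [-0.7, 1.0, -1.9]
finger_gap: 0.257
```

>>> carry_out(increments=[{"wx": 0, "wy": 0, "wz": 0, "dx": -0.2, "dy": 0.01, "dz": 0, "gripper": 0.15}, {"wx": 0, "wy": 0, "wz": 0, "dx": -0.33, "dy": 0.01, "dz": 0, "gripper": 0.15}, {"wx": 0, "wy": 0, "wz": 0, "dx": -0.33, "dy": 0.01, "dz": 0, "gripper": 0.15}, {"wx": 0, "wy": 0, "wz": 0, "dx": -0.33, "dy": 0.01, "dz": 0, "gripper": 0.15}, {"wx": 0, "wy": 0, "wz": 0, "dx": -0.33, "dy": 0.01, "dz": 0, "gripper": 0.15}])

```text
t: 5.95
ee_pos: [638.8, -129.3, 155.8]
ee_rot: [-0.0, 0.651, 0.759, 0.0]
wrist_force: [0.0, -0.7, -1.5]
finger_gap: 0.25
```

```bash
python3 -c "
from h import *
c=cam('wrist');c=cam('wrist','w6')
plan([638.5,-129,150],8.6)
for p in ((614.5,29,15),(626.5,-49.8,15),(638.5,-129,15),(598,138,55),(639.3,172.7,15),(548.2,159.3,15),(689.6,-160,15),(598.4,-173.5,15)): print(proj(c,p).round(1))
"
```

```text
t 6.05 pos [ 638.9 -129.4  155.9] yaw 8.82 gap 0.251 q [-0.2   0.32  0.26  1.52  0.    1.22] F [ 0.  -1.1 -1.2]
 d [ 0.0022 -0.0018  0.0296]  w [ 0.0002 -0.0001  0.005 ] rows 1.0
[314.9  16.6]
[314.5 123.5]
[314.  234.2]
[ 315.7 -130.8]
[ 372.8 -121.6]
[ 258.6 -122.5]
[373.4 282.9]
[253.6 282. ]
```

View pics/w6.png

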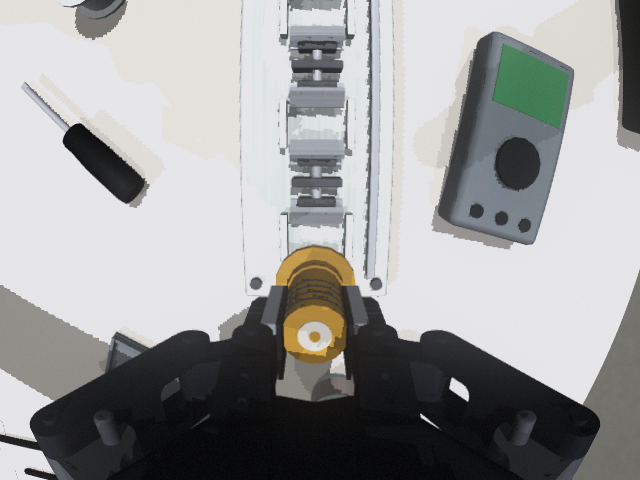

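```bash
python3 -c "
from h import *
im=cv2.imread('pics/w6.png')
cv2.imwrite('pics/w6c.png',cv2.resize(im[70:300,235:400],None,fx=4.8,fy=2.6,interpolation=cv2.INTER_CUBIC))
"
```

```text
(no output)
```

View pics/w6c.png

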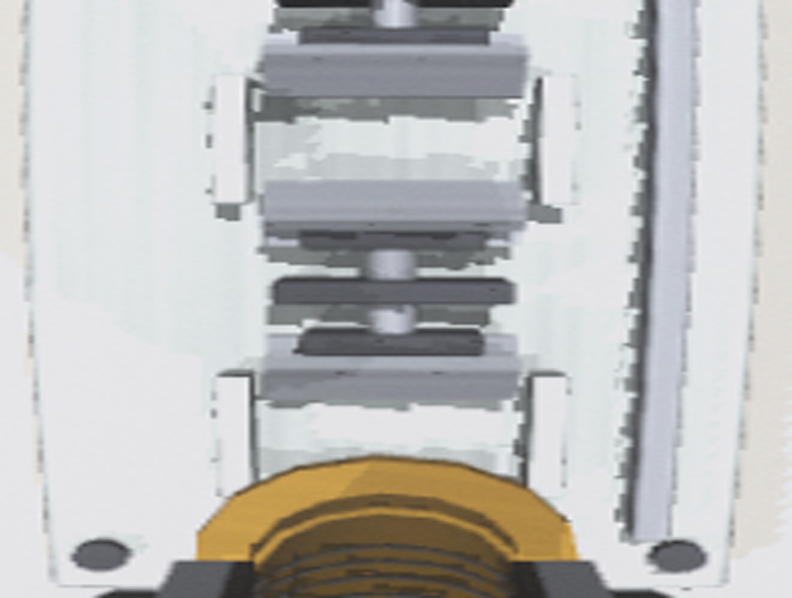

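```bash
cat > /tmp/a.py <<'E'
from h import *
c=cam('wrist')
a=np.radians(8.62);xj=np.array([np.cos(a),np.sin(a)]);yj=np.array([-np.sin(a),np.cos(a)])
P=lambda x,y:(235+x/4.8,70+y/2.6)
f=lambda x,y,z:onz(c,*P(x,y),z)[:2]
O=np.array([619,0])
def j(p): return np.array([(p-O)@xj,(p-O)@yj]).round(1)
print("screws",j(f(101,554,15)),j(f(679,555,15)))
print("c2 guides top corners",[j(f(x,y,27)) for x,y in((218,75),(248,75),(545,77),(578,77),(216,203),(246,203),(540,205),(573,205))])
print("c1 guides",[j(f(x,y,27)) for x,y in((218,374),(253,374),(531,374),(567,376))])
print("jaws2",[j(f(x,y,37)) for x,y in((262,60),(527,60))],[j(f(390,y,25)) for y in(95,180)])
print("bar/rod", j(f(392,265,27)))
print(state()['ee_pos'],j(state()['ee_pos'][:2]))
E
python3 /tmp/a.py
```

```text
screws [ -44.5 -169.4] [  48.3 -169.4]
c2 guides top corners [array([-22.9, -34.1]), array([-18.7, -34.2]), array([ 22.7, -34.4]), array([ 27.3, -34.3]), array([-23.2, -67.8]), array([-18.9, -67.8]), array([ 22.3, -68.1]), array([ 27., -68.])]
c1 guides [array([ -23.3, -113.1]), array([ -18.3, -113.1]), array([  21.8, -113. ]), array([  27.1, -113.5])]
jaws2 [array([-16.1, -31.6]), array([ 19.4, -31.4])] [array([  1.1, -39.4]), array([  1.2, -61.8])]
bar/rod [  1.6 -84.1]
[ 638.94545685 -129.54559201  155.89601322] [   0.3 -131.1]
```

>>> carry_out(increments=[{"wx": 0, "wy": 0, "wz": 0.004, "dx": 0, "dy": 0.0075, "dz": 0.1, "gripper": 0.15}, {"wx": 0, "wy": 0, "wz": 0.004, "dx": 0, "dy": 0.0075, "dz": 0.22, "gripper": 0.15}, {"wx": 0, "wy": 0, "wz": 0.004, "dx": 0, "dy": 0.0075, "dz": 0.31, "gripper": 0.15}, {"wx": 0, "wy": 0, "wz": 0.004, "dx": 0, "dy": 0.0075, "dz": 0.34, "gripper": 0.15}, {"wx": 0, "wy": 0, "wz": 0.004, "dx": 0, "dy": 0.0075, "dz": 0.34, "gripper": 0.15}, {"wx": 0, "wy": 0, "wz": 0.004, "dx": 0, "dy": 0.0075, "dz": 0.34, "gripper": 0.15}, {"wx": 0, "wy": 0, "wz": 0.004, "dx": 0, "dy": 0.0075, "dz": 0.34, "gripper": 0.15}], force=100)

```text
t: 6.8
ee_pos: [641.1, -130.5, 89.1]
ee_rot: [0.001, 0.652, 0.758, 0.0]
wrist_force: [0.6, -0.7, -0.6]
finger_gap: 0.247
```

```bash
cat >> h.py <<'E'
O=np.array([619,0.]);_a=np.radians(8.62);xj=np.array([np.cos(_a),np.sin(_a)]);yj=np.array([-np.sin(_a),np.cos(_a)])
def j(p): return np.array([(np.array(p)[:2]-O)@xj,(np.array(p)[:2]-O)@yj]).round(2)
E
python3 -c "
from h import *
c=cam('wrist','w7')
plan([638.5,-129,150],8.6); print(j(state()['ee_pos']))
cv2.imwrite('pics/w7c.png',cv2.resize(c['image'][150:400,200:430],None,fx=3,fy=2.4))"
```

```text
t 6.85 pos [ 641.1 -130.6   89. ] yaw 8.55 gap 0.25 q [-0.2   0.33  0.15  1.39  0.    1.22] F [-0.  -0.  -1.4]
 d [ 0.0095 -0.0109 -0.305 ]  w [ 0.0022  0.0008 -0.001 ] rows 2.0
[   2.23 -132.41]
```

View pics/w7c.png

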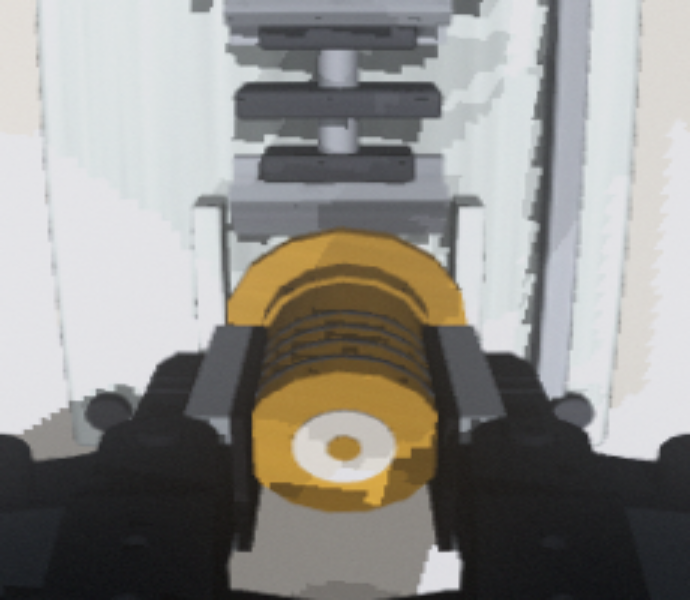

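>>> carry_out(increments=[{"wx": 0, "wy": 0, "wz": 0, "dx": 0.006, "dy": -0.0045, "dz": 0, "gripper": 0.15}, {"wx": 0, "wy": 0, "wz": 0, "dx": 0.006, "dy": -0.0045, "dz": 0.01, "gripper": 0.15}, {"wx": 0, "wy": 0, "wz": 0, "dx": 0.006, "dy": -0.0045, "dz": 0.02, "gripper": 0.15}, {"wx": 0, "wy": 0, "wz": 0, "dx": 0.006, "dy": -0.0045, "dz": 0.03, "gripper": 0.15}, {"wx": 0, "wy": 0, "wz": 0, "dx": 0.006, "dy": -0.0045, "dz": 0.04, "gripper": 0.15}, {"wx": 0, "wy": 0, "wz": 0, "dx": 0.006, "dy": -0.0045, "dz": 0.05, "gripper": 0.15}, {"wx": 0, "wy": 0, "wz": 0, "dx": 0.006, "dy": -0.0045, "dz": 0.06, "gripper": 0.15}, {"wx": 0, "wy": 0, "wz": 0, "dx": 0.006, "dy": -0.0045, "dz": 0.06, "gripper": 0.15}])

```text
t: 7.65
ee_pos: [639.6, -129.8, 75.8]
ee_rot: [0.0, 0.652, 0.758, -0.0]
wrist_force: [0.1, -1.7, 1.0]
finger_gap: 0.249
```

```bash
python3 -c "
from h import *
plan([638.5,-129,60.5],8.6); print(j(state()['ee_pos']))"
```

```text
t 7.65 pos [ 639.6 -129.8   75.8] yaw 8.54 gap 0.249 q [-0.2   0.33  0.13  1.36 -0.    1.22] F [ 0.1 -1.7  1. ]
 d [ 0.005  -0.005   0.0766]  w [ 0.0006  0.001  -0.0013] rows 1.0
[   0.94 -131.45]
```

>>> carry_out(increments=[{"wx": 0, "wy": 0, "wz": 0, "dx": 0, "dy": 0.002, "dz": 0.01, "gripper": 0.15}, {"wx": 0, "wy": 0, "wz": 0, "dx": 0, "dy": 0.002, "dz": 0.02, "gripper": 0.15}, {"wx": 0, "wy": 0, "wz": 0, "dx": 0, "dy": 0.002, "dz": 0.03, "gripper": 0.15}, {"wx": 0, "wy": 0, "wz": 0, "dx": 0, "dy": 0.002, "dz": 0.04, "gripper": 0.15}, {"wx": 0, "wy": 0, "wz": 0, "dx": 0, "dy": 0.002, "dz": 0.04, "gripper": 0.15}])

```text
t: 8.15
ee_pos: [640.9, -129.7, 69.3]
ee_rot: [0.002, 0.652, 0.758, 0.001]
wrist_force: [1.6, -1.2, 8.0]
finger_gap: 0.252
```

```bash
python3 -c "
from h import *
plan([638.5,-129,60.5],8.6); print(j(state()['ee_pos']))
c=cam('wrist','w8')
cv2.imwrite('pics/w8c.png',cv2.resize(c['image'][150:400,200:430],None,fx=3,fy=2.4))"
```

```text
t 8.15 pos [ 640.9 -129.7   69.3] yaw 8.55 gap 0.252 q [-0.2   0.34  0.12  1.35 -0.    1.22] F [ 1.6 -1.2  8. ]
 d [ 0.0055 -0.0116  0.0441]  w [ 0.0041  0.0016 -0.0012] rows 1.0
[   2.24 -131.56]
```

View pics/w8c.png

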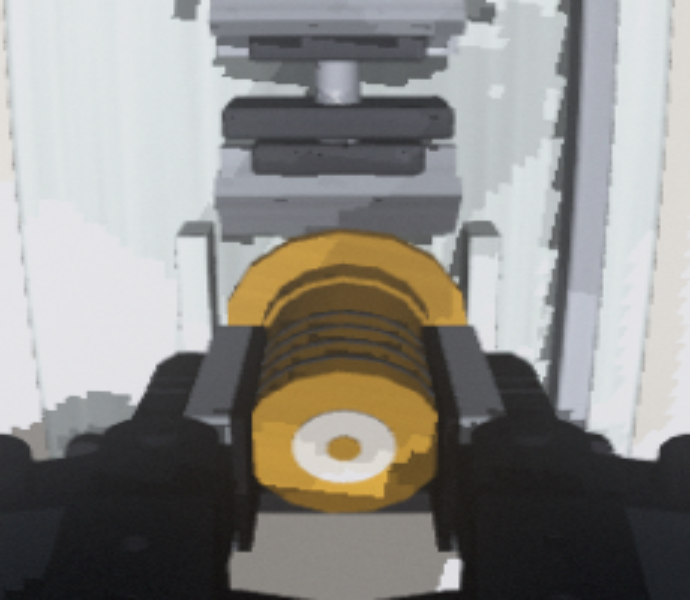

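>>> carry_out(increments=[{"wx": 0, "wy": 0, "wz": 0, "dx": 0, "dy": -0.004, "dz": 0.008, "gripper": 0.15}, {"wx": 0, "wy": 0, "wz": 0, "dx": 0, "dy": -0.004, "dz": 0.016, "gripper": 0.15}, {"wx": 0, "wy": 0, "wz": 0, "dx": 0, "dy": -0.004, "dz": 0.024, "gripper": 0.15}, {"wx": 0, "wy": 0, "wz": 0, "dx": 0, "dy": -0.004, "dz": 0.032, "gripper": 0.15}, {"wx": 0, "wy": 0, "wz": 0, "dx": 0, "dy": -0.004, "dz": 0.036, "gripper": 0.15}, {"wx": 0, "wy": 0, "wz": 0, "dx": 0, "dy": -0.004, "dz": 0.036, "gripper": 0.15}])

```text
t: 8.8
ee_pos: [638.6, -129.6, 59.7]
ee_rot: [-0.0, 0.652, 0.758, -0.0]
wrist_force: [0.0, -3.1, -1.4]
finger_gap: 0.251
```

```bash
python3 -c "
from h import *
plan([638.5,-129,60.5],8.6); print(j(state()['ee_pos']))"
```

```text
t 8.8 pos [ 638.6 -129.6   59.7] yaw 8.55 gap 0.251 q [-0.2   0.34  0.1   1.34 -0.    1.22] F [ 0.  -3.1 -1.4]
 d [ 0.003  -0.0003 -0.0038]  w [-0.0015 -0.0003 -0.0012] rows 1.0
[  -0.   -131.07]
```

>>> carry_out(increments=[{"wx": 0, "wy": 0, "wz": 0, "dx": 0, "dy": 0.003, "dz": 0.008, "gripper": 0.15}, {"wx": 0, "wy": 0, "wz": 0, "dx": 0, "dy": 0.003, "dz": 0.016, "gripper": 0.15}, {"wx": 0, "wy": 0, "wz": 0, "dx": 0, "dy": 0.003, "dz": 0.016, "gripper": 0.15}, {"wx": 0, "wy": 0, "wz": 0, "dx": 0, "dy": 0.003, "dz": 0.016, "gripper": 0.15}])

```text
t: 9.2
ee_pos: [639.0, -129.7, 59.6]
ee_rot: [0.0, 0.653, 0.758, -0.0]
wrist_force: [-10.2, -3.3, 18.3]
finger_gap: 0.251
```

```bash
python3 -c "
from h import *
plan([638.5,-129,60.5],8.6); print(j(state()['ee_pos']))
c=cam('wrist','w9')
cv2.imwrite('pics/w9c.png',cv2.resize(c['image'][150:400,200:430],None,fx=3,fy=2.4))"
```

```text
t 9.2 pos [ 639.  -129.7   59.6] yaw 8.54 gap 0.251 q [-0.2   0.34  0.1   1.33 -0.    1.22] F [-10.2  -3.3  18.3]
 d [ 0.0039 -0.0017 -0.0047]  w [-0.0003  0.0009 -0.0014] rows 1.0
[   0.29 -131.25]
```

View pics/w9c.png

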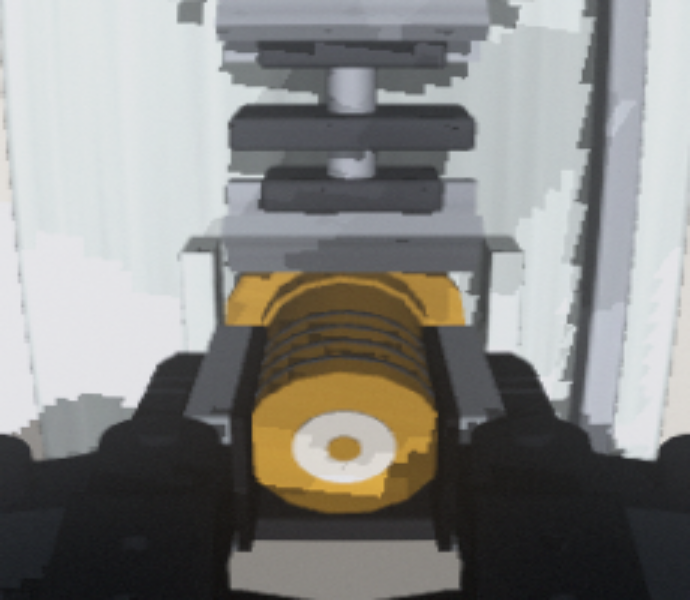

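>>> carry_out(increments=[{"wx": 0, "wy": 0, "wz": 0, "dx": 0, "dy": 0, "dz": -0.01, "gripper": 0.15}, {"wx": 0, "wy": 0, "wz": 0, "dx": 0, "dy": 0, "dz": -0.014, "gripper": 0.6}, {"wx": 0, "wy": 0, "wz": 0, "dx": 0, "dy": 0, "dz": -0.014, "gripper": 0.6}, {"wx": 0, "wy": 0, "wz": 0, "dx": 0, "dy": 0, "dz": -0.014, "gripper": 0.6}, {"wx": 0, "wy": 0, "wz": 0, "dx": 0, "dy": 0, "dz": -0.014, "gripper": 0.6}, {"wx": 0, "wy": 0, "wz": 0, "dx": 0, "dy": 0, "dz": -0.16, "gripper": 0.6}, {"wx": 0, "wy": 0, "wz": 0, "dx": 0, "dy": 0, "dz": -0.36, "gripper": 0.6}, {"wx": 0, "wy": 0, "wz": 0, "dx": 0, "dy": 0, "dz": -0.5, "gripper": 0.6}, {"wx": 0, "wy": 0, "wz": 0, "dx": 0, "dy": 0, "dz": -0.5, "gripper": 0.6}])

```text
t: 10.15
ee_pos: [641.3, -129.6, 162.3]
ee_rot: [0.003, 0.652, 0.758, 0.002]
wrist_force: [-0.0, -0.1, -0.1]
finger_gap: 0.598
```

```bash
python3 -c "
from h import *
c=cam('wrist','w10');plan([520,150,200],8.6); print(brass_tops(c,69))
s=cam('scene','s1');print([o for o in brass_tops(s)])"
```

```text
t 10.2 pos [ 640.7 -129.5  159.6] yaw 8.56 gap 0.597 q [-0.2   0.32  0.27  1.52  0.    1.22] F [ 0.4 -0.2  0. ]
 d [ 1.4715 -0.3878 -0.2053]  w [ 0.0048  0.0015 -0.0009] rows 7.0
[(np.float64(311.0), np.float64(252.5), np.int32(21), np.int32(20), array([ 639.8, -129.3]))]
[]
```

View pics/w10.png

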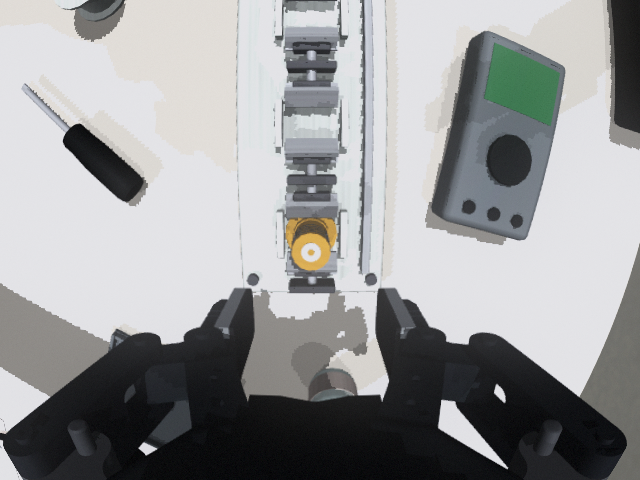

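View pics/s1.png

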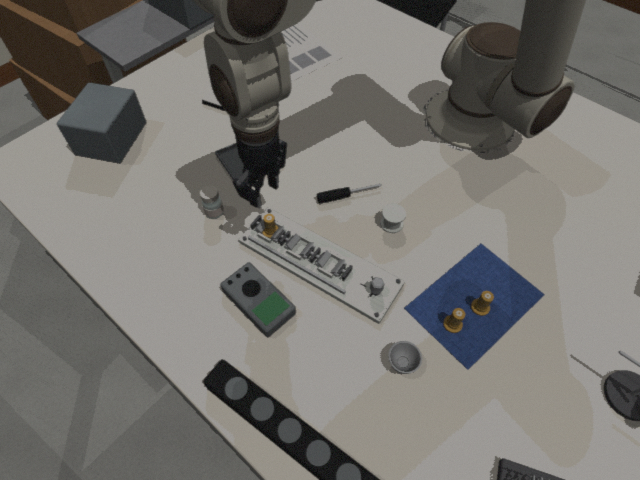

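>>> carry_out(increments=[{"wx": 0, "wy": 0, "wz": 0, "dx": 0.2, "dy": -0.04, "dz": 0, "gripper": 0.6}, {"wx": 0, "wy": 0, "wz": 0, "dx": 0.42, "dy": -0.08, "dz": 0, "gripper": 0.6}, {"wx": 0, "wy": 0, "wz": 0, "dx": 0.64, "dy": -0.12, "dz": 0, "gripper": 0.6}, {"wx": 0, "wy": 0, "wz": 0, "dx": 0.86, "dy": -0.16, "dz": 0, "gripper": 0.6}, {"wx": 0, "wy": 0, "wz": 0, "dx": 1.0, "dy": -0.2, "dz": 0, "gripper": 0.6}])

```text
t: 10.75
ee_pos: [568.7, 64.8, 155.5]
ee_rot: [-0.001, 0.652, 0.758, -0.001]
wrist_force: [1.0, 0.5, 0.0]
finger_gap: 0.597
```

>>> carry_out(increments=[{"wx": 0, "wy": 0, "wz": 0, "dx": 0.2, "dy": -0.05, "dz": 0, "gripper": 0.6}, {"wx": 0, "wy": 0, "wz": 0, "dx": 0.42, "dy": -0.1, "dz": 0, "gripper": 0.6}, {"wx": 0, "wy": 0, "wz": 0, "dx": 0.64, "dy": -0.15, "dz": 0, "gripper": 0.6}, {"wx": 0, "wy": 0, "wz": 0, "dx": 0.86, "dy": -0.2, "dz": 0, "gripper": 0.6}, {"wx": 0, "wy": 0, "wz": 0, "dx": 1.0, "dy": -0.23, "dz": 0, "gripper": 0.6}, {"wx": 0, "wy": 0, "wz": 0, "dx": 1.0, "dy": -0.23, "dz": 0, "gripper": 0.6}])

```text
t: 11.35
ee_pos: [493.1, 256.0, 155.5]
ee_rot: [-0.001, 0.651, 0.759, -0.001]
wrist_force: [-0.3, -0.1, -0.2]
finger_gap: 0.601
```

```bash
python3 -c "
from h import *
c=cam('wrist');c=cam('wrist','w11');print(brass_tops(c,54));plan([479.2,318.4,150],8.6)"
```

```text
[(np.float64(307.0), np.float64(145.0), np.int32(21), np.int32(21), array([479.2, 318.2])), (np.float64(412.5), np.float64(198.5), np.int32(20), np.int32(20), array([549. , 296.6]))]
t 11.45 pos [494.3 253.5 155.8] yaw 8.65 gap 0.601 q [ 0.47  0.09 -0.01  1.48 -0.    1.89] F [-0.3  0.3 -0.4]
 d [ 0.3321 -0.026   0.0288]  w [-0.0027  0.0011  0.001 ] rows 2.0
```

>>> carry_out(increments=[{"wx": 0, "wy": 0, "wz": 0, "dx": 0.2, "dy": -0.015, "dz": 0.03, "gripper": 0.6}, {"wx": 0, "wy": 0, "wz": 0, "dx": 0.331, "dy": -0.026, "dz": 0.12, "gripper": 0.6}, {"wx": 0, "wy": 0, "wz": 0, "dx": 0.331, "dy": -0.026, "dz": 0.2, "gripper": 0.6}, {"wx": 0, "wy": 0, "wz": 0, "dx": 0.331, "dy": -0.026, "dz": 0.36, "gripper": 0.6}, {"wx": 0, "wy": 0, "wz": 0, "dx": 0.331, "dy": -0.026, "dz": 0.5, "gripper": 0.6}, {"wx": 0, "wy": 0, "wz": 0, "dx": 0.331, "dy": -0.026, "dz": 0.549, "gripper": 0.6}, {"wx": 0, "wy": 0, "wz": 0, "dx": 0.331, "dy": -0.026, "dz": 0.549, "gripper": 0.6}, {"wx": 0, "wy": 0, "wz": 0, "dx": 0.331, "dy": -0.026, "dz": 0.549, "gripper": 0.6}])

```text
t: 12.25
ee_pos: [480.8, 317.7, 48.5]
ee_rot: [0.0, 0.653, 0.758, 0.0]
wrist_force: [0.3, -0.5, -0.8]
finger_gap: 0.599
```

```bash
python3 -c "
from h import *
c=cam('wrist');c=cam('wrist','w12');print(brass_tops(c,54));plan([479.2,318.2,46],8.6)"
```

```text
[(np.float64(309.0), np.float64(331.0), np.int32(35), np.int32(31), array([479. , 318.3]))]
t 12.35 pos [481.1 318.2  49.2] yaw 8.52 gap 0.599 q [ 0.58  0.16 -0.13  1.28  0.    2.01] F [-0.6 -0.6  0.1]
 d [ 0.0013 -0.0092  0.0159]  w [ 0.0028 -0.0013 -0.0017] rows 1.0
```

Well placed; nudge down and close, then lift.

>>> carry_out(increments=[{"wx": 0, "wy": 0, "wz": 0, "dx": 0.001, "dy": -0.009, "dz": 0.014, "gripper": 0.6}, {"wx": 0, "wy": 0, "wz": 0, "dx": 0.001, "dy": -0.009, "dz": 0.014, "gripper": 0.6}, {"wx": 0, "wy": 0, "wz": 0, "dx": 0.001, "dy": -0.009, "dz": 0.014, "gripper": 0.15}, {"wx": 0, "wy": 0, "wz": 0, "dx": 0.001, "dy": -0.009, "dz": 0.014, "gripper": 0.15}, {"wx": 0, "wy": 0, "wz": 0, "dx": 0.001, "dy": -0.009, "dz": 0.014, "gripper": 0.15}, {"wx": 0, "wy": 0, "wz": 0, "dx": 0.001, "dy": -0.009, "dz": 0.014, "gripper": 0.15}, {"wx": 0, "wy": 0, "wz": 0, "dx": 0.001, "dy": -0.009, "dz": 0.014, "gripper": 0.15}], force=100)

```text
t: 13.05
ee_pos: [478.5, 318.1, 45.2]
ee_rot: [0.0, 0.652, 0.758, 0.0]
wrist_force: [-0.8, -0.1, 5.5]
finger_gap: 0.252
```

```bash
python3 -c "
from h import *
plan([479.2,318.2,150],8.6)"
```

```text
t 13.05 pos [478.5 318.1  45.2] yaw 8.55 gap 0.252 q [ 0.59  0.16 -0.14  1.27  0.    2.01] F [-0.8 -0.1  5.5]
 d [ 1.000e-04  3.900e-03 -5.242e-01]  w [ 0.0008 -0.0005 -0.001 ] rows 3.0
```

>>> carry_out(increments=[{"wx": 0, "wy": 0, "wz": 0, "dx": 0, "dy": 0, "dz": -0.2, "gripper": 0.15}, {"wx": 0, "wy": 0, "wz": 0, "dx": -0.05, "dy": 0.02, "dz": -0.42, "gripper": 0.15}, {"wx": 0, "wy": 0, "wz": 0, "dx": -0.22, "dy": 0.06, "dz": -0.52, "gripper": 0.15}, {"wx": 0, "wy": 0, "wz": 0, "dx": -0.42, "dy": 0.12, "dz": -0.52, "gripper": 0.15}, {"wx": 0, "wy": 0, "wz": 0, "dx": -0.62, "dy": 0.18, "dz": -0.52, "gripper": 0.15}, {"wx": 0, "wy": 0, "wz": 0, "dx": -0.82, "dy": 0.24, "dz": -0.52, "gripper": 0.15}, {"wx": 0, "wy": 0, "wz": 0, "dx": -1.0, "dy": 0.3, "dz": -0.52, "gripper": 0.15}])

```text
t: 13.75
ee_pos: [567.7, 127.2, 148.2]
ee_rot: [-0.0, 0.652, 0.758, -0.0]
wrist_force: [1.3, -0.3, -1.8]
finger_gap: 0.249
```

>>> carry_out(increments=[{"wx": 0, "wy": 0, "wz": 0, "dx": -0.2, "dy": 0.05, "dz": 0, "gripper": 0.15}, {"wx": 0, "wy": 0, "wz": 0, "dx": -0.4, "dy": 0.1, "dz": 0, "gripper": 0.15}, {"wx": 0, "wy": 0, "wz": 0, "dx": -0.62, "dy": 0.13, "dz": 0, "gripper": 0.15}, {"wx": 0, "wy": 0, "wz": 0, "dx": -0.82, "dy": 0.163, "dz": 0, "gripper": 0.15}, {"wx": 0, "wy": 0, "wz": 0, "dx": -0.932, "dy": 0.163, "dz": 0, "gripper": 0.15}, {"wx": 0, "wy": 0, "wz": 0, "dx": -0.932, "dy": 0.163, "dz": 0, "gripper": 0.15}, {"wx": 0, "wy": 0, "wz": 0, "dx": -0.932, "dy": 0.163, "dz": 0, "gripper": 0.15}, {"wx": 0, "wy": 0, "wz": 0, "dx": -0.932, "dy": 0.163, "dz": 0, "gripper": 0.15}])

```text
t: 14.55
ee_pos: [627.1, -49.5, 148.3]
ee_rot: [-0.0, 0.652, 0.758, -0.0]
wrist_force: [-0.1, 0.9, -1.6]
finger_gap: 0.251
```

```bash
python3 -c "
from h import *
c=cam('wrist','w13');plan([627.9,-50.1,88],8.62);print(j(state()['ee_pos']))"
```

```text
t 14.6 pos [627.1 -49.3 148.5] yaw 8.62 gap 0.253 q [-0.08  0.26  0.18  1.49  0.    1.34] F [-0.4 -0.3 -0.4]
 d [-0.0044  0.0033  0.3026]  w [-0.0004 -0.0003 -0.    ] rows 2.0
[  0.64 -50.01]
```

View pics/w13.png

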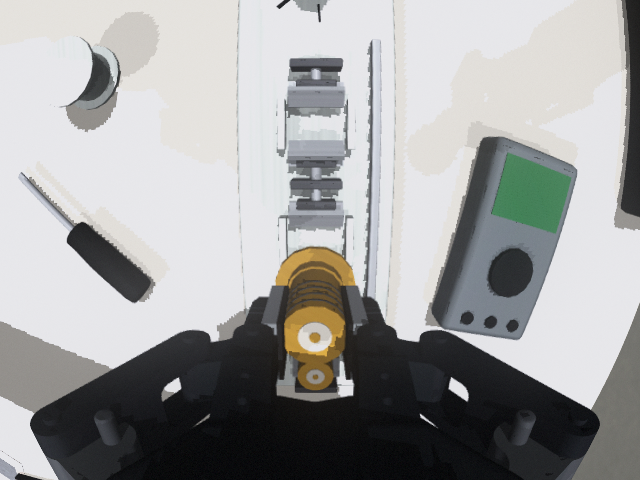

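>>> carry_out(increments=[{"wx": 0, "wy": 0, "wz": 0, "dx": -0.004, "dy": 0.0035, "dz": 0.1, "gripper": 0.15}, {"wx": 0, "wy": 0, "wz": 0, "dx": -0.004, "dy": 0.0035, "dz": 0.22, "gripper": 0.15}, {"wx": 0, "wy": 0, "wz": 0, "dx": -0.004, "dy": 0.0035, "dz": 0.3, "gripper": 0.15}, {"wx": 0, "wy": 0, "wz": 0, "dx": -0.004, "dy": 0.0035, "dz": 0.3, "gripper": 0.15}, {"wx": 0, "wy": 0, "wz": 0, "dx": -0.004, "dy": 0.0035, "dz": 0.32, "gripper": 0.15}, {"wx": 0, "wy": 0, "wz": 0, "dx": -0.004, "dy": 0.0035, "dz": 0.34, "gripper": 0.15}, {"wx": 0, "wy": 0, "wz": 0, "dx": -0.004, "dy": 0.0035, "dz": 0.35, "gripper": 0.15}, {"wx": 0, "wy": 0, "wz": 0, "dx": -0.004, "dy": 0.0035, "dz": 0.35, "gripper": 0.15}])

```text
t: 15.4
ee_pos: [628.3, -51.0, 78.9]
ee_rot: [0.0, 0.652, 0.758, 0.0]
wrist_force: [0.5, 0.4, -1.1]
finger_gap: 0.252
```

```bash
python3 -c "
from h import *
c=cam('wrist');c=cam('wrist','w14');plan([627.9,-50.1,60],8.62);print(j(state()['ee_pos']))
cv2.imwrite('pics/w14c.png',cv2.resize(c['image'][150:400,200:430],None,fx=3,fy=2.4))"
```

```text
t 15.5 pos [628.3 -51.1  79.1] yaw 8.55 gap 0.248 q [-0.08  0.28  0.07  1.36  0.    1.34] F [-0.1  1.1 -1.2]
 d [ 0.0053 -0.0012  0.0955]  w [ 0.0006  0.0001 -0.0015] rows 1.0
[  1.53 -51.93]
```

View pics/w14c.png

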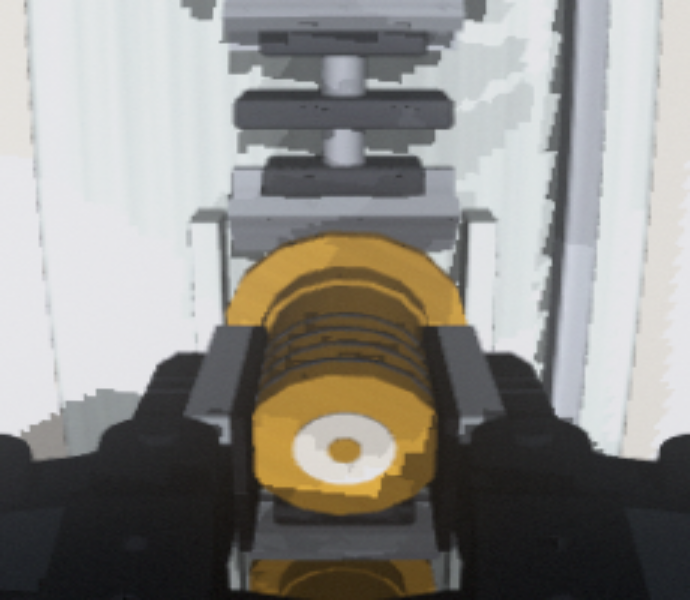

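>>> carry_out(increments=[{"wx": 0, "wy": 0, "wz": 0, "dx": 0.005, "dy": -0.001, "dz": 0.015, "gripper": 0.15}, {"wx": 0, "wy": 0, "wz": 0, "dx": 0.005, "dy": -0.001, "dz": 0.03, "gripper": 0.15}, {"wx": 0, "wy": 0, "wz": 0, "dx": 0.005, "dy": -0.001, "dz": 0.045, "gripper": 0.15}, {"wx": 0, "wy": 0, "wz": 0, "dx": 0.005, "dy": -0.001, "dz": 0.06, "gripper": 0.15}, {"wx": 0, "wy": 0, "wz": 0, "dx": 0.005, "dy": -0.001, "dz": 0.07, "gripper": 0.15}, {"wx": 0, "wy": 0, "wz": 0, "dx": 0.005, "dy": -0.001, "dz": 0.08, "gripper": 0.15}, {"wx": 0, "wy": 0, "wz": 0, "dx": 0.005, "dy": -0.001, "dz": 0.09, "gripper": 0.15}, {"wx": 0, "wy": 0, "wz": 0, "dx": 0.005, "dy": -0.001, "dz": 0.095, "gripper": 0.15}, {"wx": 0, "wy": 0, "wz": 0, "dx": 0.005, "dy": -0.001, "dz": 0.095, "gripper": 0.15}])

```text
t: 16.4
ee_pos: [627.7, -50.3, 60.2]
ee_rot: [0.0, 0.652, 0.758, -0.0]
wrist_force: [-2.3, -1.1, 7.0]
finger_gap: 0.251
```

```bash
python3 -c "
from h import *
plan([627.9,-50.1,60],8.62);print(j(state()['ee_pos']))"
```

```text
t 16.4 pos [627.7 -50.3  60.2] yaw 8.54 gap 0.251 q [-0.08  0.28  0.04  1.32 -0.    1.34] F [-2.3 -1.1  7. ]
 d [0.0008 0.0012 0.0008]  w [ 0.      0.0004 -0.0017] rows 1.0
[  1.06 -51.02]
```

>>> carry_out(increments=[{"wx": 0, "wy": 0, "wz": 0, "dx": 0, "dy": 0, "dz": 0.006, "gripper": 0.15}, {"wx": 0, "wy": 0, "wz": 0, "dx": 0, "dy": 0, "dz": 0.011, "gripper": 0.15}, {"wx": 0, "wy": 0, "wz": 0, "dx": 0, "dy": 0, "dz": 0.011, "gripper": 0.15}, {"wx": 0, "wy": 0, "wz": 0, "dx": 0, "dy": 0, "dz": 0.011, "gripper": 0.15}])

```text
t: 16.8
ee_pos: [627.8, -50.3, 60.1]
ee_rot: [0.001, 0.652, 0.758, 0.0]
wrist_force: [-8.1, -0.6, 19.9]
finger_gap: 0.247
```

```bash
python3 -c "
from h import *
c=cam('wrist','w15');plan([627.9,-50.1,60],8.62);print(j(state()['ee_pos']))
cv2.imwrite('pics/w15c.png',cv2.resize(c['image'][150:400,200:430],None,fx=3,fy=2.4))"
```

```text
t 16.85 pos [627.8 -50.3  60.1] yaw 8.54 gap 0.254 q [-0.08  0.28  0.03  1.32 -0.    1.34] F [-7.7  0.3 20.3]
 d [0.0011 0.0007 0.0003]  w [ 0.0018  0.0009 -0.0017] rows 1.0
[  1.16 -51.08]
```

View pics/w15c.png

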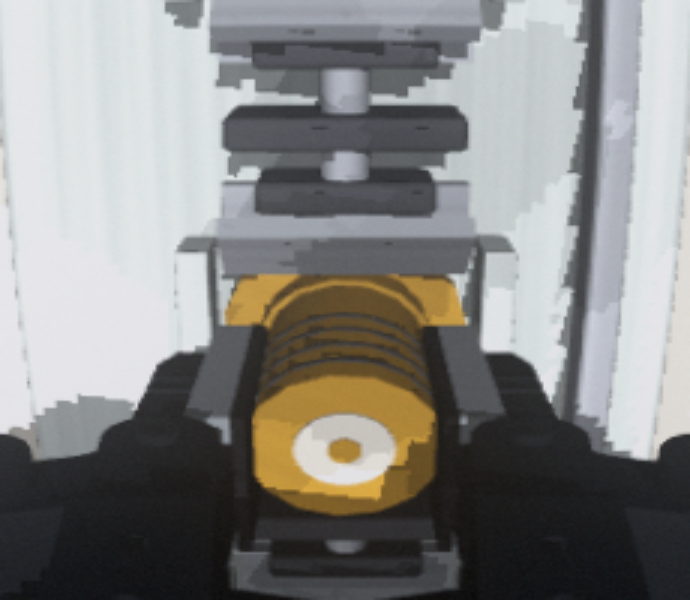

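>>> carry_out(increments=[{"wx": 0, "wy": 0, "wz": 0, "dx": 0, "dy": 0, "dz": -0.008, "gripper": 0.15}, {"wx": 0, "wy": 0, "wz": 0, "dx": 0, "dy": 0, "dz": -0.011, "gripper": 0.6}, {"wx": 0, "wy": 0, "wz": 0, "dx": 0, "dy": 0, "dz": -0.011, "gripper": 0.6}, {"wx": 0, "wy": 0, "wz": 0, "dx": 0, "dy": 0, "dz": -0.011, "gripper": 0.6}, {"wx": 0, "wy": 0, "wz": 0, "dx": 0, "dy": 0, "dz": -0.011, "gripper": 0.6}, {"wx": 0, "wy": 0, "wz": 0, "dx": 0, "dy": 0, "dz": -0.16, "gripper": 0.6}, {"wx": 0, "wy": 0, "wz": 0, "dx": 0, "dy": 0, "dz": -0.36, "gripper": 0.6}, {"wx": 0, "wy": 0, "wz": 0, "dx": 0, "dy": 0, "dz": -0.46, "gripper": 0.6}, {"wx": 0, "wy": 0, "wz": 0, "dx": 0, "dy": 0, "dz": -0.46, "gripper": 0.6}])

```text
t: 17.75
ee_pos: [629.2, -50.2, 153.1]
ee_rot: [0.002, 0.652, 0.758, 0.002]
wrist_force: [0.0, 0.9, -0.5]
finger_gap: 0.597
```

```bash
python3 -c "
from h import *
c=cam('wrist');c=cam('wrist','w16');plan([549.1,296.6,150],8.6); print(brass_tops(c,69))"
```

```text
t 17.85 pos [627.9 -50.1 149.2] yaw 8.56 gap 0.598 q [-0.08  0.26  0.18  1.49  0.    1.34] F [ 0.5 -0.1 -1.3]
 d [ 1.7727 -0.1316 -0.0042]  w [ 0.0001 -0.     -0.001 ] rows 8.0
[(np.float64(313.5), np.float64(259.0), np.int32(22), np.int32(21), array([628.2, -50.1]))]
```

View pics/w16.png

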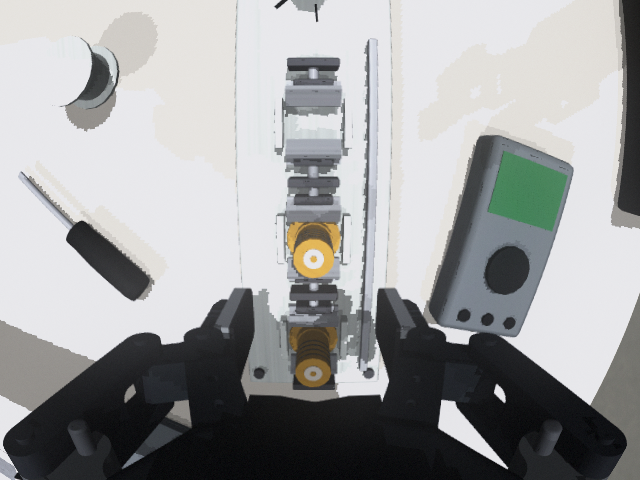

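>>> carry_out(increments=[{"wx": 0, "wy": 0, "wz": 0, "dx": 0.2, "dy": -0.02, "dz": 0, "gripper": 0.6}, {"wx": 0, "wy": 0, "wz": 0, "dx": 0.42, "dy": -0.04, "dz": 0, "gripper": 0.6}, {"wx": 0, "wy": 0, "wz": 0, "dx": 0.64, "dy": -0.06, "dz": 0, "gripper": 0.6}, {"wx": 0, "wy": 0, "wz": 0, "dx": 0.86, "dy": -0.08, "dz": 0, "gripper": 0.6}, {"wx": 0, "wy": 0, "wz": 0, "dx": 1.0, "dy": -0.1, "dz": 0, "gripper": 0.6}])

```text
t: 18.35
ee_pos: [576.7, 147.1, 147.4]
ee_rot: [-0.001, 0.652, 0.758, -0.001]
wrist_force: [0.4, -0.7, -0.2]
finger_gap: 0.601
```

>>> carry_out(increments=[{"wx": 0, "wy": 0, "wz": 0, "dx": 0.2, "dy": -0.03, "dz": 0, "gripper": 0.6}, {"wx": 0, "wy": 0, "wz": 0, "dx": 0.4, "dy": -0.03, "dz": 0, "gripper": 0.6}, {"wx": 0, "wy": 0, "wz": 0, "dx": 0.5, "dy": -0.03, "dz": 0, "gripper": 0.6}, {"wx": 0, "wy": 0, "wz": 0, "dx": 0.5, "dy": -0.03, "dz": 0, "gripper": 0.6}, {"wx": 0, "wy": 0, "wz": 0, "dx": 0.5, "dy": -0.03, "dz": 0, "gripper": 0.6}])

```text
t: 18.85
ee_pos: [556.9, 242.5, 147.9]
ee_rot: [-0.0, 0.652, 0.758, -0.001]
wrist_force: [-0.9, -0.1, -0.2]
finger_gap: 0.597
```

```bash
python3 -c "
from h import *
c=cam('wrist');c=cam('wrist','w17');b=brass_tops(c,54);print(b);plan([*b[0][4],46],8.6)"
```

```text
[(np.float64(315.0), np.float64(161.5), np.int32(21), np.int32(22), array([549. , 296.8]))]
t 18.95 pos [557.4 241.7 148.6] yaw 8.51 gap 0.6 q [ 0.41  0.21  0.12  1.48 -0.    1.83] F [-0.7 -0.4 -0.2]
 d [ 2.792e-01 -1.000e-04  5.130e-01]  w [-0.0016  0.0007 -0.0021] rows 3.0
```

>>> carry_out(increments=[{"wx": 0, "wy": 0, "wz": 0, "dx": 0.15, "dy": 0, "dz": 0.02, "gripper": 0.6}, {"wx": 0, "wy": 0, "wz": 0, "dx": 0.279, "dy": 0, "dz": 0.1, "gripper": 0.6}, {"wx": 0, "wy": 0, "wz": 0, "dx": 0.279, "dy": 0, "dz": 0.2, "gripper": 0.6}, {"wx": 0, "wy": 0, "wz": 0, "dx": 0.279, "dy": 0, "dz": 0.36, "gripper": 0.6}, {"wx": 0, "wy": 0, "wz": 0, "dx": 0.279, "dy": 0, "dz": 0.48, "gripper": 0.6}, {"wx": 0, "wy": 0, "wz": 0, "dx": 0.279, "dy": 0, "dz": 0.51, "gripper": 0.6}, {"wx": 0, "wy": 0, "wz": 0, "dx": 0.279, "dy": 0, "dz": 0.51, "gripper": 0.6}, {"wx": 0, "wy": 0, "wz": 0, "dx": 0.279, "dy": 0, "dz": 0.51, "gripper": 0.6}, {"wx": 0, "wy": 0, "wz": 0, "dx": 0.279, "dy": 0, "dz": 0.51, "gripper": 0.6}])

```text
t: 19.85
ee_pos: [550.1, 298.0, 49.2]
ee_rot: [0.0, 0.653, 0.758, 0.001]
wrist_force: [-0.3, 1.2, 0.0]
finger_gap: 0.599
```

```bash
python3 -c "
from h import *
c=cam('wrist');c=cam('wrist','w18');b=brass_tops(c,54);print(b);plan([549,296.8,46],8.6)"
```

```text
[(np.float64(311.5), np.float64(335.5), np.int32(34), np.int32(30), array([549.1, 296.6]))]
t 19.95 pos [549.8 298.1  48.8] yaw 8.54 gap 0.601 q [0.5  0.28 0.01 1.3  0.   1.92] F [-1.2  0.4 -0.5]
 d [-0.0056 -0.0049  0.0142]  w [ 0.0023 -0.0008 -0.0012] rows 1.0
```

>>> carry_out(increments=[{"wx": 0, "wy": 0, "wz": 0, "dx": -0.006, "dy": -0.005, "dz": 0.013, "gripper": 0.6}, {"wx": 0, "wy": 0, "wz": 0, "dx": -0.006, "dy": -0.005, "dz": 0.013, "gripper": 0.6}, {"wx": 0, "wy": 0, "wz": 0, "dx": -0.006, "dy": -0.005, "dz": 0.013, "gripper": 0.15}, {"wx": 0, "wy": 0, "wz": 0, "dx": -0.006, "dy": -0.005, "dz": 0.013, "gripper": 0.15}, {"wx": 0, "wy": 0, "wz": 0, "dx": -0.006, "dy": -0.005, "dz": 0.013, "gripper": 0.15}, {"wx": 0, "wy": 0, "wz": 0, "dx": -0.006, "dy": -0.005, "dz": 0.013, "gripper": 0.15}, {"wx": 0, "wy": 0, "wz": 0, "dx": -0.006, "dy": -0.005, "dz": 0.013, "gripper": 0.15}], force=100)

```text
t: 20.65
ee_pos: [548.5, 296.6, 45.2]
ee_rot: [0.0, 0.652, 0.758, 0.0]
wrist_force: [0.3, -0.4, 3.0]
finger_gap: 0.248
```

```bash
python3 -c "
from h import *
g=O+1.4*xj+29.1*yj;print(g)
plan([*g,140],8.62)"
```

```text
[616.02266394  28.98112265]
t 20.65 pos [548.5 296.6  45.2] yaw 8.55 gap 0.248 q [ 0.5   0.28 -0.    1.29  0.    1.92] F [ 0.3 -0.4  3. ]
 d [-1.3735  0.135  -0.4741]  w [ 0.0007 -0.0003 -0.0015] rows 6.0
```

>>> carry_out(increments=[{"wx": 0, "wy": 0, "wz": 0, "dx": 0, "dy": 0, "dz": -0.2, "gripper": 0.15}, {"wx": 0, "wy": 0, "wz": 0, "dx": -0.03, "dy": 0.02, "dz": -0.42, "gripper": 0.15}, {"wx": 0, "wy": 0, "wz": 0, "dx": -0.2, "dy": 0.06, "dz": -0.48, "gripper": 0.15}, {"wx": 0, "wy": 0, "wz": 0, "dx": -0.42, "dy": 0.09, "dz": -0.48, "gripper": 0.15}, {"wx": 0, "wy": 0, "wz": 0, "dx": -0.62, "dy": 0.135, "dz": -0.48, "gripper": 0.15}, {"wx": 0, "wy": 0, "wz": 0, "dx": -0.82, "dy": 0.135, "dz": -0.48, "gripper": 0.15}, {"wx": 0, "wy": 0, "wz": 0, "dx": -1.0, "dy": 0.135, "dz": -0.48, "gripper": 0.15}])

```text
t: 21.35
ee_pos: [604.8, 100.9, 140.2]
ee_rot: [-0.0, 0.653, 0.758, -0.0]
wrist_force: [-0.1, 1.0, -0.4]
finger_gap: 0.252
```

>>> carry_out(increments=[{"wx": 0, "wy": 0, "wz": 0, "dx": -0.2, "dy": 0, "dz": 0, "gripper": 0.15}, {"wx": 0, "wy": 0, "wz": 0, "dx": -0.37, "dy": 0, "dz": 0, "gripper": 0.15}, {"wx": 0, "wy": 0, "wz": 0, "dx": -0.37, "dy": 0, "dz": 0, "gripper": 0.15}, {"wx": 0, "wy": 0, "wz": 0, "dx": -0.37, "dy": 0, "dz": 0, "gripper": 0.15}, {"wx": 0, "wy": 0, "wz": 0, "dx": -0.37, "dy": 0, "dz": 0, "gripper": 0.15}])

```text
t: 21.85
ee_pos: [615.6, 30.2, 140.6]
ee_rot: [-0.0, 0.652, 0.758, -0.0]
wrist_force: [0.2, 0.4, -1.7]
finger_gap: 0.249
```

```bash
python3 -c "
from h import *
c=cam('wrist');c=cam('wrist','w19');plan([616,29,79],8.62);print(j(state()['ee_pos']))"
```

```text
t 21.95 pos [615.6  30.6 140.7] yaw 8.63 gap 0.251 q [0.05 0.23 0.13 1.47 0.   1.47] F [ 0.1 -0.2 -2.1]
 d [-0.0082  0.0007  0.3086]  w [-0.0004 -0.0002  0.0001] rows 2.0
[ 1.27 30.75]
```

View pics/w19.png

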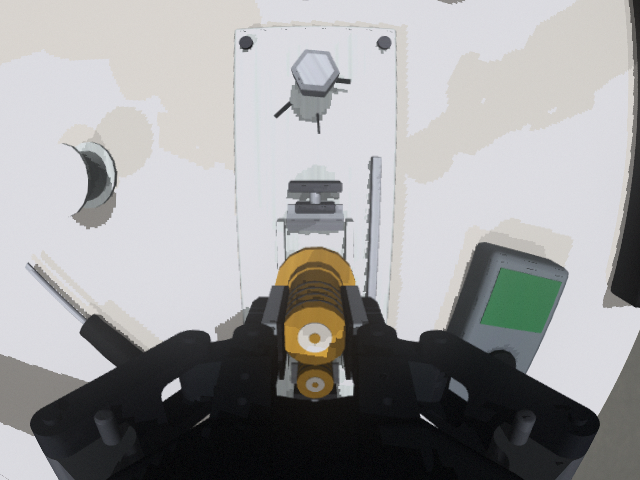

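>>> carry_out(increments=[{"wx": 0, "wy": 0, "wz": 0, "dx": -0.006, "dy": 0.001, "dz": 0.1, "gripper": 0.15}, {"wx": 0, "wy": 0, "wz": 0, "dx": -0.006, "dy": 0.001, "dz": 0.2, "gripper": 0.15}, {"wx": 0, "wy": 0, "wz": 0, "dx": -0.006, "dy": 0.001, "dz": 0.26, "gripper": 0.15}, {"wx": 0, "wy": 0, "wz": 0, "dx": -0.006, "dy": 0.001, "dz": 0.27, "gripper": 0.15}, {"wx": 0, "wy": 0, "wz": 0, "dx": -0.006, "dy": 0.001, "dz": 0.29, "gripper": 0.15}, {"wx": 0, "wy": 0, "wz": 0, "dx": -0.006, "dy": 0.001, "dz": 0.31, "gripper": 0.15}, {"wx": 0, "wy": 0, "wz": 0, "dx": -0.006, "dy": 0.001, "dz": 0.31, "gripper": 0.15}, {"wx": 0, "wy": 0, "wz": 0, "dx": -0.006, "dy": 0.001, "dz": 0.31, "gripper": 0.15}])

```text
t: 22.75
ee_pos: [616.4, 28.4, 79.4]
ee_rot: [0.0, 0.652, 0.758, 0.0]
wrist_force: [-1.6, -0.0, -0.9]
finger_gap: 0.252
```

```bash
python3 -c "
from h import *
c=cam('wrist');c=cam('wrist','w20');plan([616,29,60],8.62);print(j(state()['ee_pos']))
cv2.imwrite('pics/w20c.png',cv2.resize(c['image'][150:400,200:430],None,fx=3,fy=2.4))"
```

```text
t 22.85 pos [616.4  28.4  79.4] yaw 8.55 gap 0.25 q [ 0.05  0.25  0.03  1.35 -0.    1.47] F [-0.1  0.4 -0.8]
 d [ 0.0032 -0.0017  0.097 ]  w [ 0.0009  0.0001 -0.0015] rows 1.0
[ 1.7  28.49]
```

View pics/w20c.png

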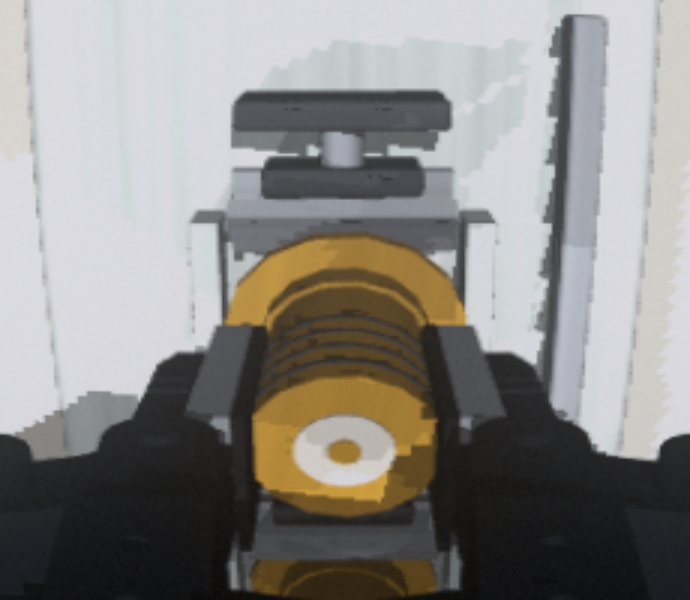

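>>> carry_out(increments=[{"wx": 0, "wy": 0, "wz": 0, "dx": 0.003, "dy": -0.002, "dz": 0.015, "gripper": 0.15}, {"wx": 0, "wy": 0, "wz": 0, "dx": 0.003, "dy": -0.002, "dz": 0.03, "gripper": 0.15}, {"wx": 0, "wy": 0, "wz": 0, "dx": 0.003, "dy": -0.002, "dz": 0.045, "gripper": 0.15}, {"wx": 0, "wy": 0, "wz": 0, "dx": 0.003, "dy": -0.002, "dz": 0.06, "gripper": 0.15}, {"wx": 0, "wy": 0, "wz": 0, "dx": 0.003, "dy": -0.002, "dz": 0.07, "gripper": 0.15}, {"wx": 0, "wy": 0, "wz": 0, "dx": 0.003, "dy": -0.002, "dz": 0.08, "gripper": 0.15}, {"wx": 0, "wy": 0, "wz": 0, "dx": 0.003, "dy": -0.002, "dz": 0.09, "gripper": 0.15}, {"wx": 0, "wy": 0, "wz": 0, "dx": 0.003, "dy": -0.002, "dz": 0.097, "gripper": 0.15}, {"wx": 0, "wy": 0, "wz": 0, "dx": 0.003, "dy": -0.002, "dz": 0.102, "gripper": 0.15}, {"wx": 0, "wy": 0, "wz": 0, "dx": 0.003, "dy": -0.002, "dz": 0.102, "gripper": 0.15}])

```text
t: 23.85
ee_pos: [615.6, 28.9, 60.1]
ee_rot: [0.0, 0.652, 0.758, 0.0]
wrist_force: [-5.7, -0.1, 15.3]
finger_gap: 0.247
```

```bash
python3 -c "
from h import *
c=cam('wrist','w21');plan([616,29,60],8.62);print(j(state()['ee_pos']))
cv2.imwrite('pics/w21c.png',cv2.resize(c['image'][150:400,200:430],None,fx=3,fy=2.4))"
```

```text
t 23.9 pos [615.6  29.   60.1] yaw 8.55 gap 0.251 q [ 0.05  0.25 -0.    1.31 -0.    1.47] F [-4.4 -0.2 15. ]
 d [-0.0001  0.0019  0.0006]  w [ 0.001   0.0001 -0.0015] rows 1.0
[ 1.   29.14]
```

View pics/w21c.png

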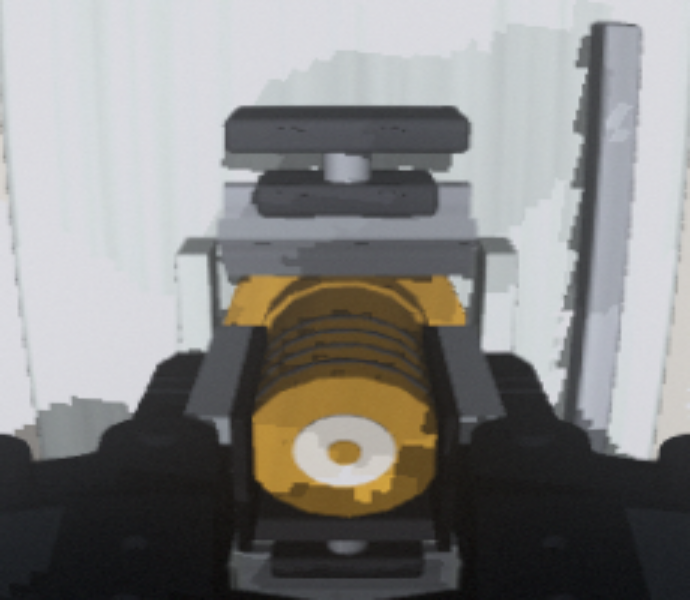

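>>> carry_out(increments=[{"wx": 0, "wy": 0, "wz": 0, "dx": 0, "dy": 0, "dz": -0.006, "gripper": 0.15}, {"wx": 0, "wy": 0, "wz": 0, "dx": 0, "dy": 0, "dz": -0.008, "gripper": 0.6}, {"wx": 0, "wy": 0, "wz": 0, "dx": 0, "dy": 0, "dz": -0.008, "gripper": 0.6}, {"wx": 0, "wy": 0, "wz": 0, "dx": 0, "dy": 0, "dz": -0.008, "gripper": 0.6}, {"wx": 0, "wy": 0, "wz": 0, "dx": 0, "dy": 0, "dz": -0.008, "gripper": 0.6}, {"wx": 0, "wy": 0, "wz": 0, "dx": 0, "dy": 0, "dz": -0.16, "gripper": 0.6}, {"wx": 0, "wy": 0, "wz": 0, "dx": 0, "dy": 0, "dz": -0.36, "gripper": 0.6}, {"wx": 0, "wy": 0, "wz": 0, "dx": 0, "dy": 0, "dz": -0.46, "gripper": 0.6}, {"wx": 0, "wy": 0, "wz": 0, "dx": 0, "dy": 0, "dz": -0.46, "gripper": 0.6}])

```text
t: 24.8
ee_pos: [617.1, 29.0, 154.2]
ee_rot: [0.002, 0.652, 0.758, 0.002]
wrist_force: [0.3, 0.1, -0.2]
finger_gap: 0.599
```

```bash
python3 -c "
from h import *
c=cam('wrist');c=cam('wrist','w22');plan([599,137,140],8.6); print(brass_tops(c,69))
cv2.imwrite('pics/w22c.png',cv2.resize(c['image'][0:230,230:400],None,fx=4,fy=2.6,interpolation=cv2.INTER_CUBIC))"
```

```text
t 24.9 pos [615.8  29.  150.2] yaw 8.55 gap 0.6 q [0.05 0.23 0.15 1.48 0.   1.47] F [ 0.3 -0.4 -0.4]
 d [ 0.5467 -0.0027  0.0511]  w [ 0.0003  0.     -0.0011] rows 3.0
[(np.float64(312.5), np.float64(259.0), np.int32(22), np.int32(21), array([615.6,  28.7]))]
```

View pics/w22.png

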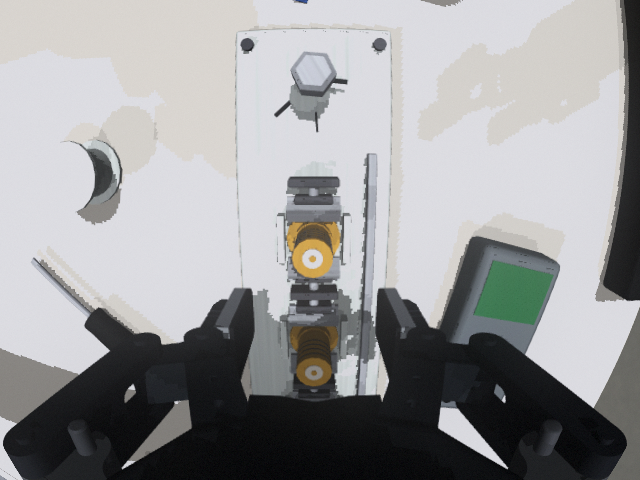

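>>> carry_out(increments=[{"wx": 0, "wy": 0, "wz": 0, "dx": 0.15, "dy": 0, "dz": 0, "gripper": 0.6}, {"wx": 0, "wy": 0, "wz": 0, "dx": 0.33, "dy": 0, "dz": 0, "gripper": 0.6}, {"wx": 0, "wy": 0, "wz": 0, "dx": 0.33, "dy": 0, "dz": 0, "gripper": 0.6}, {"wx": 0, "wy": 0, "wz": 0, "dx": 0.33, "dy": 0, "dz": 0, "gripper": 0.6}, {"wx": 0, "wy": 0, "wz": 0, "dx": 0.33, "dy": 0, "dz": 0, "gripper": 0.6}])

```text
t: 25.4
ee_pos: [605.6, 93.7, 149.4]
ee_rot: [-0.0, 0.652, 0.758, -0.001]
wrist_force: [-0.7, 0.9, -0.2]
finger_gap: 0.595
```

```bash
python3 -c "
from h import *
c=cam('wrist');c=cam('wrist','w23');plan([599,137,140],8.6); 
cv2.imwrite('pics/w23c.png',cv2.resize(c['image'][110:260,235:400],None,fx=4.8,fy=4,interpolation=cv2.INTER_CUBIC))"
```

```text
t 25.5 pos [605.8  93.4 149.9] yaw 8.5 gap 0.6 q [ 0.15  0.22  0.14  1.48 -0.    1.58] F [0.6 0.5 0.8]
 d [ 0.2207 -0.0015  0.0495]  w [-0.001   0.0002 -0.0023] rows 1.0
```

View pics/w23c.png

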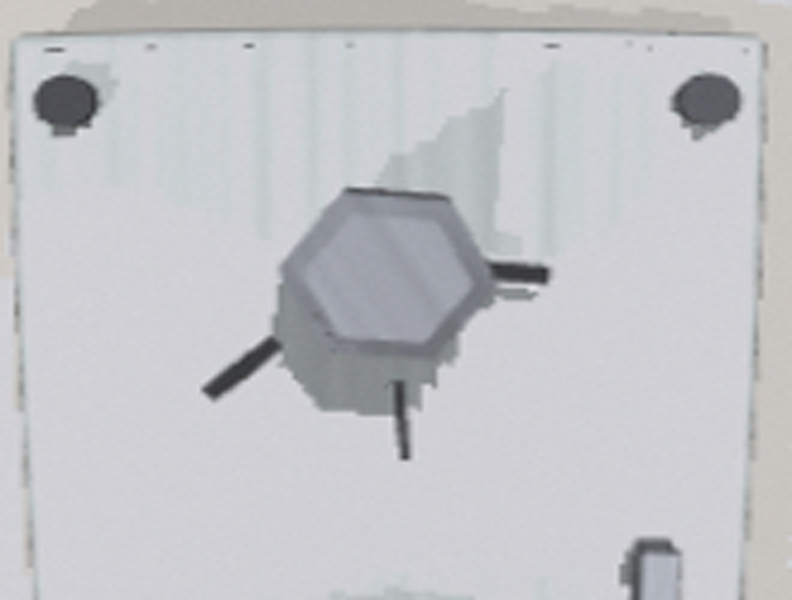

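```bash
cat > /tmp/b.py <<'E'
from h import *
c=cam('wrist')
P=lambda x,y,z:j(onz(c,235+x/4.8,110+y/4,z))
V=np.array([P(*p,52) for p in((347,190),(448,198),(497,272),(432,357),(327,350),(284,270))])
I=np.array([P(*p,55) for p in((360,213),(437,220),(478,282),(422,345),(337,340),(298,270))])
for h in(V,I):
    m=h.mean(0);print(h.tolist(),m, [round(float(np.degrees(np.arctan2(*(v-m)[::-1]))),1) for v in h],np.linalg.norm(h-m,axis=1).round(1))
m=I.mean(0)
for nm,a in(("ptr",[P(490,270,22),P(549,275,22)]),("thin",[P(398,385,15),P(405,458,15)]),("thick",[P(277,345,15),P(208,393,15)])):
    d=np.array(a[1])-a[0]; print(nm,[x.tolist() for x in a],np.degrees(np.arctan2(d[1],d[0])), np.degrees(np.arctan2(*(a[1]-m)[::-1])))
E
python3 /tmp/b.py
```

```text
[[-3.25, 152.08], [9.19, 150.89], [15.33, 139.84], [7.29, 126.96], [-5.85, 128.04], [-11.12, 140.16]] [  1.93166667 139.66166667] [112.6, 57.1, 0.8, -67.1, -123.8, 177.8] [13.5 13.4 13.4 13.8 14.  13.1]
[[-1.62, 148.8], [7.76, 147.77], [12.81, 138.62], [5.97, 129.21], [-4.51, 129.97], [-9.23, 140.42]] [  1.86333333 139.13166667] [109.8, 55.7, -2.7, -67.5, -124.8, 173.4] [10.3 10.5 11.  10.7 11.2 11.2]
ptr [[16.24, 137.41], [24.61, 136.62]] -5.391872121912533 -6.301023500227113
thin [[3.34, 116.39], [4.39, 103.22]] -85.44164119680464 -85.97542582189958
thick [[-14.34, 123.57], [-24.64, 115.07]] -140.46909497011194 -137.76453305780365
```

>>> carry_out(increments=[{"wx": 0, "wy": 0, "wz": -0.18, "dx": 0.1, "dy": 0, "dz": 0, "gripper": 0.6}, {"wx": 0, "wy": 0, "wz": -0.36, "dx": 0.22, "dy": 0, "dz": 0, "gripper": 0.6}, {"wx": 0, "wy": 0, "wz": -0.54, "dx": 0.22, "dy": 0, "dz": 0.02, "gripper": 0.6}, {"wx": 0, "wy": 0, "wz": -0.72, "dx": 0.22, "dy": 0, "dz": 0.05, "gripper": 0.6}, {"wx": 0, "wy": 0, "wz": -0.9, "dx": 0.22, "dy": 0, "dz": 0.08, "gripper": 0.6}, {"wx": 0, "wy": 0, "wz": -1.0, "dx": 0.22, "dy": 0, "dz": 0.08, "gripper": 0.6}])

```text
t: 26.15
ee_pos: [599.1, 137.1, 133.4]
ee_rot: [-0.001, 0.311, 0.951, -0.0]
wrist_force: [-0.5, -0.5, -0.2]
finger_gap: 0.598
```

>>> carry_out(increments=[{"wx": 0, "wy": 0, "wz": -0.18, "dx": 0, "dy": 0, "dz": 0, "gripper": 0.6}, {"wx": 0, "wy": 0, "wz": -0.36, "dx": 0, "dy": 0, "dz": 0, "gripper": 0.6}, {"wx": 0, "wy": 0, "wz": -0.54, "dx": 0, "dy": 0, "dz": 0, "gripper": 0.6}, {"wx": 0, "wy": 0, "wz": -0.72, "dx": 0, "dy": 0, "dz": 0, "gripper": 0.6}, {"wx": 0, "wy": 0, "wz": -0.87, "dx": 0, "dy": 0, "dz": 0, "gripper": 0.6}, {"wx": 0, "wy": 0, "wz": -0.87, "dx": 0, "dy": 0, "dz": 0, "gripper": 0.6}, {"wx": 0, "wy": 0, "wz": -0.87, "dx": 0, "dy": 0, "dz": 0, "gripper": 0.6}])

```text
t: 26.85
ee_pos: [599.4, 137.3, 134.4]
ee_rot: [-0.0, -0.022, 1.0, -0.0]
wrist_force: [-0.5, 0.9, 0.7]
finger_gap: 0.599
```

```bash
python3 -c "
from h import *
c=cam('wrist');c=cam('wrist','w24');plan([599.8,137.8,50],92.6); print(proj(c,(599.8,137.8,55)))
cv2.imwrite('pics/w24c.png',cv2.resize(c['image'][170:400,200:430],None,fx=3.2,fy=2.6,interpolation=cv2.INTER_CUBIC))"
```

```text
t 26.95 pos [599.4 137.5 134.5] yaw 92.53 gap 0.595 q [ 0.23  0.23  0.11  1.45 -0.    0.18] F [ 0.2 -0.2 -0.6]
 d [-0.0021  0.0015  0.4223]  w [-0.     -0.     -0.0016] rows 2.0
[315.79811494 261.96328525]
```

View pics/w24c.png

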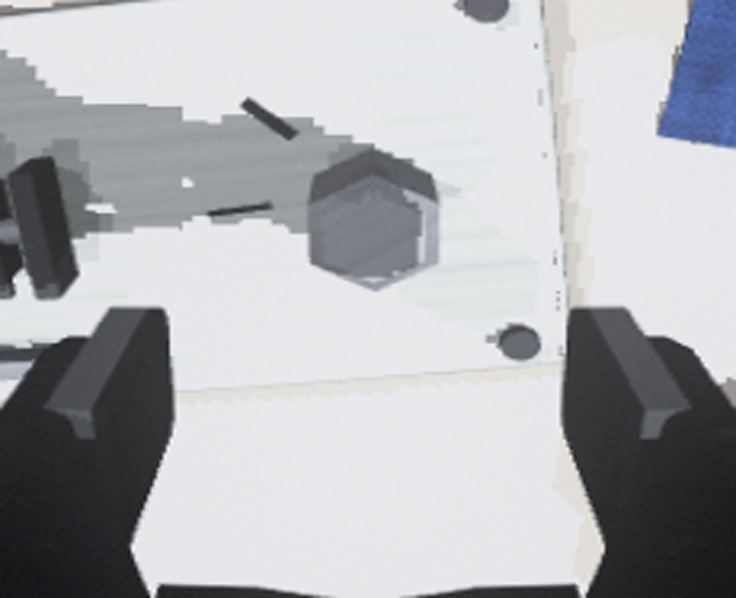

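>>> carry_out(increments=[{"wx": 0, "wy": 0, "wz": 0, "dx": -0.002, "dy": 0.002, "dz": 0.12, "gripper": 0.55}, {"wx": 0, "wy": 0, "wz": 0, "dx": -0.002, "dy": 0.002, "dz": 0.26, "gripper": 0.55}, {"wx": 0, "wy": 0, "wz": 0, "dx": -0.002, "dy": 0.002, "dz": 0.38, "gripper": 0.55}, {"wx": 0, "wy": 0, "wz": 0, "dx": -0.002, "dy": 0.002, "dz": 0.422, "gripper": 0.55}, {"wx": 0, "wy": 0, "wz": 0, "dx": -0.002, "dy": 0.002, "dz": 0.422, "gripper": 0.55}, {"wx": 0, "wy": 0, "wz": 0, "dx": -0.002, "dy": 0.002, "dz": 0.422, "gripper": 0.55}, {"wx": 0, "wy": 0, "wz": 0, "dx": -0.002, "dy": 0.002, "dz": 0.422, "gripper": 0.55}], force=40)

```text
t: 27.65
ee_pos: [600.6, 138.3, 51.8]
ee_rot: [0.001, -0.023, 1.0, 0.0]
wrist_force: [0.3, 0.2, 0.4]
finger_gap: 0.55
```

```bash
python3 -c "
from h import *
c=cam('wrist');c=cam('wrist','w25');plan([599.8,137.8,50],92.6); print(proj(c,(599.8,137.8,55)))
cv2.imwrite('pics/w25c.png',cv2.resize(c['image'][170:400,200:430],None,fx=3.2,fy=2.6,interpolation=cv2.INTER_CUBIC))"
```

```text
t 27.75 pos [600.4 138.3  51.4] yaw 92.69 gap 0.552 q [ 0.23  0.25 -0.02  1.3   0.    0.18] F [-0.7  0.4  0.1]
 d [ 0.0029 -0.0025  0.007 ]  w [0.0005 0.0024 0.0021] rows 1.0
[314.1675404  329.76090425]
```

View pics/w25c.png

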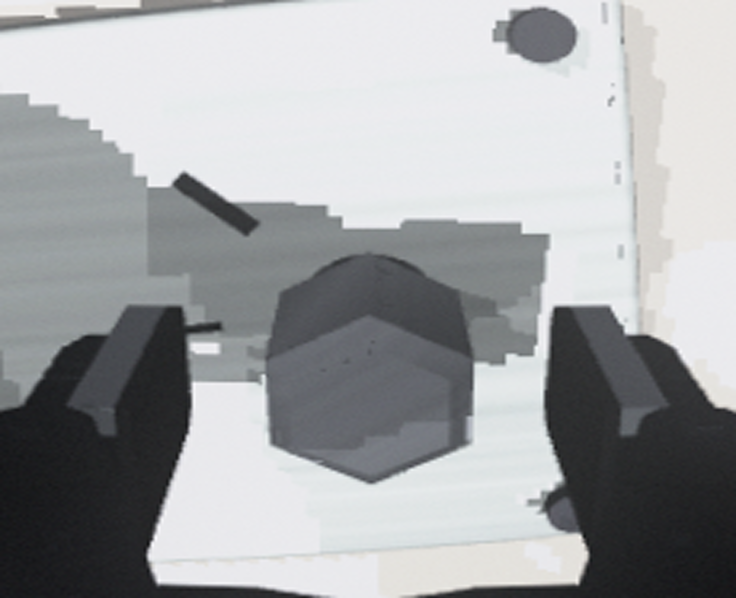

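```bash
python3 -c "
from h import *
c=cam('wrist')
P=lambda x,y,z:onz(c,200+x/3.2,170+y/2.6,z).round(1)
V=[P(*p,52) for p in((370,315),(372,483),(266,355),(473,355),(272,444),(471,442))]
for v in V: print(v)
print(np.mean(V,axis=0),state()['ee_pos'])
"
```

```text
[585.4 137.6  52. ]
[612.8 139.2  52. ]
[592.2 126.1  52. ]
[591.  149.6  52. ]
[606.6 127.   52. ]
[605.2 150.6  52. ]
[598.86666667 138.35        52.        ] [600.23974079 138.27455726  51.12079809]
```

>>> carry_out(increments=[{"wx": 0, "wy": 0, "wz": 0, "dx": 0.004, "dy": 0, "dz": 0.005, "gripper": 0.55}, {"wx": 0, "wy": 0, "wz": 0, "dx": 0.004, "dy": 0, "dz": 0.005, "gripper": 0.15}, {"wx": 0, "wy": 0, "wz": 0, "dx": 0.004, "dy": 0, "dz": 0.005, "gripper": 0.15}, {"wx": 0, "wy": 0, "wz": 0, "dx": 0.004, "dy": 0, "dz": 0.005, "gripper": 0.15}, {"wx": 0, "wy": 0, "wz": 0, "dx": 0.004, "dy": 0, "dz": 0.005, "gripper": 0.15}, {"wx": 0, "wy": 0, "wz": 0, "dx": 0.004, "dy": 0, "dz": 0.005, "gripper": 0.15}, {"wx": 0, "wy": 0, "wz": 0, "dx": 0.004, "dy": 0, "dz": 0.005, "gripper": 0.15}], force=60)

```text
t: 28.5
ee_pos: [598.9, 138.5, 49.4]
ee_rot: [0.0, -0.024, 1.0, 0.0]
wrist_force: [-3.4, 3.9, 5.8]
finger_gap: 0.261
```

```bash
python3 -c "
from h import *
plan([599,138.3,50],8.62-85.94+90)
print(state()['ft_torque'])"
```

```text
t 28.5 pos [598.9 138.5  49.4] yaw 92.72 gap 0.261 q [ 0.23  0.25 -0.02  1.29  0.    0.18] F [-3.4  3.9  5.8]
 d [-0.0006 -0.0008 -0.0031]  w [ 8.0000e-04 -4.0000e-04  1.7787e+00] rows 10.0
[0.70118923 0.63447175 0.13006775]
```

>>> carry_out(increments=[{"wx": 0, "wy": 0, "wz": 0.1, "dx": 0, "dy": 0, "dz": 0, "gripper": 0.15}, {"wx": 0, "wy": 0, "wz": 0.22, "dx": 0, "dy": 0, "dz": 0, "gripper": 0.15}, {"wx": 0, "wy": 0, "wz": 0.34, "dx": 0, "dy": 0, "dz": 0, "gripper": 0.15}, {"wx": 0, "wy": 0, "wz": 0.46, "dx": 0, "dy": 0, "dz": 0, "gripper": 0.15}, {"wx": 0, "wy": 0, "wz": 0.58, "dx": 0, "dy": 0, "dz": 0, "gripper": 0.15}, {"wx": 0, "wy": 0, "wz": 0.7, "dx": 0, "dy": 0, "dz": 0, "gripper": 0.15}, {"wx": 0, "wy": 0, "wz": 0.82, "dx": 0, "dy": 0, "dz": 0, "gripper": 0.15}, {"wx": 0, "wy": 0, "wz": 0.92, "dx": 0, "dy": 0, "dz": 0, "gripper": 0.15}, {"wx": 0, "wy": 0, "wz": 1.0, "dx": 0, "dy": 0, "dz": 0, "gripper": 0.15}, {"wx": 0, "wy": 0, "wz": 1.0, "dx": 0, "dy": 0, "dz": 0, "gripper": 0.15}])

```text
t: 29.5
ee_pos: [599.0, 138.8, 49.4]
ee_rot: [-0.0, 0.362, 0.932, 0.001]
wrist_force: [-3.6, 5.8, 4.6]
finger_gap: 0.262
```

```bash
python3 -c "
from h import *
c=cam('wrist','w26');plan([599,138.3,50],8.62-85.94+90)
print(state()['ft_torque'])
cv2.imwrite('pics/w26c.png',cv2.resize(c['image'][170:400,200:430],None,fx=3.2,fy=2.6,interpolation=cv2.INTER_CUBIC))"
```

```text
t 29.55 pos [599.  138.8  49.4] yaw 47.69 gap 0.268 q [ 0.23  0.25 -0.02  1.29  0.    0.97] F [-3.3  5.6  5. ]
 d [-0.0018 -0.0019 -0.003 ]  w [ 0.0013 -0.0013  0.7779] rows 5.0
[ 1.19089114  0.49492014 -0.15269945]
```

View pics/w26c.png

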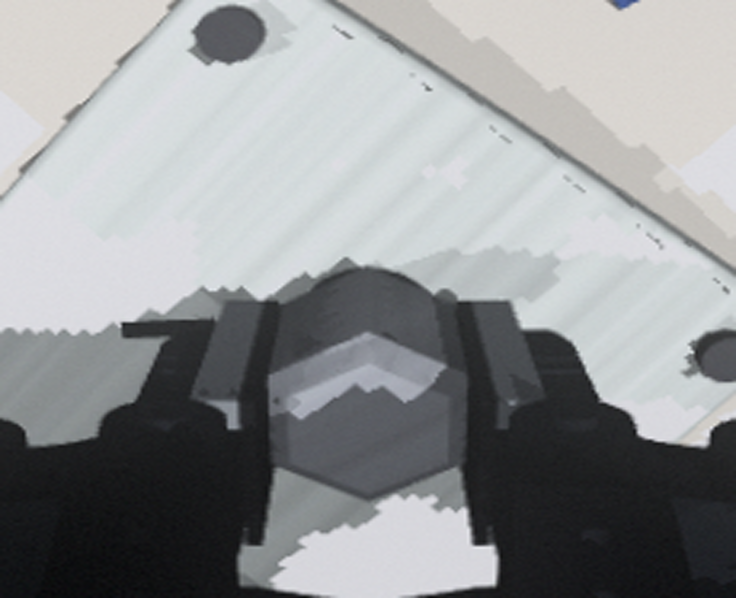

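>>> carry_out(increments=[{"wx": 0, "wy": 0, "wz": 0.1, "dx": 0, "dy": 0, "dz": 0, "gripper": 0.15}, {"wx": 0, "wy": 0, "wz": 0.22, "dx": 0, "dy": 0, "dz": 0, "gripper": 0.15}, {"wx": 0, "wy": 0, "wz": 0.34, "dx": 0, "dy": 0, "dz": 0, "gripper": 0.15}, {"wx": 0, "wy": 0, "wz": 0.46, "dx": 0, "dy": 0, "dz": 0, "gripper": 0.15}, {"wx": 0, "wy": 0, "wz": 0.58, "dx": 0, "dy": 0, "dz": 0, "gripper": 0.15}, {"wx": 0, "wy": 0, "wz": 0.7, "dx": 0, "dy": 0, "dz": 0, "gripper": 0.15}, {"wx": 0, "wy": 0, "wz": 0.79, "dx": 0, "dy": 0, "dz": 0, "gripper": 0.15}, {"wx": 0, "wy": 0, "wz": 0.79, "dx": 0, "dy": 0, "dz": 0, "gripper": 0.15}, {"wx": 0, "wy": 0, "wz": 0.79, "dx": 0, "dy": 0, "dz": 0, "gripper": 0.15}])

```text
t: 30.45
ee_pos: [599.3, 139.0, 49.4]
ee_rot: [-0.0, 0.628, 0.778, 0.001]
wrist_force: [-1.5, 7.4, 4.0]
finger_gap: 0.26
```

>>> carry_out(increments=[{"wx": 0, "wy": 0, "wz": 0, "dx": 0, "dy": 0, "dz": 0, "gripper": 0.45}, {"wx": 0, "wy": 0, "wz": 0, "dx": 0, "dy": 0, "dz": 0, "gripper": 0.45}, {"wx": 0, "wy": 0, "wz": 0, "dx": 0, "dy": 0, "dz": 0, "gripper": 0.45}, {"wx": 0, "wy": 0, "wz": 0, "dx": 0, "dy": 0, "dz": -0.12, "gripper": 0.45}, {"wx": 0, "wy": 0, "wz": 0, "dx": -0.1, "dy": 0, "dz": -0.34, "gripper": 0.45}, {"wx": 0, "wy": 0, "wz": 0, "dx": -0.25, "dy": 0, "dz": -0.5, "gripper": 0.45}, {"wx": 0, "wy": 0, "wz": 0, "dx": -0.25, "dy": 0, "dz": -0.5, "gripper": 0.45}, {"wx": 0, "wy": 0, "wz": 0, "dx": -0.25, "dy": 0, "dz": -0.5, "gripper": 0.45}])

```text
t: 31.25
ee_pos: [609.9, 88.6, 149.5]
ee_rot: [0.0, 0.629, 0.778, 0.0]
wrist_force: [0.3, 0.7, -1.3]
finger_gap: 0.449
```

```bash
python3 -c "
from h import *
c=cam('wrist');c=cam('wrist','w27');plan([599,138.3,50],12.7); q=proj(c,(599,138.3,55)).astype(int);print(q)
x0,y0=q[0]-82,q[1]-75
print(x0,y0)
cv2.imwrite('pics/w27c.png',cv2.resize(c['image'][y0:y0+150,x0:x0+165],None,fx=4.8,fy=4,interpolation=cv2.INTER_CUBIC))"
```

```text
t 31.35 pos [608.8  89.4 147.6] yaw 12.15 gap 0.449 q [ 0.15  0.23  0.14  1.48 -0.    1.5 ] F [ 1.   0.5 -0.9]
 d [0.2494 0.0044 0.4878]  w [-0.0027 -0.0002 -0.0122] rows 3.0
[315 170]
233 95
```

View pics/w27c.png

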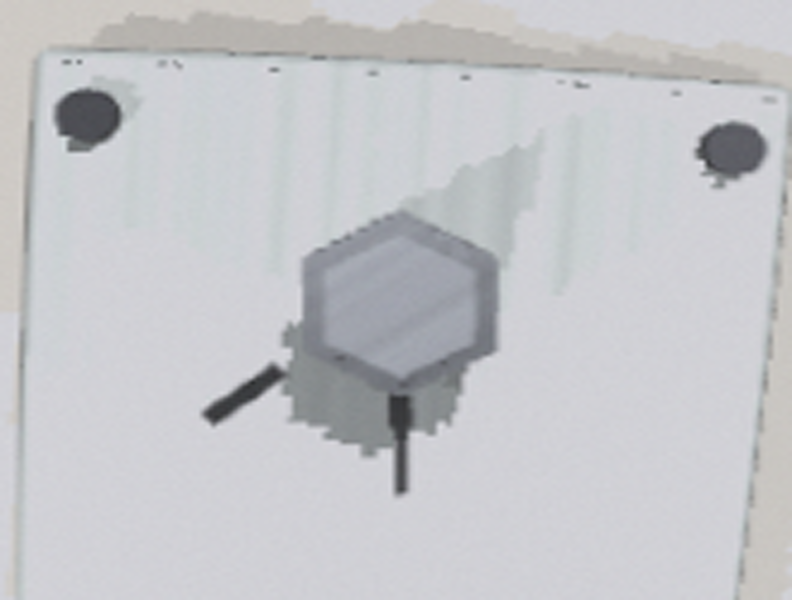

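>>> carry_out(increments=[{"wx": 0, "wy": 0, "wz": 0, "dx": -0.1, "dy": -0.05, "dz": -0.15, "gripper": 0.6}, {"wx": 0, "wy": 0, "wz": 0, "dx": -0.3, "dy": -0.16, "dz": -0.25, "gripper": 0.6}, {"wx": 0, "wy": 0, "wz": 0, "dx": -0.5, "dy": -0.26, "dz": -0.25, "gripper": 0.6}, {"wx": 0, "wy": 0, "wz": 0, "dx": -0.7, "dy": -0.36, "dz": -0.25, "gripper": 0.6}, {"wx": 0, "wy": 0, "wz": 0, "dx": -0.88, "dy": -0.46, "dz": -0.25, "gripper": 0.6}, {"wx": 0, "wy": 0, "wz": 0, "dx": -0.99, "dy": -0.52, "dz": -0.25, "gripper": 0.6}])

```text
t: 31.95
ee_pos: [548.1, -127.8, 197.5]
ee_rot: [-0.001, 0.629, 0.778, -0.001]
wrist_force: [0.7, -0.3, 0.6]
finger_gap: 0.602
```

```bash
python3 -c "
from h import *
plan([487,-340,200],43)"
```

```text
t 31.95 pos [ 548.1 -127.8  197.5] yaw 12.12 gap 0.602 q [-0.23  0.11  0.09  1.56 -0.    1.13] F [ 0.7 -0.3  0.6]
 d [-0.9733 -0.5213 -0.0119]  w [-0.0028 -0.0017 -0.6863] rows 5.0
```

>>> carry_out(increments=[{"wx": 0, "wy": 0, "wz": -0.13, "dx": -0.2, "dy": -0.1, "dz": -0.01, "gripper": 0.6}, {"wx": 0, "wy": 0, "wz": -0.26, "dx": -0.4, "dy": -0.21, "dz": -0.01, "gripper": 0.6}, {"wx": 0, "wy": 0, "wz": -0.39, "dx": -0.6, "dy": -0.32, "dz": -0.01, "gripper": 0.6}, {"wx": 0, "wy": 0, "wz": -0.54, "dx": -0.8, "dy": -0.43, "dz": -0.01, "gripper": 0.6}, {"wx": 0, "wy": 0, "wz": -0.686, "dx": -0.973, "dy": -0.521, "dz": -0.01, "gripper": 0.6}, {"wx": 0, "wy": 0, "wz": -0.686, "dx": -0.973, "dy": -0.521, "dz": -0.01, "gripper": 0.6}, {"wx": 0, "wy": 0, "wz": -0.686, "dx": -0.973, "dy": -0.521, "dz": -0.01, "gripper": 0.6}, {"wx": 0, "wy": 0, "wz": -0.686, "dx": -0.973, "dy": -0.521, "dz": -0.01, "gripper": 0.6}])

```text
t: 32.75
ee_pos: [488.8, -337.2, 200.2]
ee_rot: [-0.001, 0.399, 0.917, 0.0]
wrist_force: [0.6, -0.6, -0.4]
finger_gap: 0.602
```

```bash
python3 -c "
from h import *
c=cam('wrist');c=cam('wrist','w28');plan([487,-340,200],43);print(proj(c,(487,-340,104)))"
```

```text
t 32.85 pos [ 489.1 -337.1  200.7] yaw 43.09 gap 0.599 q [-0.6   0.18  0.18  1.57  0.    0.22] F [ 0.6 -0.1 -0.9]
 d [-0.0036 -0.0174  0.0037]  w [-0.     -0.0008  0.002 ] rows 1.0
[309.29438828 253.57683296]
```

View pics/w28.png

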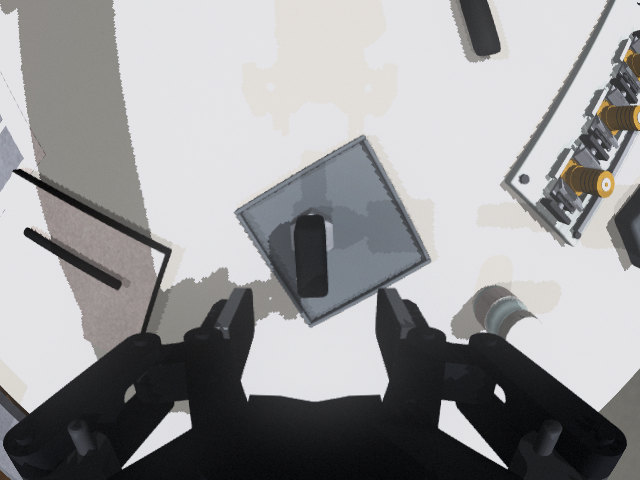

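```bash
python3 -c "
from h import *
im=cv2.imread('pics/w28.png')
cv2.imwrite('pics/w28c.png',cv2.resize(cv2.convertScaleAbs(im[190:310,250:380],alpha=1.0,beta=0),None,fx=6,fy=5,interpolation=cv2.INTER_CUBIC))
g=cv2.convertScaleAbs(im[190:310,250:380],alpha=3.5)
cv2.imwrite('pics/w28d.png',cv2.resize(g,None,fx=6,fy=5,interpolation=cv2.INTER_CUBIC))"
```

```text
(no output)
```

View pics/w28d.png

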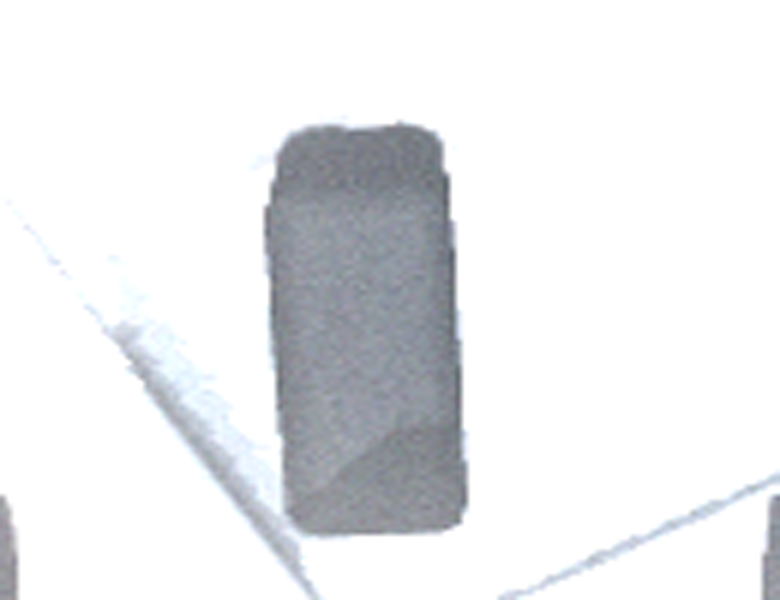

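```bash
python3 -c "
from h import *
c=cam('wrist')
P=lambda x,y:onz(c,250+x/6,190+y/5,104)[:2]
V=np.array([P(*p) for p in((270,193),(452,190),(466,528),(286,532))]);print(V.round(1).tolist(),V.mean(0))
for a,b in((0,3),(1,2),(0,1),(3,2)):
    d=V[b]-V[a];print(np.linalg.norm(d).round(1),np.degrees(np.arctan2(d[1],d[0])).round(1))
plan([*V.mean(0),84],39)"
```

```text
[[470.0, -334.4], [483.2, -321.5], [515.1, -352.8], [501.4, -366.4]] [ 492.41129661 -343.789756  ]
44.8 -45.5
44.6 -44.4
18.5 44.3
19.3 44.8
t 32.9 pos [ 489.1 -337.2  200.9] yaw 43.09 gap 0.599 q [-0.6   0.18  0.18  1.57  0.    0.21] F [0.5 0.7 0.8]
 d [-0.0357 -0.0103  0.5847]  w [-0.     -0.0003  0.091 ] rows 3.0
```

>>> carry_out(increments=[{"wx": 0, "wy": 0, "wz": -0.04, "dx": -0.036, "dy": -0.011, "dz": 0.12, "gripper": 0.6}, {"wx": 0, "wy": 0, "wz": -0.04, "dx": -0.036, "dy": -0.011, "dz": 0.26, "gripper": 0.6}, {"wx": 0, "wy": 0, "wz": -0.04, "dx": -0.036, "dy": -0.011, "dz": 0.36, "gripper": 0.6}, {"wx": 0, "wy": 0, "wz": -0.04, "dx": -0.036, "dy": -0.011, "dz": 0.46, "gripper": 0.6}, {"wx": 0, "wy": 0, "wz": -0.04, "dx": -0.036, "dy": -0.011, "dz": 0.55, "gripper": 0.6}, {"wx": 0, "wy": 0, "wz": -0.04, "dx": -0.036, "dy": -0.011, "dz": 0.58, "gripper": 0.6}, {"wx": 0, "wy": 0, "wz": -0.04, "dx": -0.036, "dy": -0.011, "dz": 0.58, "gripper": 0.6}, {"wx": 0, "wy": 0, "wz": -0.04, "dx": -0.036, "dy": -0.011, "dz": 0.58, "gripper": 0.6}])

```text
t: 33.7
ee_pos: [492.4, -345.1, 86.1]
ee_rot: [0.001, 0.384, 0.923, -0.0]
wrist_force: [0.2, 0.1, -0.4]
finger_gap: 0.597
```

```bash
python3 -c "
from h import *
c=cam('wrist');c=cam('wrist','w29');plan([492.4,-343.8,84],44.9)
im=c['image']
cv2.imwrite('pics/w29c.png',cv2.resize(cv2.convertScaleAbs(im[220:400,215:415],alpha=2.5),None,fx=4,fy=3.3,interpolation=cv2.INTER_CUBIC))"
```

```text
t 33.8 pos [ 492.4 -345.3   86.4] yaw 44.83 gap 0.597 q [-0.61  0.21 -0.01  1.36 -0.    0.18] F [ 0.5  0.4 -0.1]
 d [0.0056 0.0053 0.0119]  w [ 0.0004  0.0023 -0.0015] rows 1.0
```

View pics/w29c.png

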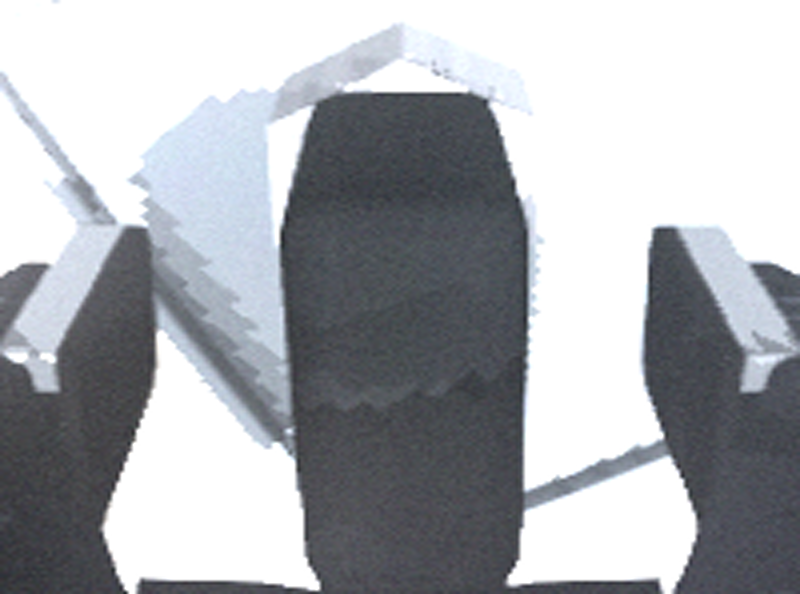

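>>> carry_out(increments=[{"wx": 0, "wy": 0, "wz": 0, "dx": 0.006, "dy": 0.004, "dz": 0.012, "gripper": 0.6}, {"wx": 0, "wy": 0, "wz": 0, "dx": 0.006, "dy": 0.004, "dz": 0.012, "gripper": 0.1}, {"wx": 0, "wy": 0, "wz": 0, "dx": 0.006, "dy": 0.004, "dz": 0.012, "gripper": 0.1}, {"wx": 0, "wy": 0, "wz": 0, "dx": 0.006, "dy": 0.004, "dz": 0.012, "gripper": 0.1}, {"wx": 0, "wy": 0, "wz": 0, "dx": 0.006, "dy": 0.004, "dz": 0.012, "gripper": 0.1}, {"wx": 0, "wy": 0, "wz": 0, "dx": 0.006, "dy": 0.004, "dz": 0.012, "gripper": 0.1}, {"wx": 0, "wy": 0, "wz": 0, "dx": 0.006, "dy": 0.004, "dz": 0.012, "gripper": 0.1}], force=110)

```text
t: 34.5
ee_pos: [491.8, -343.9, 83.1]
ee_rot: [0.0, 0.384, 0.923, -0.0]
wrist_force: [0.2, 0.3, 3.5]
finger_gap: 0.221
```

```bash
python3 -c "
from h import *
plan([492.4,-343.8,84],44.9)"
```

```text
t 34.5 pos [ 491.8 -343.9   83.1] yaw 44.82 gap 0.221 q [-0.61  0.21 -0.01  1.35 -0.    0.18] F [0.2 0.3 3.5]
 d [-0.002   0.0025 -0.0047]  w [ 0.0001  0.0008 -0.0017] rows 1.0
```

>>> carry_out(increments=[{"wx": 0, "wy": 0, "wz": 0, "dx": 0, "dy": 0, "dz": -0.1, "gripper": 0.1}, {"wx": 0, "wy": 0, "wz": 0, "dx": 0, "dy": 0, "dz": -0.3, "gripper": 0.1}, {"wx": 0, "wy": 0, "wz": 0, "dx": 0, "dy": 0, "dz": -0.5, "gripper": 0.1}, {"wx": 0, "wy": 0, "wz": 0, "dx": 0, "dy": 0, "dz": -0.6, "gripper": 0.1}, {"wx": 0, "wy": 0, "wz": 0, "dx": 0, "dy": 0, "dz": -0.6, "gripper": 0.1}, {"wx": 0, "wy": 0, "wz": 0, "dx": 0, "dy": 0, "dz": -0.6, "gripper": 0.1}])

```text
t: 35.1
ee_pos: [491.4, -343.7, 201.4]
ee_rot: [-0.001, 0.384, 0.923, 0.0]
wrist_force: [0.1, -0.7, -2.8]
finger_gap: 0.22
```

```bash
python3 -c "
from h import *
c=cam('wrist');c=cam('wrist','w30');plan([548,-125,205],60)
im=c['image']
cv2.imwrite('pics/w30c.png',cv2.resize(cv2.convertScaleAbs(im[210:400,215:415],alpha=2.5),None,fx=4,fy=3.1,interpolation=cv2.INTER_CUBIC))"
```

```text
t 35.2 pos [ 491.  -343.4  200.4] yaw 44.82 gap 0.222 q [-0.61  0.2   0.2   1.58 -0.    0.18] F [ 0.2 -0.4 -1.8]
 d [ 0.5737  0.9717 -0.0218]  w [-2.000e-04 -4.100e-03 -3.372e-01] rows 5.0
```

View pics/w30c.png

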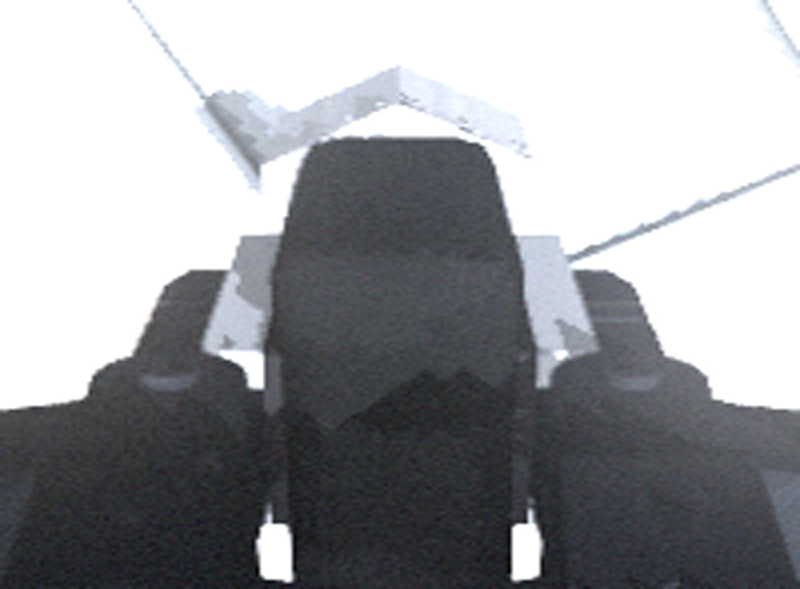

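```bash
python3 -c "
from h import *
c=cam('wrist');T=np.eye(4)
s=state()
c['T']=c['tool_from_camera']
P=lambda x,y,z:onz(c,215+x/4,210+y/3.1,z).round(1)
print('handle far edge',P(398,258,-20.9)); print('rim vertex',P(400,65,79.1)); print('handle sides',P(272,350,-20.9),P(526,350,-20.9))
print('rim left',P(262,165,79.1),P(262,120,79.1),P(530,157,79.1))
"
```

```text
handle far edge [ 22.4  -0.2 -20.9]
rim vertex [17.6  0.  79.1]
handle sides [ 12.3 -10.  -20.9] [ 12.3   9.7 -20.9]
rim left [ -1.4 -19.8  79.1] [  7.3 -19.6  79.1] [ 0.2 18.7 79.1]
```

>>> carry_out(increments=[{"wx": 0, "wy": 0, "wz": -0.05, "dx": 0.08, "dy": 0.13, "dz": -0.01, "gripper": 0.1}, {"wx": 0, "wy": 0, "wz": -0.1, "dx": 0.17, "dy": 0.29, "dz": -0.02, "gripper": 0.1}, {"wx": 0, "wy": 0, "wz": -0.16, "dx": 0.27, "dy": 0.46, "dz": -0.02, "gripper": 0.1}, {"wx": 0, "wy": 0, "wz": -0.22, "dx": 0.37, "dy": 0.63, "dz": -0.02, "gripper": 0.1}, {"wx": 0, "wy": 0, "wz": -0.28, "dx": 0.47, "dy": 0.8, "dz": -0.02, "gripper": 0.1}, {"wx": 0, "wy": 0, "wz": -0.337, "dx": 0.57, "dy": 0.97, "dz": -0.02, "gripper": 0.1}])

```text
t: 35.85
ee_pos: [548.5, -124.5, 205.2]
ee_rot: [-0.001, 0.258, 0.966, -0.0]
wrist_force: [0.7, 0.2, -1.8]
finger_gap: 0.216
```

```bash
python3 -c "
from h import *
plan([599.1,60,205],72.2)"
```

```text
t 35.85 pos [ 548.5 -124.5  205.2] yaw 60.09 gap 0.216 q [-0.22  0.11  0.11  1.58 -0.    0.3 ] F [ 0.7  0.2 -1.8]
 d [0.2407 0.9257 0.0011]  w [-0.0005 -0.0025 -0.2691] rows 4.0
```

>>> carry_out(increments=[{"wx": 0, "wy": 0, "wz": -0.05, "dx": 0.04, "dy": 0.15, "dz": 0, "gripper": 0.1}, {"wx": 0, "wy": 0, "wz": -0.1, "dx": 0.08, "dy": 0.32, "dz": 0, "gripper": 0.1}, {"wx": 0, "wy": 0, "wz": -0.15, "dx": 0.13, "dy": 0.5, "dz": 0, "gripper": 0.1}, {"wx": 0, "wy": 0, "wz": -0.2, "dx": 0.18, "dy": 0.67, "dz": 0, "gripper": 0.1}, {"wx": 0, "wy": 0, "wz": -0.269, "dx": 0.22, "dy": 0.84, "dz": 0, "gripper": 0.1}, {"wx": 0, "wy": 0, "wz": -0.269, "dx": 0.241, "dy": 0.926, "dz": 0, "gripper": 0.1}])

```text
t: 36.45
ee_pos: [599.6, 60.8, 205.0]
ee_rot: [-0.001, 0.154, 0.988, -0.0]
wrist_force: [0.1, -0.7, -2.4]
finger_gap: 0.219
```

```bash
python3 -c "
from h import *
plan([599.1,138.6,170],72.2)"
```

```text
t 36.45 pos [599.6  60.8 205. ] yaw 72.28 gap 0.219 q [0.1  0.2  0.22 1.59 0.   0.41] F [ 0.1 -0.7 -2.4]
 d [0.1206 0.3699 0.175 ]  w [-0.0007 -0.0027  0.0017] rows 2.0
```

>>> carry_out(increments=[{"wx": 0, "wy": 0, "wz": 0, "dx": 0.06, "dy": 0.18, "dz": 0, "gripper": 0.1}, {"wx": 0, "wy": 0, "wz": 0, "dx": 0.12, "dy": 0.37, "dz": 0.1, "gripper": 0.1}, {"wx": 0, "wy": 0, "wz": 0, "dx": 0.12, "dy": 0.37, "dz": 0.2, "gripper": 0.1}, {"wx": 0, "wy": 0, "wz": 0, "dx": 0.12, "dy": 0.37, "dz": 0.275, "gripper": 0.1}, {"wx": 0, "wy": 0, "wz": 0, "dx": 0.12, "dy": 0.37, "dz": 0.275, "gripper": 0.1}, {"wx": 0, "wy": 0, "wz": 0, "dx": 0.12, "dy": 0.37, "dz": 0.275, "gripper": 0.1}, {"wx": 0, "wy": 0, "wz": 0, "dx": 0.12, "dy": 0.37, "dz": 0.275, "gripper": 0.1}])

```text
t: 37.15
ee_pos: [600.1, 135.3, 152.9]
ee_rot: [0.001, 0.156, 0.988, 0.0]
wrist_force: [1.0, 0.4, -1.7]
finger_gap: 0.217
```

```bash
python3 -c "
from h import *
c=cam('wrist','w31');plan([599.1,138.6,140],72.2)
im=c['image']
cv2.imwrite('pics/w31c.png',cv2.resize(cv2.convertScaleAbs(im[150:350,215:415],alpha=1),None,fx=4,fy=3,interpolation=cv2.INTER_CUBIC))"
```

```text
t 37.2 pos [600.2 135.5 153. ] yaw 72.02 gap 0.223 q [ 0.22  0.23  0.15  1.49 -0.    0.54] F [-0.2 -0.6 -2.2]
 d [0.0101 0.0131 0.0649]  w [ 0.0011  0.002  -0.004 ] rows 1.0
```

View pics/w31c.png

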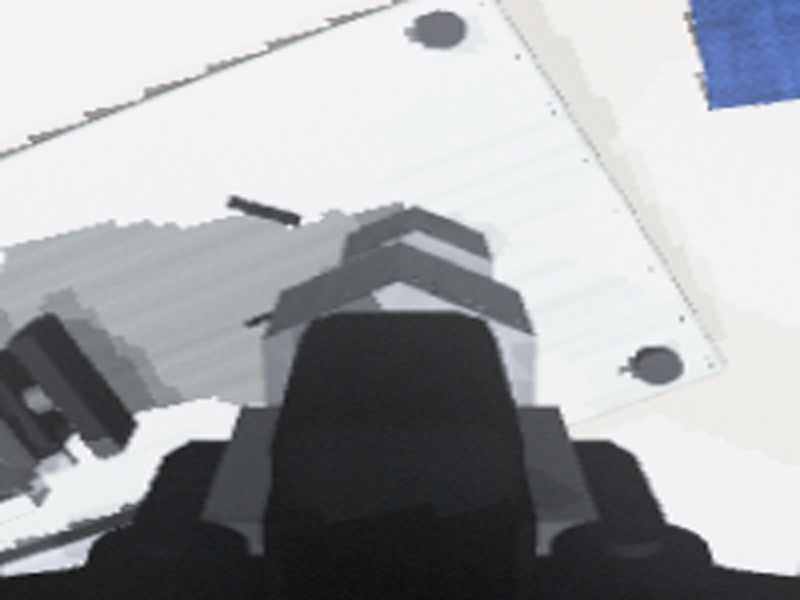

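>>> carry_out(increments=[{"wx": 0, "wy": 0, "wz": -0.003, "dx": 0.01, "dy": 0.013, "dz": 0.02, "gripper": 0.1}, {"wx": 0, "wy": 0, "wz": -0.003, "dx": 0.01, "dy": 0.013, "dz": 0.05, "gripper": 0.1}, {"wx": 0, "wy": 0, "wz": -0.003, "dx": 0.01, "dy": 0.013, "dz": 0.075, "gripper": 0.1}, {"wx": 0, "wy": 0, "wz": -0.003, "dx": 0.01, "dy": 0.013, "dz": 0.075, "gripper": 0.1}, {"wx": 0, "wy": 0, "wz": -0.003, "dx": 0.01, "dy": 0.013, "dz": 0.075, "gripper": 0.1}, {"wx": 0, "wy": 0, "wz": -0.003, "dx": 0.01, "dy": 0.013, "dz": 0.075, "gripper": 0.1}])

```text
t: 37.8
ee_pos: [598.6, 139.3, 136.9]
ee_rot: [0.0, 0.154, 0.988, 0.0]
wrist_force: [-0.4, 0.0, -2.1]
finger_gap: 0.219
```

```bash
python3 -c "
from h import *
c=cam('wrist','w32');plan([599.1,138.6,111],72.2)
im=c['image']
cv2.imwrite('pics/w32c.png',cv2.resize(cv2.convertScaleAbs(im[150:350,215:415],alpha=1),None,fx=4,fy=3,interpolation=cv2.INTER_CUBIC))
c=cam('scene','s3');cv2.imwrite('pics/s3c.png',cv2.resize(c['image'][180:330,320:440],None,fx=5,fy=4,interpolation=cv2.INTER_CUBIC))"
```

```text
t 37.85 pos [598.6 139.2 136.9] yaw 72.23 gap 0.22 q [ 0.23  0.23  0.12  1.46 -0.    0.54] F [ 0.2  0.1 -2.2]
 d [-0.0032 -0.0024  0.1296]  w [0.0002 0.0004 0.0006] rows 1.0
```

View pics/w32c.png

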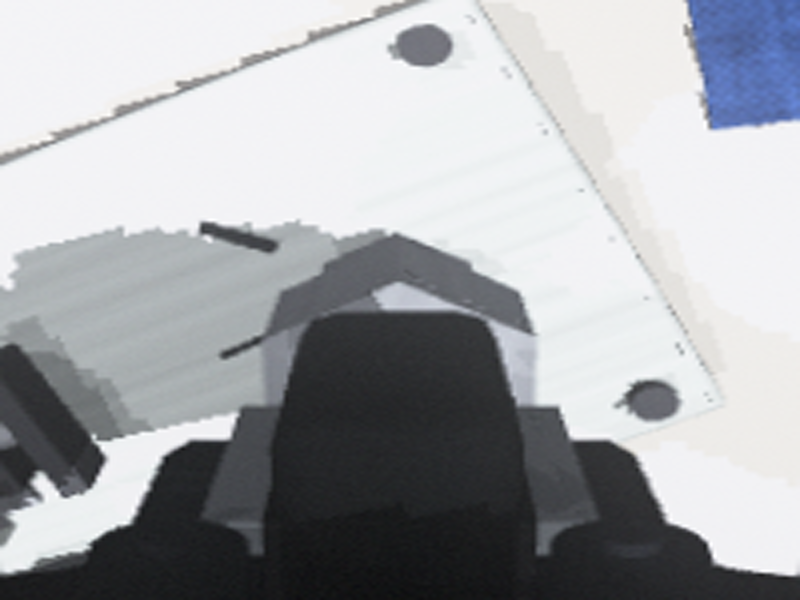

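View pics/s3c.png

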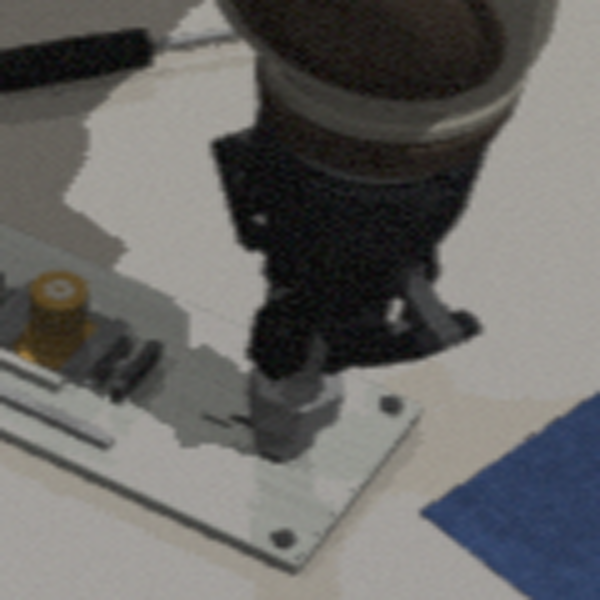

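>>> carry_out(increments=[{"wx": 0, "wy": 0, "wz": 0, "dx": -0.003, "dy": -0.002, "dz": 0.0, "gripper": 0.1}, {"wx": 0, "wy": 0, "wz": 0, "dx": -0.003, "dy": -0.002, "dz": 0.01, "gripper": 0.1}, {"wx": 0, "wy": 0, "wz": 0, "dx": -0.003, "dy": -0.002, "dz": 0.02, "gripper": 0.1}, {"wx": 0, "wy": 0, "wz": 0, "dx": -0.003, "dy": -0.002, "dz": 0.03, "gripper": 0.1}, {"wx": 0, "wy": 0, "wz": 0, "dx": -0.003, "dy": -0.002, "dz": 0.04, "gripper": 0.1}, {"wx": 0, "wy": 0, "wz": 0, "dx": -0.003, "dy": -0.002, "dz": 0.045, "gripper": 0.1}, {"wx": 0, "wy": 0, "wz": 0, "dx": -0.003, "dy": -0.002, "dz": 0.045, "gripper": 0.1}])

```text
t: 38.6
ee_pos: [598.9, 138.6, 127.4]
ee_rot: [-0.0, 0.154, 0.988, -0.0]
wrist_force: [0.0, 0.4, -2.0]
finger_gap: 0.221
```

```bash
python3 -c "
from h import *
plan([599.1,138.6,111],72.2);print(state()['ft_torque'])"
```

```text
t 38.6 pos [598.9 138.6 127.4] yaw 72.23 gap 0.221 q [0.23 0.23 0.1  1.44 0.   0.54] F [ 0.   0.4 -2. ]
 d [-0.0011  0.0002  0.0822]  w [-0.0002 -0.0004  0.0006] rows 1.0
[ 0.00114588  0.06198091 -0.00222869]
```

>>> carry_out(increments=[{"wx": 0, "wy": 0, "wz": 0, "dx": 0, "dy": 0, "dz": 0.015, "gripper": 0.1}, {"wx": 0, "wy": 0, "wz": 0, "dx": 0, "dy": 0, "dz": 0.03, "gripper": 0.1}, {"wx": 0, "wy": 0, "wz": 0, "dx": 0, "dy": 0, "dz": 0.045, "gripper": 0.1}, {"wx": 0, "wy": 0, "wz": 0, "dx": 0, "dy": 0, "dz": 0.06, "gripper": 0.1}, {"wx": 0, "wy": 0, "wz": 0, "dx": 0, "dy": 0, "dz": 0.075, "gripper": 0.1}, {"wx": 0, "wy": 0, "wz": 0, "dx": 0, "dy": 0, "dz": 0.083, "gripper": 0.1}, {"wx": 0, "wy": 0, "wz": 0, "dx": 0, "dy": 0, "dz": 0.083, "gripper": 0.1}])

```text
t: 39.3
ee_pos: [598.8, 138.6, 110.7]
ee_rot: [-0.0, 0.154, 0.988, -0.0]
wrist_force: [0.3, 0.8, -2.4]
finger_gap: 0.22
```

```bash
python3 -c "
from h import *
plan([599.1,138.6,111],72.2);print(state()['ft_torque'])"
```

```text
t 39.3 pos [598.8 138.6 110.7] yaw 72.23 gap 0.22 q [ 0.23  0.23  0.07  1.41 -0.    0.54] F [ 0.3  0.8 -2.4]
 d [-0.0014  0.0002 -0.0013]  w [-0.0004 -0.0005  0.0006] rows 1.0
[ 0.02693899 -0.01802158  0.01215732]
```

>>> carry_out(increments=[{"wx": 0, "wy": 0, "wz": 0.1, "dx": 0, "dy": 0, "dz": 0, "gripper": 0.1}, {"wx": 0, "wy": 0, "wz": 0.2, "dx": 0, "dy": 0, "dz": 0, "gripper": 0.1}, {"wx": 0, "wy": 0, "wz": 0.32, "dx": 0, "dy": 0, "dz": 0, "gripper": 0.1}, {"wx": 0, "wy": 0, "wz": 0.44, "dx": 0, "dy": 0, "dz": 0, "gripper": 0.1}, {"wx": 0, "wy": 0, "wz": 0.56, "dx": 0, "dy": 0, "dz": 0, "gripper": 0.1}, {"wx": 0, "wy": 0, "wz": 0.68, "dx": 0, "dy": 0, "dz": 0, "gripper": 0.1}, {"wx": 0, "wy": 0, "wz": 0.8, "dx": 0, "dy": 0, "dz": 0, "gripper": 0.1}, {"wx": 0, "wy": 0, "wz": 0.92, "dx": 0, "dy": 0, "dz": 0, "gripper": 0.1}, {"wx": 0, "wy": 0, "wz": 1.0, "dx": 0, "dy": 0, "dz": 0, "gripper": 0.1}, {"wx": 0, "wy": 0, "wz": 1.0, "dx": 0, "dy": 0, "dz": 0, "gripper": 0.1}])

```text
t: 40.3
ee_pos: [599.0, 139.1, 111.1]
ee_rot: [-0.0, 0.521, 0.854, 0.0]
wrist_force: [0.3, 2.9, -2.4]
finger_gap: 0.222
```

```bash
python3 -c "
from h import *
plan([599.1,138.6,111],11);print(state()['ft_torque'])"
```

```text
t 40.3 pos [599.  139.1 111.1] yaw 27.2 gap 0.222 q [0.23 0.23 0.07 1.41 0.   1.32] F [ 0.3  2.9 -2.4]
 d [-0.0024 -0.0004  0.0007]  w [ 3.000e-04 -1.000e-03  3.599e-01] rows 2.0
[ 0.66351228  0.03775232 -0.05099026]
```

>>> carry_out(increments=[{"wx": 0, "wy": 0, "wz": 0.1, "dx": 0, "dy": 0, "dz": 0, "gripper": 0.1}, {"wx": 0, "wy": 0, "wz": 0.2, "dx": 0, "dy": 0, "dz": 0, "gripper": 0.1}, {"wx": 0, "wy": 0, "wz": 0.3, "dx": 0, "dy": 0, "dz": 0, "gripper": 0.1}, {"wx": 0, "wy": 0, "wz": 0.33, "dx": 0, "dy": 0, "dz": 0, "gripper": 0.1}, {"wx": 0, "wy": 0, "wz": 0.33, "dx": 0, "dy": 0, "dz": 0, "gripper": 0.1}])

```text
t: 40.8
ee_pos: [599.1, 139.1, 111.1]
ee_rot: [-0.0, 0.626, 0.78, 0.0]
wrist_force: [0.4, 4.2, -3.8]
finger_gap: 0.22
```

```bash
python3 -c "
from h import *
c=cam('wrist','w33');plan([599.1,138.6,111],11);print(state()['ft_torque'])
cv2.imwrite('pics/w33c.png',cv2.resize(c['image'][150:350,215:415],None,fx=4,fy=3,interpolation=cv2.INTER_CUBIC))"
```

```text
t 40.85 pos [599.1 139.  111.2] yaw 12.54 gap 0.221 q [0.23 0.23 0.07 1.41 0.   1.58] F [ 0.   3.3 -3.3]
 d [-0.0021 -0.0005  0.0008]  w [ 0.0006 -0.0009  0.0342] rows 1.0
[ 1.06579757 -0.21111237  0.02261532]
```

View pics/w33c.png

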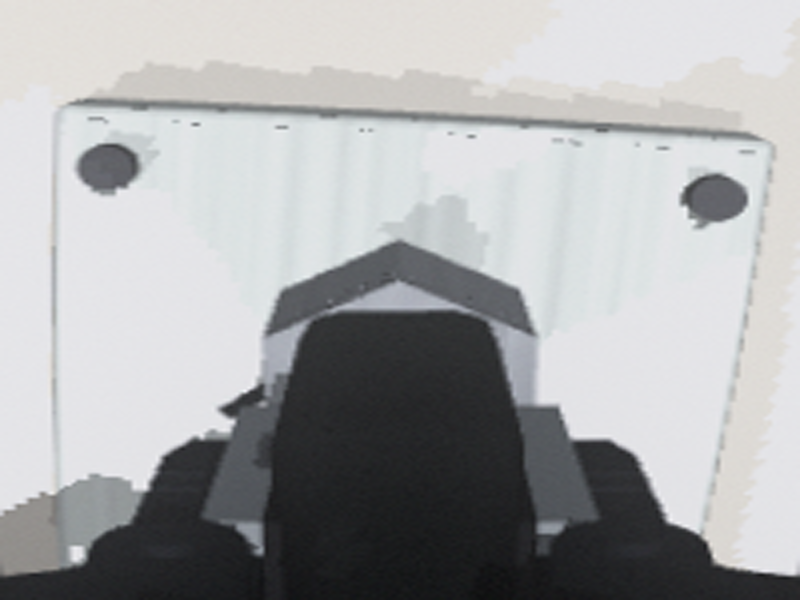

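>>> carry_out(increments=[{"wx": 0, "wy": 0, "wz": 0.03, "dx": 0, "dy": 0, "dz": 0, "gripper": 0.1}, {"wx": 0, "wy": 0, "wz": 0.05, "dx": 0, "dy": 0, "dz": 0, "gripper": 0.1}, {"wx": 0, "wy": 0, "wz": 0.05, "dx": 0, "dy": 0, "dz": 0, "gripper": 0.1}])

```text
t: 41.15
ee_pos: [599.1, 139.0, 111.2]
ee_rot: [-0.0, 0.642, 0.767, 0.0]
wrist_force: [0.4, 4.7, -2.6]
finger_gap: 0.225
```

```bash
python3 -c "
from h import *
plan([599.1,138.6,111],11);s=state();print(s['ft_torque'],s['effort'])"
```

```text
t 41.15 pos [599.1 139.  111.2] yaw 10.11 gap 0.225 q [0.23 0.23 0.07 1.41 0.   1.62] F [ 0.4  4.7 -2.6]
 d [-0.0018 -0.0004  0.0008]  w [ 0.0005 -0.0007 -0.0198] rows 1.0
[ 1.32383892 -0.21713712  0.10698598] [ -3.02758567 -63.31583261  47.42591858   1.04214773  -1.58439036
   0.28826592]
```

>>> carry_out(increments=[{"wx": 0, "wy": 0, "wz": 0.03, "dx": 0, "dy": 0, "dz": 0, "gripper": 0.1}, {"wx": 0, "wy": 0, "wz": 0.05, "dx": 0, "dy": 0, "dz": 0, "gripper": 0.1}, {"wx": 0, "wy": 0, "wz": 0.05, "dx": 0, "dy": 0, "dz": 0, "gripper": 0.1}])

```text
t: 41.45
ee_pos: [599.1, 139.0, 111.2]
ee_rot: [-0.0, 0.657, 0.754, 0.0]
wrist_force: [1.0, 5.2, -3.1]
finger_gap: 0.222
```

```bash
python3 -c "
from h import *
plan([599.1,138.6,111],8);s=state();print(s['ft_torque'],s['effort'])"
```

```text
t 41.45 pos [599.1 139.  111.2] yaw 7.88 gap 0.222 q [0.23 0.23 0.07 1.41 0.   1.66] F [ 1.   5.2 -3.1]
 d [-0.0021 -0.0003  0.0008]  w [ 0.0005 -0.0008 -0.0026] rows 1.0
[ 1.36563342 -0.27206041  0.29516136] [ -3.22753228 -63.28402519  47.38957286   1.05258811  -1.57608658
   0.51522531]
```

>>> carry_out(increments=[{"wx": 0, "wy": 0, "wz": 0.03, "dx": 0, "dy": 0, "dz": 0, "gripper": 0.1}, {"wx": 0, "wy": 0, "wz": 0.06, "dx": 0, "dy": 0, "dz": 0, "gripper": 0.1}, {"wx": 0, "wy": 0, "wz": 0.06, "dx": 0, "dy": 0, "dz": 0, "gripper": 0.1}])

```text
t: 41.75
ee_pos: [599.2, 139.1, 111.2]
ee_rot: [-0.0, 0.674, 0.738, 0.0]
wrist_force: [1.8, 3.9, -3.4]
finger_gap: 0.223
```

```bash
python3 -c "
from h import *
c=cam('wrist','w34');plan([599.1,138.6,111],8);s=state();print(s['ft_torque'],s['effort'])
cv2.imwrite('pics/w34c.png',cv2.resize(c['image'][150:350,215:415],None,fx=4,fy=3,interpolation=cv2.INTER_CUBIC))"
```

```text
t 41.8 pos [599.1 139.  111.2] yaw 5.22 gap 0.222 q [0.23 0.23 0.07 1.41 0.   1.71] F [ 0.1  5.1 -3.7]
 d [-0.0022 -0.0004  0.0008]  w [ 0.0006 -0.0008 -0.0618] rows 1.0
[ 1.33937432 -0.37047286  0.41487444] [ -3.32517117 -63.31024647  47.30166435   1.1712373   -1.54185645
   0.57666248]
```

View pics/w34c.png

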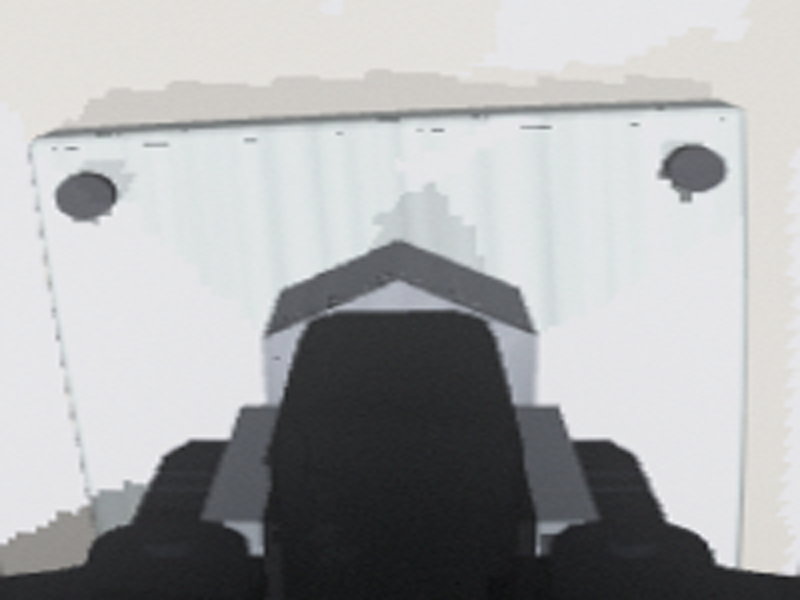

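>>> carry_out(increments=[{"wx": 0, "wy": 0, "wz": 0.03, "dx": 0, "dy": 0, "dz": 0, "gripper": 0.1}, {"wx": 0, "wy": 0, "wz": 0.06, "dx": 0, "dy": 0, "dz": 0, "gripper": 0.1}, {"wx": 0, "wy": 0, "wz": 0.06, "dx": 0, "dy": 0, "dz": 0, "gripper": 0.1}])

```text
t: 42.1
ee_pos: [599.2, 139.1, 111.2]
ee_rot: [0.0, 0.691, 0.723, 0.0]
wrist_force: [1.5, 5.4, -3.1]
finger_gap: 0.225
```

```bash
python3 -c "
from h import *
plan([599.1,138.6,111],8);s=state();print(s['ft_torque'],s['effort'])
c=cam('scene','s4');cv2.imwrite('pics/s4c.png',cv2.resize(c['image'][180:330,320:440],None,fx=5,fy=4,interpolation=cv2.INTER_CUBIC))"
```

```text
t 42.1 pos [599.2 139.1 111.2] yaw 2.54 gap 0.225 q [0.23 0.23 0.07 1.41 0.   1.75] F [ 1.5  5.4 -3.1]
 d [-0.0024 -0.0004  0.0012]  w [ 0.0008 -0.0006 -0.1214] rows 1.0
[ 1.2450291  -0.37338873  1.08720014] [ -3.76632705 -63.28768015  47.2657156    1.1918911   -1.44078456
   1.38482139]
```

View pics/s4c.png

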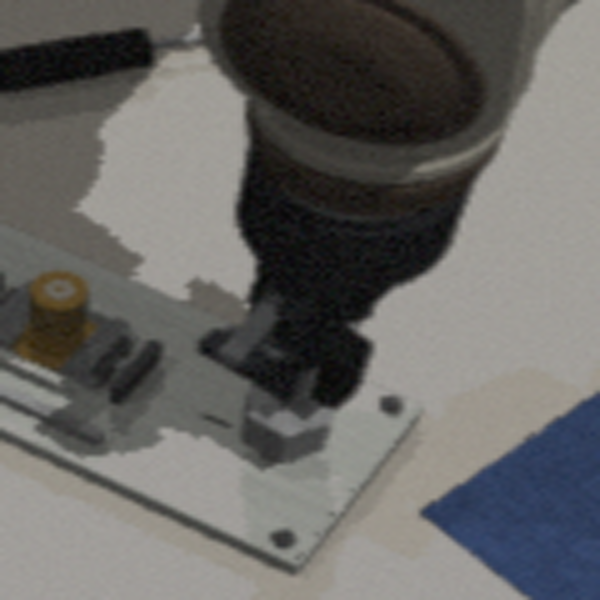

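>>> carry_out(increments=[{"wx": 0, "wy": 0, "wz": -0.08, "dx": 0, "dy": 0, "dz": 0, "gripper": 0.1}, {"wx": 0, "wy": 0, "wz": -0.16, "dx": 0, "dy": 0, "dz": 0, "gripper": 0.1}, {"wx": 0, "wy": 0, "wz": -0.24, "dx": 0, "dy": 0, "dz": 0, "gripper": 0.1}, {"wx": 0, "wy": 0, "wz": -0.24, "dx": 0, "dy": 0, "dz": 0, "gripper": 0.1}, {"wx": 0, "wy": 0, "wz": -0.24, "dx": 0, "dy": 0, "dz": 0, "gripper": 0.1}])

```text
t: 42.65
ee_pos: [599.1, 139.0, 111.2]
ee_rot: [-0.0, 0.62, 0.784, 0.0]
wrist_force: [1.5, 4.9, -2.9]
finger_gap: 0.223
```

```bash
python3 -c "
from h import *
plan([599.1,138.6,170],13);s=state();print(s['ft_torque'],s['effort'])"
```

```text
t 42.65 pos [599.1 139.  111.2] yaw 13.3 gap 0.223 q [0.23 0.23 0.07 1.41 0.   1.57] F [ 1.5  4.9 -2.9]
 d [-0.0017 -0.0003 -0.2942]  w [ 0.0005 -0.0007  0.0068] rows 2.0
[ 1.35462571 -0.3051891   0.1059398 ] [-3.07712093e+00 -6.32046819e+01  4.73869336e+01  9.83985141e-01
 -1.58271544e+00  5.08055091e-02]
```

>>> carry_out(increments=[{"wx": 0, "wy": 0, "wz": 0, "dx": 0, "dy": 0, "dz": -0.05, "gripper": 0.1}, {"wx": 0, "wy": 0, "wz": 0, "dx": 0, "dy": 0, "dz": -0.1, "gripper": 0.1}, {"wx": 0, "wy": 0, "wz": 0, "dx": 0, "dy": 0, "dz": -0.17, "gripper": 0.1}, {"wx": 0, "wy": 0, "wz": 0, "dx": 0, "dy": 0, "dz": -0.3, "gripper": 0.1}, {"wx": 0, "wy": 0, "wz": 0, "dx": -0.2, "dy": 0, "dz": -0.45, "gripper": 0.1}, {"wx": 0, "wy": 0, "wz": 0, "dx": -0.4, "dy": 0, "dz": -0.5, "gripper": 0.1}, {"wx": 0, "wy": 0, "wz": 0, "dx": -0.5, "dy": 0, "dz": -0.5, "gripper": 0.1}, {"wx": 0, "wy": 0, "wz": 0, "dx": -0.5, "dy": 0, "dz": -0.5, "gripper": 0.1}])

```text
t: 43.45
ee_pos: [622.4, 38.1, 212.2]
ee_rot: [0.001, 0.622, 0.783, -0.0]
wrist_force: [-0.2, -0.6, -1.6]
finger_gap: 0.219
```

```bash
python3 -c "
from h import *
c=cam('wrist');c=cam('wrist','w35');plan([599.1,138.6,170],13)
q=proj(c,(599,138.3,55)).astype(int);print(q);x0,y0=q[0]-82,max(q[1]-75,0)
cv2.imwrite('pics/w35c.png',cv2.resize(c['image'][y0:y0+150,x0:x0+165],None,fx=4.8,fy=4,interpolation=cv2.INTER_CUBIC))"
```

```text
t 43.55 pos [621.8  40.7 211.4] yaw 13.2 gap 0.217 q [ 0.07  0.26  0.29  1.61 -0.    1.41] F [ 0.4 -0.1 -1.5]
 d [0.5025 0.0014 0.2068]  w [-0.0003  0.0006  0.0044] rows 3.0
[314  96]
```

View pics/w35c.png

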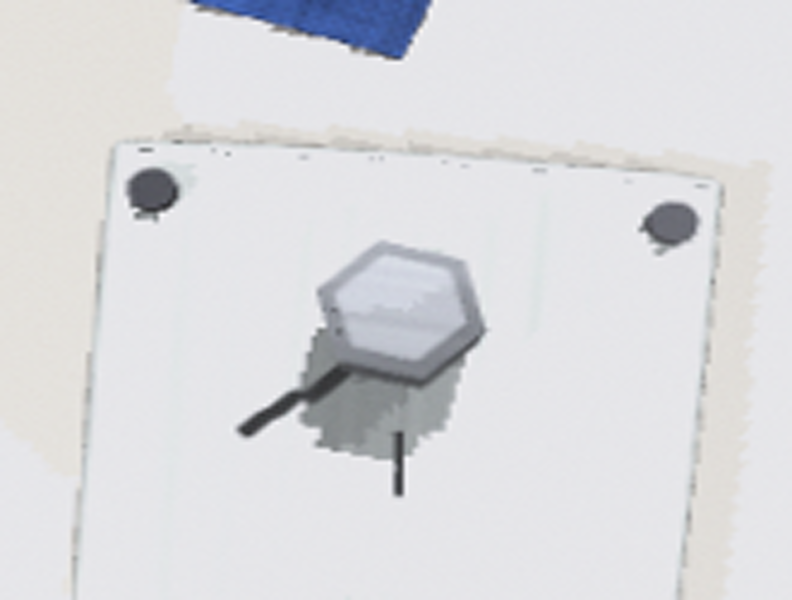

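>>> carry_out(increments=[{"wx": 0, "wy": 0, "wz": 0, "dx": -0.15, "dy": -0.08, "dz": 0, "gripper": 0.1}, {"wx": 0, "wy": 0, "wz": 0, "dx": -0.33, "dy": -0.18, "dz": 0, "gripper": 0.1}, {"wx": 0, "wy": 0, "wz": 0, "dx": -0.51, "dy": -0.28, "dz": 0, "gripper": 0.1}, {"wx": 0, "wy": 0, "wz": 0, "dx": -0.69, "dy": -0.38, "dz": 0, "gripper": 0.1}, {"wx": 0, "wy": 0, "wz": 0, "dx": -0.85, "dy": -0.49, "dz": 0, "gripper": 0.1}])

```text
t: 44.05
ee_pos: [565.0, -147.1, 211.0]
ee_rot: [-0.0, 0.62, 0.785, -0.0]
wrist_force: [0.3, -0.1, -1.6]
finger_gap: 0.221
```

>>> carry_out(increments=[{"wx": 0, "wy": 0, "wz": 0, "dx": -0.15, "dy": -0.08, "dz": 0, "gripper": 0.1}, {"wx": 0, "wy": 0, "wz": 0, "dx": -0.33, "dy": -0.18, "dz": 0, "gripper": 0.1}, {"wx": 0, "wy": 0, "wz": 0, "dx": -0.51, "dy": -0.28, "dz": 0, "gripper": 0.1}, {"wx": 0, "wy": 0, "wz": 0, "dx": -0.69, "dy": -0.38, "dz": 0, "gripper": 0.1}, {"wx": 0, "wy": 0, "wz": 0, "dx": -0.85, "dy": -0.49, "dz": 0, "gripper": 0.1}, {"wx": 0, "wy": 0, "wz": 0, "dx": -0.85, "dy": -0.49, "dz": 0, "gripper": 0.1}, {"wx": 0, "wy": 0, "wz": 0, "dx": -0.85, "dy": -0.49, "dz": 0, "gripper": 0.1}])

```text
t: 44.75
ee_pos: [509.1, -334.4, 210.9]
ee_rot: [-0.0, 0.621, 0.784, -0.0]
wrist_force: [1.1, 0.0, -2.8]
finger_gap: 0.221
```

```bash
python3 -c "
from h import *
c=cam('wrist');c=cam('wrist','w36');plan([508,-335,84],13)"
```

```text
t 44.85 pos [ 509.7 -333.3  211.1] yaw 13.35 gap 0.217 q [-0.58  0.22  0.25  1.6   0.    0.76] F [ 0.7  0.2 -1.5]
 d [-0.0063 -0.0102  0.6357]  w [-0.0001 -0.0004  0.0078] rows 3.0
```

View pics/w36.png

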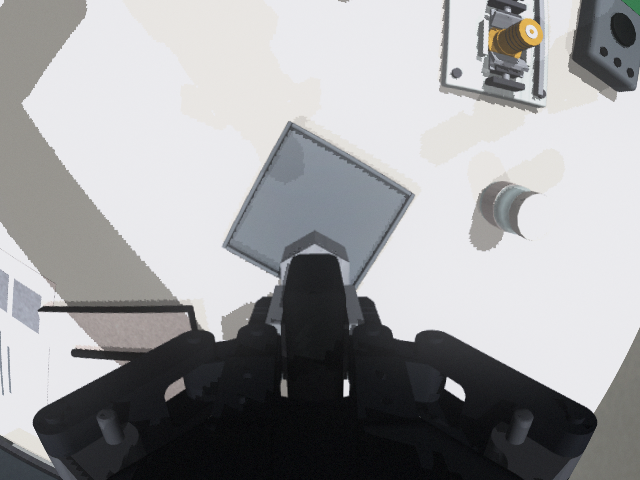

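```bash
python3 -c "
from h import *
c=cam('wrist')
a=[onz(c,*p,12)[:2] for p in((290,122),(412,196),(225,247))];print(np.round(a,1),(a[1]+a[2])/2, a[1]+a[2]-a[0])"
```

```text
[[ 469.6 -255.4]
 [ 589.6 -292.4]
 [ 435.6 -377.8]] [ 512.57512068 -335.07622738] [ 555.581007   -414.72125032]
```

Tray centre ≈ (512, −335). Lower there.

>>> carry_out(increments=[{"wx": 0, "wy": 0, "wz": 0, "dx": -0.009, "dy": 0, "dz": 0.12, "gripper": 0.1}, {"wx": 0, "wy": 0, "wz": 0, "dx": -0.009, "dy": 0, "dz": 0.3, "gripper": 0.1}, {"wx": 0, "wy": 0, "wz": 0, "dx": -0.009, "dy": 0, "dz": 0.45, "gripper": 0.1}, {"wx": 0, "wy": 0, "wz": 0, "dx": -0.009, "dy": 0, "dz": 0.55, "gripper": 0.1}, {"wx": 0, "wy": 0, "wz": 0, "dx": -0.009, "dy": 0, "dz": 0.58, "gripper": 0.1}, {"wx": 0, "wy": 0, "wz": 0, "dx": -0.009, "dy": 0, "dz": 0.6, "gripper": 0.1}, {"wx": 0, "wy": 0, "wz": 0, "dx": -0.009, "dy": 0, "dz": 0.61, "gripper": 0.1}, {"wx": 0, "wy": 0, "wz": 0, "dx": -0.009, "dy": 0, "dz": 0.61, "gripper": 0.1}, {"wx": 0, "wy": 0, "wz": 0, "dx": -0.009, "dy": 0, "dz": 0.61, "gripper": 0.1}])

```text
t: 45.8
ee_pos: [510.2, -336.6, 90.2]
ee_rot: [0.001, 0.621, 0.784, 0.0]
wrist_force: [0.4, 0.5, -2.8]
finger_gap: 0.219
```

```bash
python3 -c "
from h import *
c=cam('wrist','w37');plan([512,-335,83.1],13.3)"
```

```text
t 45.85 pos [ 510.1 -336.5   90. ] yaw 13.28 gap 0.217 q [-0.58  0.23  0.03  1.37  0.    0.76] F [-0.1 -0.2 -2.4]
 d [0.0053 0.0111 0.0345]  w [ 0.0012  0.0012 -0.0004] rows 1.0
```

View pics/w37.png

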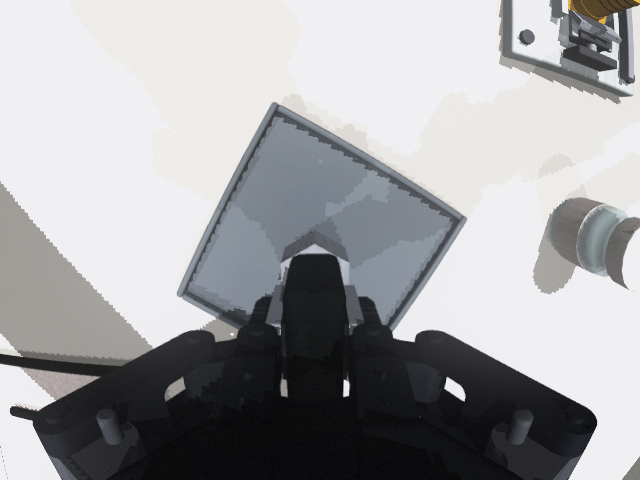

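Lower the last 7 mm gently.

>>> carry_out(increments=[{"wx": 0, "wy": 0, "wz": 0, "dx": 0, "dy": 0, "dz": 0.01, "gripper": 0.1}, {"wx": 0, "wy": 0, "wz": 0, "dx": 0, "dy": 0, "dz": 0.02, "gripper": 0.1}, {"wx": 0, "wy": 0, "wz": 0, "dx": 0, "dy": 0, "dz": 0.028, "gripper": 0.1}, {"wx": 0, "wy": 0, "wz": 0, "dx": 0, "dy": 0, "dz": 0.034, "gripper": 0.1}, {"wx": 0, "wy": 0, "wz": 0, "dx": 0, "dy": 0, "dz": 0.036, "gripper": 0.1}, {"wx": 0, "wy": 0, "wz": 0, "dx": 0, "dy": 0, "dz": 0.036, "gripper": 0.1}])

```text
t: 46.45
ee_pos: [509.7, -336.4, 83.0]
ee_rot: [0.0, 0.621, 0.784, 0.0]
wrist_force: [-3.0, 0.8, 6.3]
finger_gap: 0.215
```

```bash
python3 -c "
from h import *
plan([512,-335,83.1],13.3)"
```

```text
t 46.45 pos [ 509.7 -336.4   83. ] yaw 13.27 gap 0.215 q [-0.58  0.23  0.01  1.35 -0.    0.76] F [-3.   0.8  6.3]
 d [ 0.004   0.0129 -0.0003]  w [ 0.0006  0.0007 -0.0006] rows 1.0
```

Touching the floor; release and rise straight up.

>>> carry_out(increments=[{"wx": 0, "wy": 0, "wz": 0, "dx": 0, "dy": 0, "dz": -0.003, "gripper": 0.1}, {"wx": 0, "wy": 0, "wz": 0, "dx": 0, "dy": 0, "dz": -0.003, "gripper": 0.35}, {"wx": 0, "wy": 0, "wz": 0, "dx": 0, "dy": 0, "dz": -0.003, "gripper": 0.55}, {"wx": 0, "wy": 0, "wz": 0, "dx": 0, "dy": 0, "dz": -0.003, "gripper": 0.55}, {"wx": 0, "wy": 0, "wz": 0, "dx": 0, "dy": 0, "dz": -0.003, "gripper": 0.55}, {"wx": 0, "wy": 0, "wz": 0, "dx": 0, "dy": 0, "dz": -0.1, "gripper": 0.55}, {"wx": 0, "wy": 0, "wz": 0, "dx": 0, "dy": 0, "dz": -0.3, "gripper": 0.55}, {"wx": 0, "wy": 0, "wz": 0, "dx": 0, "dy": 0, "dz": -0.5, "gripper": 0.55}, {"wx": 0, "wy": 0, "wz": 0, "dx": 0, "dy": 0, "dz": -0.7, "gripper": 0.55}, {"wx": 0, "wy": 0, "wz": 0, "dx": 0, "dy": 0, "dz": -0.8, "gripper": 0.55}])

```text
t: 47.45
ee_pos: [510.2, -336.6, 245.9]
ee_rot: [0.002, 0.621, 0.784, 0.0]
wrist_force: [0.7, 0.2, -0.0]
finger_gap: 0.548
```

>>> carry_out(increments=[{"wx": 0, "wy": 0, "wz": 0, "dx": 0, "dy": -0.1, "dz": 0, "gripper": 0.55}, {"wx": 0, "wy": 0, "wz": 0, "dx": 0, "dy": -0.3, "dz": 0, "gripper": 0.55}, {"wx": 0, "wy": 0, "wz": 0, "dx": 0, "dy": -0.5, "dz": 0, "gripper": 0.55}, {"wx": 0, "wy": 0, "wz": 0, "dx": 0, "dy": -0.6, "dz": 0, "gripper": 0.55}, {"wx": 0, "wy": 0, "wz": 0, "dx": 0, "dy": -0.6, "dz": 0, "gripper": 0.55}, {"wx": 0, "wy": 0, "wz": 0, "dx": 0, "dy": -0.6, "dz": 0, "gripper": 0.55}])

```text
t: 48.05
ee_pos: [392.9, -364.1, 242.1]
ee_rot: [0.0, 0.621, 0.784, 0.0]
wrist_force: [0.3, 0.2, -0.8]
finger_gap: 0.556
```

```bash
python3 -c "
from h import *
s=state();print(s['t'],s['ee_pos'],s['wrist_force'])
cam('wrist','w38')
t=cam('top','t9');c=cam('scene','s9')
cv2.imwrite('pics/t9b.png',cv2.convertScaleAbs(t['image'],alpha=2))"
```

```text
48.05 [ 392.91388525 -364.09276743  242.13772145] [ 0.31792348  0.16236766 -0.82809222]
```

View pics/s9.png

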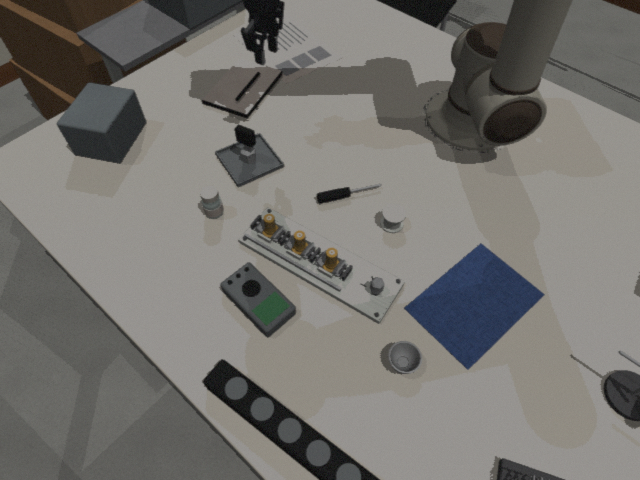

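View pics/t9b.png

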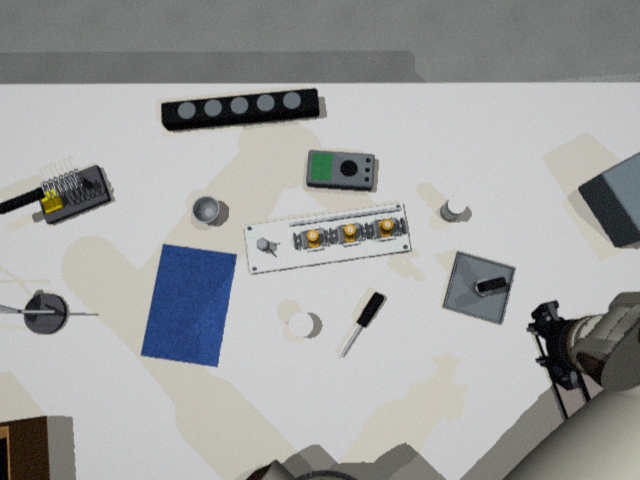

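View pics/w38.png

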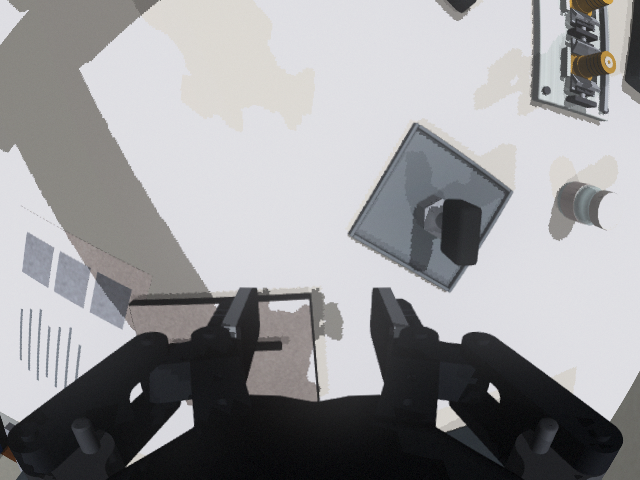

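```bash
python3 -c "
from h import *
print(state()['t'],order.close_job())"
```

```text
the job is handed in; nothing more can be done
48.2 None
```

The job is done and handed in at 48 s of the 210 s allowed.

- **Connectors:** all three bodies are pressed into clamps 1, 2 and 3. I held each one until its underside met the plate and the jaws had closed on its neck, pressing with about 15–20 N. The wrist camera showed the jaws shut over each foot before and after release.
- **Lock nut:** I turned it with the fingers until the pointer lined up with the thin mark. The spanner then took it to the stop, where the wrist torque rose to about 1.1 N m. A picture after lifting the spanner off showed the pointer on the thick mark.
- **Spanner:** it stands upright near the middle of the grey tray, as all three cameras show. The arm is clear of everything, and the other items look to be where they were.

**Disagreements:**
- The fixed cameras and the wrist camera differed by about 2 mm on the jig's position. I used the wrist camera and the contact forces.
- While seating the first body it touched a guide sideways with about 10 N, but it seated normally.
- No connector was knocked aside before I picked it up.

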